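# Set the hangers of drying rods at their balance points

## Robot

A 7-joint arm with a two-finger parallel gripper is mounted at the origin on the work surface. World frame = base frame: x ahead of the robot, y to its left, z up, the work surface at z = 0. Lengths are in m, angles in rad, forces in N, time in s.
With the tool pointing down it reaches from about 0.425 to 0.975 m from the base axis. Payload 16.7 kg.
Tool frame: the origin (TCP) lies at the centre of the arm's flange, where the gripper is bolted on; the fingertips stand 173 mm ahead of it and the grasp point (between the pads) lies 155 mm ahead of it (robot.nose_length is the distance from the TCP to the fingertips, in m); z points along the fingers, y is the line along which they close (so a half turn about z gives the same grasp; the last joint's range is limited). The gripper opens to 85 mm and grips with 20 to 120 N. Pads are 22 mm wide; open, the fingers measure 114 mm over their backs; the gripper's body (76 mm by 85 mm) begins 54 mm behind the grasp point. The pads swing forward as they close: fully open they stand 13 mm farther back than shut.
Start: joints at [1.01, 0.426, 0.074, 1.606, -0.034, 1.111, -0.067], TCP at [0.27, -0.619, 0.405] pointing down, gripper open.
Joint ranges: [-2.85, 2.85], [-0.5, 2.14], [-1.23, 1.37], [0.21, 2.46], [-1.02, 4.16], [0.16, 2.05], [-2.73, 2.73]. Speed limits (rad/s): [1.89, 1.89, 2.39, 2.39, 3.01, 3.01, 3.01].

## Interface

Orientations are given as a rotation vector (axis times angle).
In Python, from plant import robot, imaging gives the robot as it stands.
- The arm moves only by the tool step_arm, never from a script. Its argument "moves" is a list of rows, each an object of numbers: "tx", "ty", "tz": the shift along the tool's x, y, z scaled (see below); "wx", "wy", "wz": the turn, a rotation vector about the tool's x, y, z scaled (see below); "claw": the finger opening in mm, from 0 to 85.4. A call has 1 to 10 rows; each row shifts and turns the commanded pose from where the row before left it, along the tool's axes as they then stand; what a row does not reach is not made up. The controller multiplies each number of a shift by 150 mm and each number of a turn by 180 degrees. A row lasts 1/12 s, in which the tool goes at most 41.7 mm and 7.16 degrees, less where a joint would pass 70% of its speed; a pose out of reach is approached as far as the arm can. A call with a number of a shift or a turn outside -1 to 1 is refused whole. A call with a gripper value outside its range is refused whole. The fingers move at their own pace and stop on an object; the grip force is fixed at half the most. Time passes only in rows, so rows that do not move let the fingers close. It gives the time, the measured TCP pose, the force, the opening and the grip force at its end, in the units of the state.
- robot.read_state(): the state, without advancing time (a new reading comes with each control period).
- imaging.read_camera(name): name is "side" or "top" or "wrist"; returns a dict with "color" (420x560x3 uint8, red, green, blue), "fovy" (degrees; the focal length in pixels is half the picture's height over the tangent of half this angle, whatever the lens; pixels are square), "cx", "cy" (the principal point, pixels), "T" (4x4, takes a point from camera to world coordinates). Camera axes: x right, y up, looking along -z (the intrinsics and any distortion apply to the point x, -y, -z); pixel columns grow to the right and rows downward; lengths in m; the calibration is good to about 2 mm. A picture is of the moment at which its call begins. There is no depth.
- robot.finish_job(): hands the job in; it is judged then, once.
The state is a dict: "t": time; "joint_positions": joint angles; "joint_vel": joint speeds; "tau": joint torques, N m; "tool_pos": TCP position; "eef_rot": TCP orientation; "ft_force": force on the tool from outside, world axes, zero at the start; "ft_torque": the same for the moment, N m; "width": opening from 0.0 (shut) to 1.0 (fully open); "gripper_force": force on a finger pad.
Only numpy, scipy, OpenCV 4.12 (cv2) and the standard library are available. Lean on these libraries where they do the work, as an engineer would, in place of code of your own. Each camera call takes 0.05 s, during which the arm holds its last target. There are 200 camera calls.

## Task

The wooden drying rods on the block (two or three of them) must hang level. Slide each one out over the block's front edge until it only just tips onto the catch bar, which shows its balance point, and slide its hanger along the rod to that point, right over the edge; leave it tipped there, let go, until all the rods are tipped and marked like this. Then lay all the rods flat side by side in the wooden tray, hangers up and still at their marks, and leave the jars and bottles standing where they are.

Things in the scene. Friction and masses are not known exactly. Their poses are not given: they have to be found in the camera images.
- edge (a point): Middle of the tipping edge of a fixed plywood block (300 x 300, 45 high), on its top surface. x runs along the straight edge, y points horizontally out over it, z up. The rods lie in three lanes along y, centred at x = -82, 0, 82 mm, each 48 wide between low fixed guide cleats (8 high, from y = -100 to -20).
- catch (a point): Middle of the top of the fixed catch bar, 20 wide (y), 300 long (x), just past the edge: 60 mm beyond it and 10 mm below it. It stops a tipping rod, which then leans at about 0.14 rad, resting on edge and catch bar. Axes as the edge's.
- tray_floor (a point): Centre of the inner floor (6 mm above the table) of a low open wooden tray, fixed, 280 x 350 outside, walls 6 thick and 16 above the inner floor; x is its short and y its long direction, z up. Three rods fit side by side along y, 80 mm apart.
- rodA_mid (a point): Middle (half-way along, half-way up) of a dark wooden drying rod, 36 wide (x) x 280 long (y) x 20 high (z), about 0.36 kg. At first it lies flat on the block, its +y end foremost towards the edge. Its core is uneven: the balance point lies within 50 mm of the middle, either way, and differs from rod to rod; a gripper that holds or presses its end keeps it from tipping until it lets go. y is its long axis, z up out of its top. May be absent.
- hangerA_grip (a point): Middle of the grip post (16 x 16, 34 high) of the aluminium hanger that slides along the top of rod A; its foot is a plate 34 x 24 x 4, so this point is 21 mm above the rod's top. The hanger cannot come off, weighs 10 g and slides stiffly (0.6 N); the rod may be lifted by it. Axes as the rod's.
- hangerA (a joint): Position of the hanger along rod A: 0 is 100 mm behind the rod's middle (towards its -y end), 0.100 m is the rod's middle, 0.200 is 100 mm ahead of it (towards +y).
- rodB_mid (a point): Middle (half-way along, half-way up) of a dark wooden drying rod, 36 wide (x) x 280 long (y) x 20 high (z), about 0.36 kg. At first it lies flat on the block, its +y end foremost towards the edge. Its core is uneven: the balance point lies within 50 mm of the middle, either way, and differs from rod to rod; a gripper that holds or presses its end keeps it from tipping until it lets go. y is its long axis, z up out of its top. May be absent.
- hangerB_grip (a point): Middle of the grip post (16 x 16, 34 high) of the aluminium hanger that slides along the top of rod B; its foot is a plate 34 x 24 x 4, so this point is 21 mm above the rod's top. The hanger cannot come off, weighs 10 g and slides stiffly (0.6 N); the rod may be lifted by it. Axes as the rod's.
- hangerB (a joint): Position of the hanger along rod B: 0 is 100 mm behind the rod's middle (towards its -y end), 0.100 m is the rod's middle, 0.200 is 100 mm ahead of it (towards +y).
- rodC_mid (a point): Middle (half-way along, half-way up) of a dark wooden drying rod, 36 wide (x) x 280 long (y) x 20 high (z), about 0.36 kg. At first it lies flat on the block, its +y end foremost towards the edge. Its core is uneven: the balance point lies within 50 mm of the middle, either way, and differs from rod to rod; a gripper that holds or presses its end keeps it from tipping until it lets go. y is its long axis, z up out of its top. May be absent.
- hangerC_grip (a point): Middle of the grip post (16 x 16, 34 high) of the aluminium hanger that slides along the top of rod C; its foot is a plate 34 x 24 x 4, so this point is 21 mm above the rod's top. The hanger cannot come off, weighs 10 g and slides stiffly (0.6 N); the rod may be lifted by it. Axes as the rod's.
- hangerC (a joint): Position of the hanger along rod C: 0 is 100 mm behind the rod's middle (towards its -y end), 0.100 m is the rod's middle, 0.200 is 100 mm ahead of it (towards +y).
- petal_jar: Glass jar of red petals, brass lid, 76 diameter, 119 high, upright; origin at the centre of its underside. Bystander.
- berry_jar: Glass jar of dark berries, white lid, 72 diameter, 114 high, upright; origin at the centre of its underside. Bystander.
- oil_bottle: Small amber bottle, 32 diameter, 75 high, upright; origin at the centre of its underside. Bystander.
- dropper: Small dark dropper bottle, 28 diameter, 74 high, upright; origin at the centre of its underside. Bystander.

How it is judged:
By the outcome, as a careful person would: the job done as asked, in the order asked, and still so for the second after the job is handed in, with the robot touching nothing.
Of rodA, rodB, rodC only 2 to 3 are there at a start; the rules pass over those that are not, and their reading is None.
At some moment in a run one of rodA, rodB, rodC may be knocked a few centimetres aside while the robot is not near it.
Once in a run the grip may slacken for a moment while it holds something.
It also fails if it takes over 210 s, if anything falls off the work surface, if the arm or the gripper's body presses on something with over 40 N, if the wrist force passes 120 N, or if a joint passes its speed limit or range.

## Working session

There is one attempt and no reset: what is moved stays moved. The work goes in short steps, Python scripts to look and compute and a tool call to move; the robot and the scene stay as the last step left them, time stands still between calls to the robot, and variables do not carry over. Pictures are saved under pics/ and viewed, at most 14 in all, crops included, and the job is handed in when it is done.

Besides the shell and the picture viewer there is one more tool, called by a JSON object that holds its "fn" and its "kwargs", one argument or row to a line. step_arm: Moves the arm, as the interface text tells. Its arguments: {"type":"object","properties":{"moves":{"type":"array"}},"required":["moves"]}

```bash
ls; mkdir -p pics; cat > h.py <<'E'
import numpy as np, cv2
from plant import robot, imaging
from scipy.spatial.transform import Rotation as R
def cam(n):
    return imaging.read_camera(n)
def save(c,f,crop=None,s=1):
    im=cv2.cvtColor(c["color"],cv2.COLOR_RGB2BGR)
    if crop: im=im[crop[1]:crop[3],crop[0]:crop[2]]
    if s!=1: im=cv2.resize(im,None,fx=s,fy=s,interpolation=cv2.INTER_CUBIC)
    cv2.imwrite("pics/"+f,im)
def foc(c): return c["color"].shape[0]/2/np.tan(np.radians(c["fovy"])/2)
def ray(c,u,v):
    f=foc(c); d=np.array([(u-c["cx"])/f,-(v-c["cy"])/f,-1.])
    return c["T"][:3,3], c["T"][:3,:3]@d
def onz(c,u,v,z):
    o,d=ray(c,u,v); return o+d*(z-o[2])/d[2]
def proj(c,p):
    q=c["T"][:3,:3].T@(np.asarray(p)-c["T"][:3,3]); f=foc(c)
    return c["cx"]+f*q[0]/-q[2], c["cy"]-f*q[1]/-q[2]
E
python3 - <<'E'
from h import *
print(robot.read_state())
for n in ("side","top","wrist"):
    c=cam(n); save(c,n+"0.png"); print(n,{k:v for k,v in c.items() if k!="color"})
E
```

```text
pics
{'t': 0.0, 'joint_positions': array([ 1.01050311,  0.42672307,  0.07383185,  1.6066061 , -0.03408257,
        1.11077345, -0.0671122 ]), 'joint_vel': array([ 3.58297817e-05, -1.70154173e-03, -5.74095686e-04,  2.28685512e-04,
        2.07501157e-03, -6.15605304e-04, -3.96289221e-04]), 'tau': array([ 1.64990757e-03, -9.49817562e+01,  3.76156166e+00, -4.63511825e+01,
        1.91692694e-02,  9.75733419e-03,  9.36650804e-05]), 'tool_pos': array([ 0.2694757 , -0.61867795,  0.40401624]), 'eef_rot': array([-3.07438736e+00, -6.40471192e-01,  5.52891483e-04]), 'ft_force': array([-0.09416059, -0.53279788,  0.0754388 ]), 'ft_torque': array([ 0.00219512,  0.01002709, -0.0120537 ]), 'gripper_force': 0.0, 'width': 0.9972231979779008}
side {'fovy': 45.61006695719783, 'cx': 280.92303030611157, 'cy': 206.47048441021894, 'T': array([[-9.56952473e-01,  2.25657658e-01, -1.82539273e-01,
         4.18252431e-01],
       [-2.90244055e-01, -7.45292451e-01,  6.00247908e-01,
         5.94222514e-01],
       [-5.94605216e-04,  6.27389658e-01,  7.78705248e-01,
         8.67648444e-01],
       [ 0.00000000e+00,  0.00000000e+00,  0.00000000e+00,
         1.00000000e+00]])}
top {'fovy': 43.545132827035026, 'cx': 275.73379942656277, 'cy': 207.68849795044244, 'T': array([[ 0.00871265,  0.98966182, -0.14315575,  0.45212722],
       [-0.99995209,  0.00798398, -0.00566371, -0.02276118],
       [-0.00446221,  0.14319824,  0.98968397,  1.14673252],
       [ 0.        ,  0.        ,  0.        ,  1.        ]])}
wrist {'fovy': 65.30409532248476, 'cx': 285.26380670087804, 'cy': 209.23853700768535, 'T': array([[ 3.99730854e-01,  8.71099372e-01,  2.85308829e-01,
         3.43352829e-01],
       [-9.16632533e-01,  3.79945292e-01,  1.24202955e-01,
        -5.87287597e-01],
       [-2.08629899e-04, -3.11171108e-01,  9.50353881e-01,
         3.74199716e-01],
       [ 0.00000000e+00,  0.00000000e+00,  0.00000000e+00,
         1.00000000e+00]])}
```

View pics/top0.png

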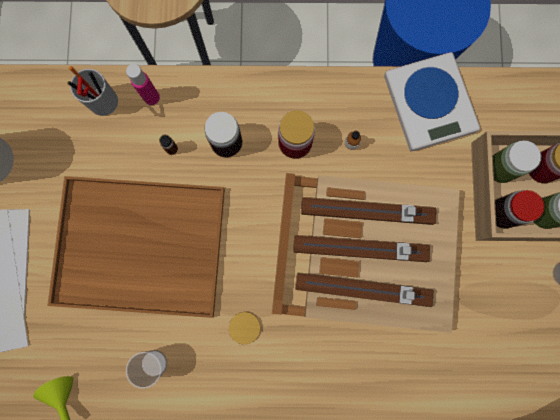

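View pics/side0.png

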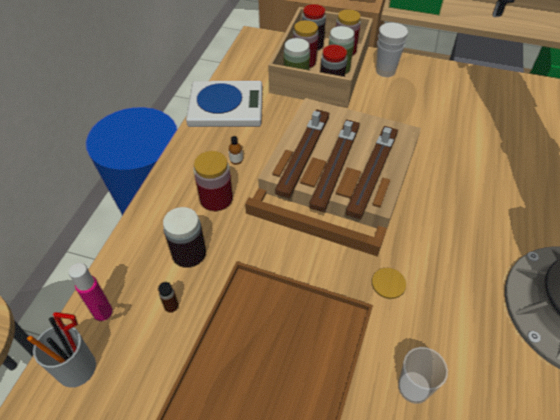

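Top view: three rods at about (368,211), (362,249), (365,290), hangers near their rear (u≈405), edge to the left at u≈318, tray at (138,246). I'll zoom for accurate corners.

```bash
python3 - <<'E'
from h import *
c=cam("top"); save(c,"top1.png",(265,165,475,335),3.8)
im=c["color"].astype(int); r,g,b=im[...,0],im[...,1],im[...,2]
hsv=cv2.cvtColor(c["color"],cv2.COLOR_RGB2HSV)
m=((hsv[...,2]<95)).astype(np.uint8); m[:165]=0;m[335:]=0;m[:,:292]=0;m[:,465:]=0
cs,_=cv2.findContours(m,cv2.RETR_EXTERNAL,cv2.CHAIN_APPROX_NONE)
for k in cs:
    if cv2.contourArea(k)>100:
        rc=cv2.minAreaRect(k); print("rod",rc); 
        bp=cv2.boxPoints(rc); print([onz(c,*p,.065)[:2].round(4).tolist() for p in bp])
E
```

```text
rod ((422.10772705078125, 296.63848876953125), (21.706077575683594, 17.612932205200195), 7.125016689300537)
[[0.4139, -0.2904], [0.4489, -0.2958], [0.4439, -0.3393], [0.4089, -0.3337]]
rod ((348.06414794921875, 287.0083312988281), (104.1180419921875, 17.84880828857422), 7.431407928466797)
[[0.4416, -0.0578], [0.4774, -0.0624], [0.452, -0.2724], [0.4165, -0.2668]]
rod ((418.0, 252.5), (17.0, 22.0), 90.0)
[[0.5353, -0.2871], [0.5357, -0.3323], [0.5009, -0.3311], [0.5005, -0.2862]]
rod ((344.9322509765625, 247.09262084960938), (103.60108184814453, 17.319551467895508), 4.184916019439697)
[[0.517, -0.0521], [0.5526, -0.0545], [0.5388, -0.2671], [0.5034, -0.2637]]
rod ((368.3224792480469, 210.74917602539062), (135.28958129882812, 17.183374404907227), 4.513988018035889)
[[0.5958, -0.0675], [0.6318, -0.0702], [0.6117, -0.3502], [0.5759, -0.3462]]
```

View pics/top1.png

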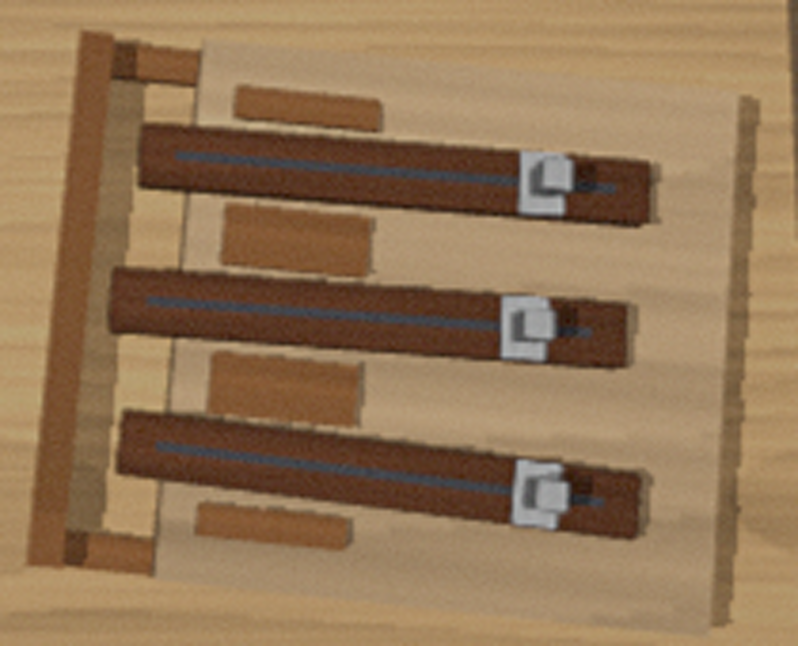

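Block front top corners in the full image ≈ (318.4,176.1) and (305.8,316.3), rear ≈ (459.7,190) and (452.4,331.3). Three rods present.

```bash
cat >> h.py <<'E'
def goto(p,yaw=None,tilt=None):
    """print tool-axis shift in units (150mm) and turn units from measured pose to p (world); yaw of tool x"""
    s=robot.read_state(); M=R.from_rotvec(s["eef_rot"]).as_matrix()
    d=M.T@(np.asarray(p)-s["tool_pos"]); print("t",round(s["t"],2),"mm",(d*1000).round(1),"units",(d/.15).round(3))
    if yaw is not None:
        cy,sy=np.cos(yaw),np.sin(yaw); G=np.array([[cy,sy,0],[sy,-cy,0],[0,0,-1]])
        w=R.from_matrix(M.T@G).as_rotvec(); print("turn deg",np.degrees(w).round(2),"units",(w/np.pi).round(4))
E
python3 - <<'E'
from h import *
c=cam("top"); q=lambda a,b:(a/3.8+265,b/3.8+165)
P=[onz(c,*q(*k),.045)[:2] for k in [(203,42),(155,575),(740,95),(712,632)]]
print(np.round(P,4)); 
for a,b in((0,1),(2,3),(0,2),(1,3)): d=P[a]-P[b]; print(np.linalg.norm(d),np.degrees(np.arctan2(d[1],d[0])))
# hue mask for tray and bar
hsv=cv2.cvtColor(c["color"],cv2.COLOR_RGB2HSV); print(hsv[250,138],hsv[250,284],hsv[180,306],hsv[230,340],hsv[250,250])
for uv in [(67,178),(225,187),(214,315),(51,307)]: print("tray rim",onz(c,*uv,.022)[:2].round(4))
# catch bar top corners (outer) z=.035
for k in [(80,32),(113,36),(62,566),(28,562)]: print("bar",onz(c,*q(*k),.035)[:2].round(4))
# hangers: plate at z .067-.069
for k in [(543,184),(525,328),(538,494)]: print("hang plate",onz(c,*q(*k),.069)[:2].round(4))
# rod ends top z .065
for f1,f2,r1,r2 in [((140,124),(138,186),(652,163),(640,224)),((112,268),(108,331),(630,304),(626,366)),((125,410),(117,472),(640,472),(634,536))]:
    a=(onz(c,*q(*f1),.065)+onz(c,*q(*f2),.065))/2; b=(onz(c,*q(*r1),.065)+onz(c,*q(*r2),.065))/2
    print("rod front",a[:2].round(4),"rear",b[:2].round(4),np.linalg.norm(a-b).round(4),np.degrees(np.arctan2(*(a-b)[1::-1])).round(2))
E
```

```text
[[ 0.6805 -0.107 ]
 [ 0.3864 -0.0802]
 [ 0.6526 -0.407 ]
 [ 0.359  -0.3798]]
0.29528653889105133 -5.208656447897254
0.2948573706807766 -5.286095366388112
0.30128457886695204 84.69354155568104
0.3008856333831295 84.77518704296372
[ 14 157 127] [ 13 149 123] [ 14 151 133] [ 14 163 130] [ 18  97 184]
tray rim [0.6766 0.44  ]
tray rim [0.6594 0.0944]
tray rim [0.386  0.1114]
tray rim [0.3995 0.4556]
bar [ 0.6878 -0.038 ]
bar [ 0.6856 -0.0567]
bar [ 0.3902 -0.0299]
bar [ 0.3922 -0.0113]
hang plate [ 0.5983 -0.2897]
hang plate [ 0.52   -0.2779]
hang plate [ 0.4319 -0.2825]
rod front [ 0.6131 -0.0703] rear [ 0.5941 -0.3466] 0.277 86.07
rod front [ 0.5338 -0.0547] rear [ 0.517  -0.3343] 0.28 86.56
rod front [ 0.458  -0.0609] rear [ 0.4271 -0.336 ] 0.2769 83.6
```

```bash
cat >> h.py <<'E'
E0=np.array([.5335,-.0936]); YB=np.radians(84.75); bY=np.array([np.cos(YB),np.sin(YB)]); bX=np.array([np.sin(YB),-np.cos(YB)])
T0=np.array([.5304,.2754]); YT=np.radians(87.4); tY=np.array([np.cos(YT),np.sin(YT)]); tX=np.array([np.sin(YT),-np.cos(YT)])
def B(x,y,z): return np.append(E0+bX*x+bY*y,z)
def T(x,y,z): return np.append(T0+tX*x+tY*y,z)
def inB(p): d=np.asarray(p)[:2]-E0; return np.array([bX@d,bY@d])
def inT(p): d=np.asarray(p)[:2]-T0; return np.array([tX@d,tY@d])
def show(tag=""):
    s=robot.read_state(); M=R.from_rotvec(s["eef_rot"]).as_matrix()
    print(tag,"t",round(s["t"],2),"B",(inB(s["tool_pos"])*1000).round(1),"T",(inT(s["tool_pos"])*1000).round(1),"z",round(s["tool_pos"][2]*1000,1),"F",s["ft_force"].round(2),"tau",s["ft_torque"].round(3),"w",round(s["width"]*85.4,1),"gf",round(s["gripper_force"],1))
E
python3 - <<'E'
from h import *
goto(B(-.0835,-.233,.30),YB)
for a in [((.6131,-.0703),(.5941,-.3466)),((.5338,-.0547),(.517,-.3343)),((.458,-.0609),(.4271,-.336))]: print(inB(a[0]).round(4),inB(a[1]).round(4))
for h in [(.5983,-.2897),(.52,-.2779),(.4319,-.2825)]: print(inB(h).round(4))
E
```

```text
t 0.25 mm [ 266.4 -212.   104.5] units [ 1.776 -1.413  0.697]
turn deg [-3.000e-02 -2.000e-02 -6.122e+01] units [-2.000e-04 -1.000e-04 -3.401e-01]
[0.0771 0.0305] [ 0.0835 -0.2464]
[-0.0033  0.0388] [ 0.0056 -0.2412]
[-0.0782  0.0257] [-0.0838 -0.2511]
[ 0.0825 -0.1893]
[ 0.0034 -0.1848]
[-0.0839 -0.1974]
```

{"fn": "step_arm", "kwargs": {
  "moves": [
    {"wz": -0.0378, "claw": 85},
    {"wz": -0.0378},
    {"wz": -0.0378},
    {"wz": -0.0378},
    {"wz": -0.0378},
    {"wz": -0.0378},
    {"wz": -0.0378},
    {"wz": -0.0378},
    {"wz": -0.0377},
    {"tz": 0.1}
  ]
}}

```text
$.moves[0]: bad value
```

```bash
python3 - <<'E'
from h import *
show(); goto(B(-.0835,-.233,.30),YB)
E
```

```text
t 0.25 B [-214.8 -547.1] T [-220.1 -905.1] z 404.4 F [-0.4  -0.2   0.58] tau [ 0.007 -0.015  0.009] w 85.4 gf 0.0
t 0.25 mm [ 266.4 -212.   104.5] units [ 1.776 -1.413  0.697]
turn deg [-3.000e-02 -2.000e-02 -6.122e+01] units [-2.000e-04 -1.000e-04 -3.401e-01]
```

{"fn": "step_arm", "kwargs": {
  "moves": [
    {"tx": 0, "ty": 0, "tz": 0, "wx": 0, "wy": 0, "wz": -0.0378, "claw": 52},
    {"tx": 0, "ty": 0, "tz": 0, "wx": 0, "wy": 0, "wz": -0.0378, "claw": 52},
    {"tx": 0, "ty": 0, "tz": 0, "wx": 0, "wy": 0, "wz": -0.0378, "claw": 52},
    {"tx": 0, "ty": 0, "tz": 0, "wx": 0, "wy": 0, "wz": -0.0378, "claw": 52},
    {"tx": 0, "ty": 0, "tz": 0, "wx": 0, "wy": 0, "wz": -0.0378, "claw": 52},
    {"tx": 0, "ty": 0, "tz": 0, "wx": 0, "wy": 0, "wz": -0.0378, "claw": 52},
    {"tx": 0, "ty": 0, "tz": 0, "wx": 0, "wy": 0, "wz": -0.0378, "claw": 52},
    {"tx": 0, "ty": 0, "tz": 0, "wx": 0, "wy": 0, "wz": -0.0378, "claw": 52},
    {"tx": 0, "ty": 0, "tz": 0, "wx": 0, "wy": 0, "wz": -0.0377, "claw": 52},
    {"tx": 0, "ty": 0, "tz": 0, "wx": 0, "wy": 0, "wz": 0, "claw": 52}
  ]
}}

```text
t: 1.08
tool_pos: [0.2693, -0.6189, 0.4046]
eef_rot: [-2.314, -2.124, -0.0]
ft_force: [0.2, -0.4, 0.3]
width: 0.612
gripper_force: 0.0
```

```bash
python3 - <<'E'
from h import *
show(); goto(B(-.0835,-.233,.30),YB)
E
```

```text
t 1.08 B [-215.  -547.2] T [-220.2 -905.2] z 404.6 F [ 0.21 -0.42  0.31] tau [-0.007  0.037  0.043] w 52.3 gf 0.0
t 1.08 mm [313.4 133.4 104.7] units [2.089 0.889 0.698]
turn deg [ 0.   -0.02  0.35] units [ 0.     -0.0001  0.0019]
```

{"fn": "step_arm", "kwargs": {
  "moves": [
    {"tx": 0.209, "ty": 0.089, "tz": 0.07, "wx": 0, "wy": 0, "wz": 0.002, "claw": 52},
    {"tx": 0.209, "ty": 0.089, "tz": 0.07, "wx": 0, "wy": 0, "wz": 0, "claw": 52},
    {"tx": 0.209, "ty": 0.089, "tz": 0.07, "wx": 0, "wy": 0, "wz": 0, "claw": 52},
    {"tx": 0.209, "ty": 0.089, "tz": 0.07, "wx": 0, "wy": 0, "wz": 0, "claw": 52},
    {"tx": 0.209, "ty": 0.089, "tz": 0.07, "wx": 0, "wy": 0, "wz": 0, "claw": 52},
    {"tx": 0.209, "ty": 0.089, "tz": 0.07, "wx": 0, "wy": 0, "wz": 0, "claw": 52},
    {"tx": 0.209, "ty": 0.089, "tz": 0.07, "wx": 0, "wy": 0, "wz": 0, "claw": 52},
    {"tx": 0.209, "ty": 0.089, "tz": 0.07, "wx": 0, "wy": 0, "wz": 0, "claw": 52},
    {"tx": 0.209, "ty": 0.089, "tz": 0.07, "wx": 0, "wy": 0, "wz": 0, "claw": 52},
    {"tx": 0.209, "ty": 0.088, "tz": 0.07, "wx": 0, "wy": 0, "wz": 0, "claw": 52}
  ]
}}

```text
t: 1.92
tool_pos: [0.4332, -0.3183, 0.2994]
eef_rot: [2.332, 2.104, 0.0]
ft_force: [1.0, -0.6, 0.5]
width: 0.607
gripper_force: 0.0
```

{"fn": "step_arm", "kwargs": {
  "moves": [
    {"tx": 0, "ty": 0, "tz": 0, "wx": 0, "wy": 0, "wz": 0, "claw": 52},
    {"tx": 0, "ty": 0, "tz": 0, "wx": 0, "wy": 0, "wz": 0, "claw": 52}
  ]
}}

```text
t: 2.08
tool_pos: [0.4336, -0.318, 0.2993]
eef_rot: [-2.327, -2.109, -0.0]
ft_force: [-0.7, -0.6, 0.7]
width: 0.609
gripper_force: 0.0
```

```bash
python3 - <<'E'
from h import *
show(); goto(B(-.0835,-.233,.22),YB)
c=cam("wrist"); save(c,"w1.png"); c=cam("top"); save(c,"top2.png",(265,165,475,335),2.8)
E
```

```text
t 2.08 B [ -79.  -232.6] T [ -69.8 -597.2] z 299.3 F [-0.68 -0.61  0.69] tau [-0.063 -0.02  -0.008] w 52.0 gf 0.0
t 2.08 mm [-0.5 -4.5 79.3] units [-0.003 -0.03   0.529]
turn deg [-0.04 -0.05 -0.37] units [-0.0002 -0.0003 -0.002 ]
```

View pics/w1.png

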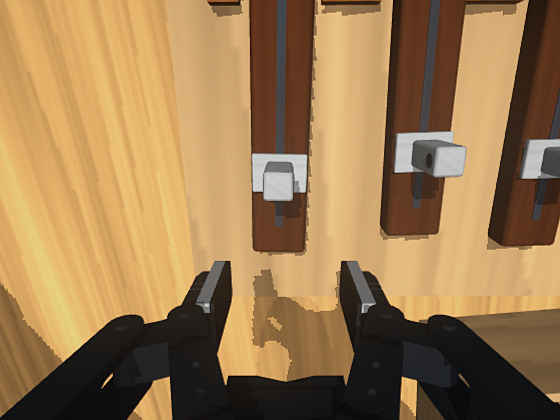

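Wrist view: rod L's rear end at (253–304, 250), its hanger at (279,175); other rods' rear ends at (410,235) and (525,243). Fingers straddle column 286.

```bash
python3 - <<'E'
from h import *
c=cam("wrist")
for n,p in dict(rearL=(253,250),rearR=(304,250),rL10=(251,60),rR10=(314,60),m1=(382,235),m2=(438,235),h1=(489,241),h2=(553,243)).items(): print(n,(inB(onz(c,*p,.065))*1000).round(1))
print("blockrear",(inB(onz(c,300,295,.045))*1000).round(1),"cleat rear",(inB(onz(c,350,2,.053))*1000).round(1))
E
```

```text
rearL [-101.3 -252.3]
rearR [ -66.3 -252.6]
rL10 [ -97.7 -132.9]
rR10 [ -61.6 -133.2]
m1 [ -13.6 -241.9]
m2 [  24.2 -242.2]
h1 [  59.5 -247. ]
h2 [ 103.5 -248.8]
blockrear [ -67.9 -301.1] cleat rear [ -40.5 -101.4]
```

{"fn": "step_arm", "kwargs": {
  "moves": [
    {"tx": -0.003, "ty": -0.03, "tz": 0, "wx": 0, "wy": 0, "wz": -0.002, "claw": 52},
    {"tx": 0, "ty": 0, "tz": 0.15, "wx": 0, "wy": 0, "wz": 0, "claw": 52},
    {"tx": 0, "ty": 0, "tz": 0.15, "wx": 0, "wy": 0, "wz": 0, "claw": 52},
    {"tx": 0, "ty": 0, "tz": 0.15, "wx": 0, "wy": 0, "wz": 0, "claw": 52},
    {"tx": 0, "ty": 0, "tz": 0.079, "wx": 0, "wy": 0, "wz": 0, "claw": 52},
    {"tx": 0, "ty": 0, "tz": 0, "wx": 0, "wy": 0, "wz": 0, "claw": 52}
  ]
}}

```text
t: 2.73
tool_pos: [0.4269, -0.32, 0.2184]
eef_rot: [-2.32, -2.113, 0.001]
ft_force: [-0.2, 0.8, -0.1]
width: 0.606
gripper_force: 0.0
```

```bash
cat >> h.py <<'E'
def ft(n=8):
    a=[]
    for _ in range(n):
        imaging.read_camera("top"); s=robot.read_state(); a.append(np.r_[s["ft_force"],s["ft_torque"]])
    a=np.array(a); m=a.mean(0); e=a.std(0)/np.sqrt(n)
    f=lambda v:np.array([bX@v[:2],bY@v[:2],v[2]]); 
    print("F(block)",f(m[:3]).round(3),"tau(block)",f(m[3:]).round(4),"sem",e.round(3)); return f(m[:3]),f(m[3:])
E
python3 - <<'E'
from h import *
show(); goto(B(-.0835,-.233,.22),YB); ft(8); show()
E
```

```text
t 2.73 B [ -85.4 -235.2] T [ -76.4 -599.5] z 218.4 F [-0.22  0.81 -0.07] tau [ 0.026 -0.003 -0.04 ] w 51.8 gf 0.0
t 2.73 mm [ 2.2  1.9 -1.6] units [ 0.015  0.013 -0.011]
turn deg [-0.18 -0.09 -0.08] units [-0.001  -0.0005 -0.0005]
F(block) [0.076 0.193 0.211] tau(block) [-0.0102 -0.011   0.0094] sem [0.206 0.141 0.144 0.007 0.015 0.011]
 t 3.13 B [ -84. -235.] T [ -74.9 -599.4] z 221.2 F [0.79 0.44 0.43] tau [ 0.007 -0.038 -0.01 ] w 52.2 gf 0.0
```

{"fn": "step_arm", "kwargs": {
  "moves": [
    {"tx": 0, "ty": 0, "tz": 0, "wx": 0, "wy": 0, "wz": 0, "claw": 25},
    {"tx": 0, "ty": 0, "tz": 0, "wx": 0, "wy": 0, "wz": 0, "claw": 25},
    {"tx": 0, "ty": 0, "tz": 0, "wx": 0, "wy": 0, "wz": 0, "claw": 25},
    {"tx": 0, "ty": 0, "tz": 0, "wx": 0, "wy": 0, "wz": 0, "claw": 25},
    {"tx": 0.067, "ty": 0, "tz": 0, "wx": 0, "wy": 0, "wz": 0, "claw": 25},
    {"tx": 0.067, "ty": 0, "tz": 0, "wx": 0, "wy": 0, "wz": 0, "claw": 25},
    {"tx": 0.067, "ty": 0, "tz": 0, "wx": 0, "wy": 0, "wz": 0, "claw": 25},
    {"tx": 0.067, "ty": 0, "tz": 0, "wx": 0, "wy": 0, "wz": 0, "claw": 25},
    {"tx": 0.067, "ty": 0, "tz": 0, "wx": 0, "wy": 0, "wz": 0, "claw": 25},
    {"tx": 0, "ty": 0, "tz": -0.027, "wx": 0, "wy": 0, "wz": 0, "claw": 25}
  ]
}}

```text
t: 3.97
tool_pos: [0.433, -0.2683, 0.2244]
eef_rot: [-2.319, -2.119, -0.0]
ft_force: [0.5, 1.2, -3.0]
width: 0.406
gripper_force: 59.7
```

```bash
python3 - <<'E'
from h import *
show(); c=cam("wrist"); save(c,"w2.png"); F,t=ft(14); show()
# moment about edge line (x axis), TCP at (y,z) rel edge
y=inB(robot.read_state()["tool_pos"])[1]; z=.175
M=t[0]+y*F[2]-z*F[1]; print("Mx about edge",M,"=> com dist mm",M/3.6*1000)
E
```

```text
t 3.97 B [ -84.1 -183.2] T [ -72.7 -547.6] z 224.4 F [ 0.5   1.21 -3.02] tau [-0.344  0.046 -0.015] w 34.7 gf 59.7
F(block) [-0.074 -0.182 -3.23 ] tau(block) [-0.4532  0.0028 -0.0101] sem [0.129 0.138 0.111 0.011 0.011 0.01 ]
 t 4.72 B [ -84.2 -184.6] T [ -72.8 -549. ] z 224.4 F [ 0.25 -0.58 -3.54] tau [-0.469  0.083  0.033] w 34.8 gf 59.8
Mx about edge 0.17501079862813984 => com dist mm 48.614110730038846
```

View pics/w2.png

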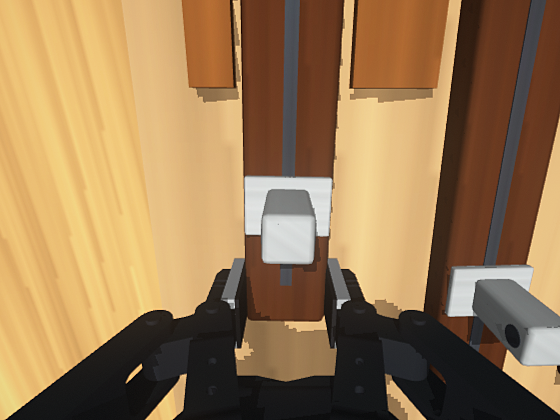

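Rod held level in the grip (Fz≈−3.2 N), rear end at (285,320), hanger plate at (288,206). The torque puts the centre of gravity about 125 mm ahead of the TCP, i.e. about 55 mm behind the edge.

```bash
cat >> h.py <<'E'
def blob(c,x0=200,x1=400,y1=345):
    hsv=cv2.cvtColor(c["color"],cv2.COLOR_RGB2HSV); m=((hsv[...,1]<45)&(hsv[...,2]>120)).astype(np.uint8); m[:,:x0]=0;m[:,x1:]=0;m[y1:]=0
    n,l,st,ce=cv2.connectedComponentsWithStats(m); i=1+np.argmax(st[1:,4]); return st[i].tolist(),ce[i].round(1).tolist()
def tip(tag=""):
    show(tag); print(blob(cam("wrist")))
E
python3 -c "
from h import *
tip()"
```

```text
t 4.72 B [ -84.2 -184.6] T [ -72.8 -549. ] z 224.4 F [ 0.25 -0.58 -3.54] tau [-0.469  0.083  0.033] w 34.8 gf 59.8
([244, 176, 88, 88, 6289], [287.3, 215.7])
```

{"fn": "step_arm", "kwargs": {
  "moves": [
    {"tx": 0, "ty": 0, "tz": 0.027, "wx": 0, "wy": 0, "wz": 0, "claw": 25},
    {"tx": 0.063, "ty": 0, "tz": 0, "wx": 0, "wy": 0, "wz": 0, "claw": 25},
    {"tx": 0.063, "ty": 0, "tz": 0, "wx": 0, "wy": 0, "wz": 0, "claw": 25},
    {"tx": 0.063, "ty": 0, "tz": 0, "wx": 0, "wy": 0, "wz": 0, "claw": 25},
    {"tx": 0.063, "ty": 0, "tz": 0, "wx": 0, "wy": 0, "wz": 0, "claw": 25},
    {"tx": 0, "ty": 0, "tz": 0, "wx": 0, "wy": 0, "wz": 0, "claw": 25},
    {"tx": 0, "ty": 0, "tz": 0, "wx": 0, "wy": 0, "wz": 0, "claw": 46},
    {"tx": 0, "ty": 0, "tz": 0, "wx": 0, "wy": 0, "wz": 0, "claw": 46},
    {"tx": 0, "ty": 0, "tz": 0, "wx": 0, "wy": 0, "wz": 0, "claw": 46},
    {"tx": 0, "ty": 0, "tz": 0, "wx": 0, "wy": 0, "wz": 0, "claw": 46}
  ]
}}

```text
t: 5.6
tool_pos: [0.4361, -0.2321, 0.2202]
eef_rot: [-2.321, -2.117, 0.0]
ft_force: [0.4, -0.0, 0.1]
width: 0.54
gripper_force: 0.0
```

```bash
python3 -c "
from h import *
tip()"
```

```text
t 5.6 B [ -84.3 -146.9] T [ -71.1 -511.3] z 220.2 F [ 0.41 -0.03  0.14] tau [ 0.004 -0.01   0.026] w 46.2 gf 0.0
([244, 173, 90, 91, 6780], [288.4, 213.6])
```

{"fn": "step_arm", "kwargs": {
  "moves": [
    {"tx": 0, "ty": 0, "tz": 0, "wx": 0, "wy": 0, "wz": 0, "claw": 25},
    {"tx": 0, "ty": 0, "tz": 0, "wx": 0, "wy": 0, "wz": 0, "claw": 25},
    {"tx": 0, "ty": 0, "tz": 0, "wx": 0, "wy": 0, "wz": 0, "claw": 25},
    {"tx": 0.033, "ty": 0, "tz": 0, "wx": 0, "wy": 0, "wz": 0, "claw": 25},
    {"tx": 0, "ty": 0, "tz": 0, "wx": 0, "wy": 0, "wz": 0, "claw": 25},
    {"tx": 0, "ty": 0, "tz": 0, "wx": 0, "wy": 0, "wz": 0, "claw": 46},
    {"tx": 0, "ty": 0, "tz": 0, "wx": 0, "wy": 0, "wz": 0, "claw": 46},
    {"tx": 0, "ty": 0, "tz": 0, "wx": 0, "wy": 0, "wz": 0, "claw": 46},
    {"tx": 0, "ty": 0, "tz": 0, "wx": 0, "wy": 0, "wz": 0, "claw": 46},
    {"tx": 0, "ty": 0, "tz": 0, "wx": 0, "wy": 0, "wz": 0, "claw": 46}
  ]
}}

```text
t: 6.48
tool_pos: [0.4366, -0.2271, 0.2203]
eef_rot: [-2.321, -2.117, -0.0]
ft_force: [1.0, 0.5, -0.0]
width: 0.538
gripper_force: 0.0
```

```bash
python3 -c "
from h import *
tip(1)"
```

```text
1 t 6.48 B [ -84.3 -141.8] T [ -70.9 -506.2] z 220.3 F [ 0.95  0.5  -0.01] tau [-0.028  0.025  0.068] w 45.9 gf 0.0
([243, 173, 90, 91, 6810], [287.2, 213.2])
```

{"fn": "step_arm", "kwargs": {
  "moves": [
    {"tx": 0, "ty": 0, "tz": 0, "wx": 0, "wy": 0, "wz": 0, "claw": 25},
    {"tx": 0, "ty": 0, "tz": 0, "wx": 0, "wy": 0, "wz": 0, "claw": 25},
    {"tx": 0, "ty": 0, "tz": 0, "wx": 0, "wy": 0, "wz": 0, "claw": 25},
    {"tx": 0.022, "ty": 0, "tz": 0, "wx": 0, "wy": 0, "wz": 0, "claw": 25},
    {"tx": 0, "ty": 0, "tz": 0, "wx": 0, "wy": 0, "wz": 0, "claw": 25},
    {"tx": 0, "ty": 0, "tz": 0, "wx": 0, "wy": 0, "wz": 0, "claw": 46},
    {"tx": 0, "ty": 0, "tz": 0, "wx": 0, "wy": 0, "wz": 0, "claw": 46},
    {"tx": 0, "ty": 0, "tz": 0, "wx": 0, "wy": 0, "wz": 0, "claw": 46},
    {"tx": 0, "ty": 0, "tz": 0, "wx": 0, "wy": 0, "wz": 0, "claw": 46},
    {"tx": 0, "ty": 0, "tz": 0, "wx": 0, "wy": 0, "wz": 0, "claw": 46}
  ]
}}

```text
t: 7.37
tool_pos: [0.4369, -0.2238, 0.2203]
eef_rot: [-2.321, -2.117, -0.0]
ft_force: [-0.0, 0.6, -0.1]
width: 0.542
gripper_force: 0.0
```

```bash
python3 -c "
from h import *
tip(2)"
```

```text
2 t 7.37 B [ -84.2 -138.5] T [ -70.7 -502.9] z 220.3 F [-0.01  0.59 -0.09] tau [ 0.008 -0.041 -0.004] w 46.2 gf 0.0
([243, 173, 90, 91, 6808], [287.1, 213.4])
```

Not tipped; go on in 3 mm steps, two per round.

{"fn": "step_arm", "kwargs": {
  "moves": [
    {"tx": 0, "ty": 0, "tz": 0, "wx": 0, "wy": 0, "wz": 0, "claw": 25},
    {"tx": 0, "ty": 0, "tz": 0, "wx": 0, "wy": 0, "wz": 0, "claw": 25},
    {"tx": 0, "ty": 0, "tz": 0, "wx": 0, "wy": 0, "wz": 0, "claw": 25},
    {"tx": 0.02, "ty": 0, "tz": 0, "wx": 0, "wy": 0, "wz": 0, "claw": 25},
    {"tx": 0, "ty": 0, "tz": 0, "wx": 0, "wy": 0, "wz": 0, "claw": 25},
    {"tx": 0, "ty": 0, "tz": 0, "wx": 0, "wy": 0, "wz": 0, "claw": 46},
    {"tx": 0, "ty": 0, "tz": 0, "wx": 0, "wy": 0, "wz": 0, "claw": 46},
    {"tx": 0, "ty": 0, "tz": 0, "wx": 0, "wy": 0, "wz": 0, "claw": 46},
    {"tx": 0, "ty": 0, "tz": 0, "wx": 0, "wy": 0, "wz": 0, "claw": 46},
    {"tx": 0, "ty": 0, "tz": 0, "wx": 0, "wy": 0, "wz": 0, "claw": 46}
  ]
}}

```text
t: 8.25
tool_pos: [0.4372, -0.2208, 0.2203]
eef_rot: [-2.321, -2.117, -0.0]
ft_force: [0.3, 0.9, 0.1]
width: 0.541
gripper_force: 0.0
```

```bash
python3 -c "
from h import *
tip(1)"
```

```text
1 t 8.25 B [ -84.2 -135.5] T [ -70.6 -499.9] z 220.3 F [0.33 0.9  0.13] tau [ 0.002 -0.025 -0.001] w 46.2 gf 0.0
([243, 174, 90, 90, 6801], [287.1, 213.7])
```

{"fn": "step_arm", "kwargs": {
  "moves": [
    {"tx": 0, "ty": 0, "tz": 0, "wx": 0, "wy": 0, "wz": 0, "claw": 25},
    {"tx": 0, "ty": 0, "tz": 0, "wx": 0, "wy": 0, "wz": 0, "claw": 25},
    {"tx": 0, "ty": 0, "tz": 0, "wx": 0, "wy": 0, "wz": 0, "claw": 25},
    {"tx": 0.02, "ty": 0, "tz": 0, "wx": 0, "wy": 0, "wz": 0, "claw": 25},
    {"tx": 0, "ty": 0, "tz": 0, "wx": 0, "wy": 0, "wz": 0, "claw": 25},
    {"tx": 0, "ty": 0, "tz": 0, "wx": 0, "wy": 0, "wz": 0, "claw": 46},
    {"tx": 0, "ty": 0, "tz": 0, "wx": 0, "wy": 0, "wz": 0, "claw": 46},
    {"tx": 0, "ty": 0, "tz": 0, "wx": 0, "wy": 0, "wz": 0, "claw": 46},
    {"tx": 0, "ty": 0, "tz": 0, "wx": 0, "wy": 0, "wz": 0, "claw": 46},
    {"tx": 0, "ty": 0, "tz": 0, "wx": 0, "wy": 0, "wz": 0, "claw": 46}
  ]
}}

```text
t: 9.13
tool_pos: [0.4375, -0.2178, 0.2203]
eef_rot: [-2.321, -2.117, 0.0]
ft_force: [0.2, 0.2, -0.5]
width: 0.537
gripper_force: 0.0
```

```bash
python3 -c "
from h import *
tip(2)"
```

```text
2 t 9.13 B [ -84.3 -132.5] T [ -70.5 -496.9] z 220.3 F [ 0.18  0.24 -0.55] tau [-0.008 -0.009  0.031] w 45.9 gf 0.0
([242, 174, 91, 90, 6857], [286.9, 213.8])
```

{"fn": "step_arm", "kwargs": {
  "moves": [
    {"tx": 0, "ty": 0, "tz": 0, "wx": 0, "wy": 0, "wz": 0, "claw": 25},
    {"tx": 0, "ty": 0, "tz": 0, "wx": 0, "wy": 0, "wz": 0, "claw": 25},
    {"tx": 0, "ty": 0, "tz": 0, "wx": 0, "wy": 0, "wz": 0, "claw": 25},
    {"tx": 0.02, "ty": 0, "tz": 0, "wx": 0, "wy": 0, "wz": 0, "claw": 25},
    {"tx": 0, "ty": 0, "tz": 0, "wx": 0, "wy": 0, "wz": 0, "claw": 25},
    {"tx": 0, "ty": 0, "tz": 0, "wx": 0, "wy": 0, "wz": 0, "claw": 46},
    {"tx": 0, "ty": 0, "tz": 0, "wx": 0, "wy": 0, "wz": 0, "claw": 46},
    {"tx": 0, "ty": 0, "tz": 0, "wx": 0, "wy": 0, "wz": 0, "claw": 46},
    {"tx": 0, "ty": 0, "tz": 0, "wx": 0, "wy": 0, "wz": 0, "claw": 46},
    {"tx": 0, "ty": 0, "tz": 0, "wx": 0, "wy": 0, "wz": 0, "claw": 46}
  ]
}}

```text
t: 10.02
tool_pos: [0.4378, -0.2149, 0.2203]
eef_rot: [-2.321, -2.117, -0.0]
ft_force: [-0.1, 0.5, -0.4]
width: 0.542
gripper_force: 0.0
```

```bash
python3 -c "
from h import *
tip(1)"
```

```text
1 t 10.02 B [ -84.2 -129.5] T [ -70.3 -494. ] z 220.3 F [-0.06  0.5  -0.43] tau [-0.     0.022 -0.02 ] w 46.3 gf 0.0
([238, 169, 98, 87, 7598], [286.3, 208.9])
```

{"fn": "step_arm", "kwargs": {
  "moves": [
    {"tx": 0, "ty": 0, "tz": 0, "wx": 0, "wy": 0, "wz": 0, "claw": 25},
    {"tx": 0, "ty": 0, "tz": 0, "wx": 0, "wy": 0, "wz": 0, "claw": 25},
    {"tx": 0, "ty": 0, "tz": 0, "wx": 0, "wy": 0, "wz": 0, "claw": 25},
    {"tx": 0.02, "ty": 0, "tz": 0, "wx": 0, "wy": 0, "wz": 0, "claw": 25},
    {"tx": 0, "ty": 0, "tz": 0, "wx": 0, "wy": 0, "wz": 0, "claw": 25},
    {"tx": 0, "ty": 0, "tz": 0, "wx": 0, "wy": 0, "wz": 0, "claw": 46},
    {"tx": 0, "ty": 0, "tz": 0, "wx": 0, "wy": 0, "wz": 0, "claw": 46},
    {"tx": 0, "ty": 0, "tz": 0, "wx": 0, "wy": 0, "wz": 0, "claw": 46},
    {"tx": 0, "ty": 0, "tz": 0, "wx": 0, "wy": 0, "wz": 0, "claw": 46},
    {"tx": 0, "ty": 0, "tz": 0, "wx": 0, "wy": 0, "wz": 0, "claw": 46}
  ]
}}

```text
t: 10.9
tool_pos: [0.4381, -0.2119, 0.2204]
eef_rot: [-2.321, -2.117, -0.0]
ft_force: [0.3, -0.5, -0.3]
width: 0.542
gripper_force: 0.0
```

```bash
python3 -c "
from h import *
tip(2)"
```

```text
2 t 10.9 B [ -84.2 -126.6] T [ -70.1 -491. ] z 220.4 F [ 0.27 -0.46 -0.27] tau [ 0.027  0.    -0.078] w 46.3 gf 0.0
([237, 167, 99, 86, 7602], [285.9, 206.6])
```

Tipped at the first of these steps (blob width 90→98), so I overshot by 3 mm: pull back 3 mm, release, lift off.

{"fn": "step_arm", "kwargs": {
  "moves": [
    {"tx": 0, "ty": 0, "tz": 0, "wx": 0, "wy": 0, "wz": 0, "claw": 25},
    {"tx": 0, "ty": 0, "tz": 0, "wx": 0, "wy": 0, "wz": 0, "claw": 25},
    {"tx": 0, "ty": 0, "tz": 0, "wx": 0, "wy": 0, "wz": 0, "claw": 25},
    {"tx": -0.02, "ty": 0, "tz": 0, "wx": 0, "wy": 0, "wz": 0, "claw": 25},
    {"tx": 0, "ty": 0, "tz": 0, "wx": 0, "wy": 0, "wz": 0, "claw": 25},
    {"tx": 0, "ty": 0, "tz": 0, "wx": 0, "wy": 0, "wz": 0, "claw": 48},
    {"tx": 0, "ty": 0, "tz": 0, "wx": 0, "wy": 0, "wz": 0, "claw": 48},
    {"tx": 0, "ty": 0, "tz": 0, "wx": 0, "wy": 0, "wz": 0, "claw": 48},
    {"tx": 0, "ty": 0, "tz": -0.05, "wx": 0, "wy": 0, "wz": 0, "claw": 48},
    {"tx": 0, "ty": 0, "tz": -0.15, "wx": 0, "wy": 0, "wz": 0, "claw": 48}
  ]
}}

```text
t: 11.78
tool_pos: [0.437, -0.2146, 0.2489]
eef_rot: [-2.318, -2.115, 0.002]
ft_force: [-0.4, 0.1, -0.1]
width: 0.562
gripper_force: 0.0
```

{"fn": "step_arm", "kwargs": {
  "moves": [
    {"tx": 0, "ty": 0, "tz": -0.2, "wx": 0, "wy": 0, "wz": 0, "claw": 48},
    {"tx": 0, "ty": 0, "tz": -0.2, "wx": 0, "wy": 0, "wz": 0, "claw": 48},
    {"tx": -0.1, "ty": 0, "tz": 0, "wx": 0, "wy": 0, "wz": 0, "claw": 48},
    {"tx": 0, "ty": 0, "tz": 0, "wx": 0, "wy": 0, "wz": 0, "claw": 48}
  ]
}}

```text
t: 12.12
tool_pos: [0.4365, -0.2318, 0.3127]
eef_rot: [2.319, 2.113, 0.001]
ft_force: [-0.9, -0.7, -0.0]
width: 0.562
gripper_force: 0.0
```

```bash
python3 - <<'E'
from h import *
show(); c=cam("wrist"); save(c,"w3.png"); print(blob(c)); c=cam("top"); save(c,"top3.png",(265,165,475,335),3.8)
E
```

```text
t 12.12 B [ -83.9 -146.4] T [ -70.8 -510.9] z 312.7 F [-0.86 -0.66 -0.01] tau [-0.047  0.044  0.01 ] w 48.0 gf 0.0
([256, 109, 57, 41, 2208], [283.5, 128.7])
```

View pics/w3.png

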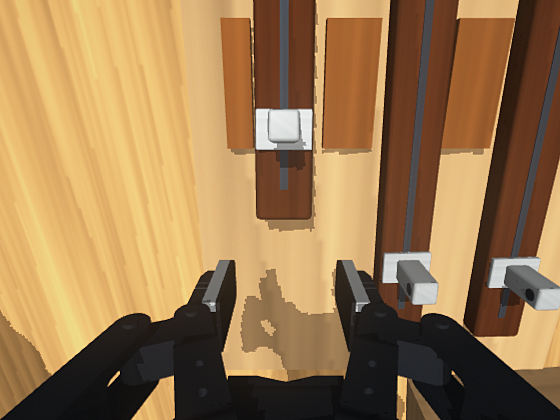

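Wrist view: rod L tipped, rear end at (256–312,218), plate at (256–313,109–150), post top (283,125).

```bash
cat >> h.py <<'E'
TH=.142
def tilted(c,u,v,h):
    """pixel on plane parallel to tipped rod bottom at height h above it -> (x, s) s=distance along rod from edge contact (+ out)"""
    n=np.append(bY*np.sin(TH),np.cos(TH)); p0=np.append(E0,.045)+n*h; o,d=ray(c,u,v); P=o+d*(n@(p0-o))/(n@d)
    e=np.append(bY*np.cos(TH),-np.sin(TH)); return (np.append(bX,0)@(P-p0)*1000).round(1),(e@(P-p0)*1000).round(1)
def onrod(x,s,h):
    q=s*np.cos(TH)+h*np.sin(TH); return B(x,q,.045-s*np.sin(TH)+h*np.cos(TH))
E
python3 - <<'E'
from h import *
c=cam("wrist")
for n,p,h in [("rearL",(256,218),.02),("rearR",(312,218),.02),("plate back",(284,150),.024),("plate fr",(284,109),.024),("plL",(256,130),.024),("plR",(313,130),.024),("postTop",(284,124),.058)]: print(n,tilted(c,*p,h))
E
```

```text
rearL (np.float64(-102.1), np.float64(-139.9))
rearR (np.float64(-66.5), np.float64(-140.0))
plate back (np.float64(-84.3), np.float64(-97.4))
plate fr (np.float64(-84.2), np.float64(-73.7))
plL (np.float64(-100.9), np.float64(-85.7))
plR (np.float64(-67.0), np.float64(-85.7))
postTop (np.float64(-84.1), np.float64(-84.9))
```

```bash
python3 - <<'E'
from h import *
c=cam("wrist"); s=robot.read_state()
M=R.from_rotvec(s["eef_rot"]).as_matrix(); rel=M.T@(c["T"][:3,3]-s["tool_pos"]); Rr=M.T@c["T"][:3,:3]
print("cam in tool",rel.round(4))
# reconstruct w2 camera pose
from scipy.spatial.transform import Rotation as R2
M2=np.array([[bY[0],bX[0],0],[bY[1],bX[1],0],[0,0,-1]]); c2=dict(c); Tt=np.eye(4); Tt[:3,:3]=M2@Rr; p2=B(-.0842,-.1840,.2244); Tt[:3,3]=p2+M2@rel; c2["T"]=Tt
print("w2 rear",(inB(onz(c2,285,320,.069))*1000).round(1), "plate",(inB(onz(c2,288,177,.073))*1000).round(1),(inB(onz(c2,288,236,.073))*1000).round(1))
E
```

```text
cam in tool [0.0792 0.0007 0.0296]
w2 rear [ -83.5 -199.1] plate [ -82.3 -131.9] [ -82.3 -156.1]
```

View pics/top3.png

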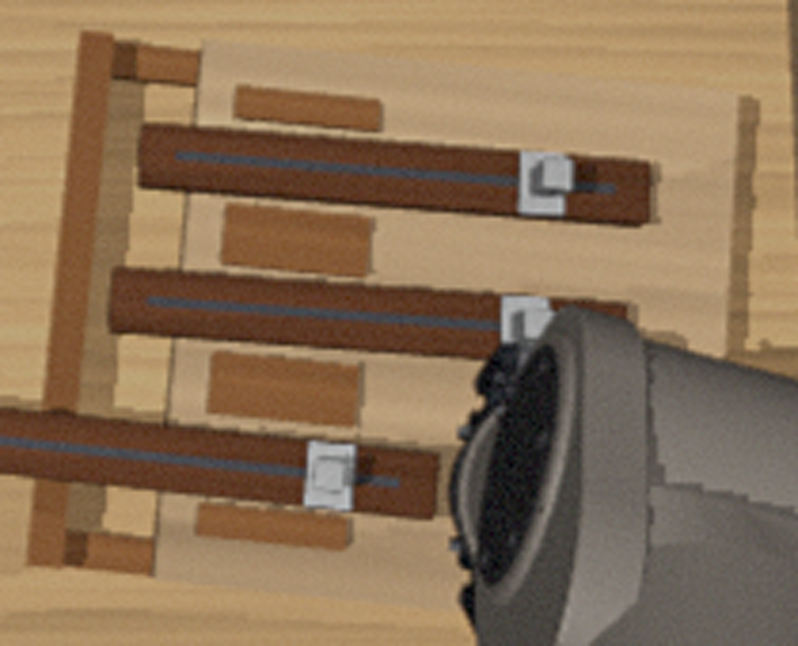

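```bash
python3 - <<'E'
from h import *
c=cam("top"); q=lambda a,b:(a/3.8+265,b/3.8+165)
for n,p,h in [("rear",(436,484),.02),("plate back",(354,478),.024),("plate fr",(305,474),.024)]: print(n,tilted(c,*q(*p),h))
E
```

```text
rear (np.float64(-84.1), np.float64(-144.3))
plate back (np.float64(-85.3), np.float64(-101.8))
plate fr (np.float64(-85.8), np.float64(-76.2))
```

```bash
python3 - <<'E'
from h import *
c=cam("wrist"); print("cleat f/r",[(inB(onz(c,350,v,.053))*1000).round(1) for v in (18,151)])
t=onrod(-.0842,-.086,.047)+[0,0,.155]; goto(t,YB); t2=onrod(-.0842,.004,.047)+[0,0,.155]; print((t2-t)*1000)
E
```

```text
cleat f/r [array([-44.3, -15.8]), array([-39.3, -96.7])]
t 12.42 mm [65.5  0.3 51.2] units [0.437 0.002 0.341]
turn deg [-0.06 -0.04  0.04] units [-0.0004 -0.0002  0.0002]
[  8.15225836  88.72038729 -12.73709396]
```

Cleats read 4 mm too far forward in this wrist view (−15.8/−96.7 against −20/−100), so the rod's rear is at −144, agreeing with the top camera: no slip. Now grip the post.

{"fn": "step_arm", "kwargs": {
  "moves": [
    {"tx": 0.21, "ty": 0.002, "tz": 0, "wx": 0, "wy": 0, "wz": 0, "claw": 40},
    {"tx": 0.207, "ty": 0, "tz": 0, "wx": 0, "wy": 0, "wz": 0, "claw": 40},
    {"tx": 0, "ty": 0, "tz": 0.12, "wx": 0, "wy": 0, "wz": 0, "claw": 40},
    {"tx": 0, "ty": 0, "tz": 0.12, "wx": 0, "wy": 0, "wz": 0, "claw": 40},
    {"tx": 0, "ty": 0, "tz": 0.099, "wx": 0, "wy": 0, "wz": 0, "claw": 40},
    {"tx": 0, "ty": 0, "tz": 0, "wx": 0, "wy": 0, "wz": 0, "claw": 40}
  ]
}}

```text
t: 12.92
tool_pos: [0.4416, -0.1668, 0.257]
eef_rot: [-2.317, -2.116, 0.003]
ft_force: [-0.2, 0.7, -0.9]
width: 0.47
gripper_force: 0.0
```

```bash
python3 - <<'E'
from h import *
show(); goto(onrod(-.0842,-.089,.047)+[0,0,.155],YB); save(cam("wrist"),"w4.png")
E
```

```text
t 12.92 B [-84.9 -81.3] T [ -68.7 -445.8] z 257.0 F [-0.18  0.72 -0.86] tau [-0.019  0.099 -0.02 ] w 40.2 gf 0.0
t 12.92 mm [-0.1  0.7 -2.2] units [-0.001  0.004 -0.014]
turn deg [-0.24 -0.08  0.06] units [-0.0013 -0.0004  0.0003]
```

View pics/w4.png

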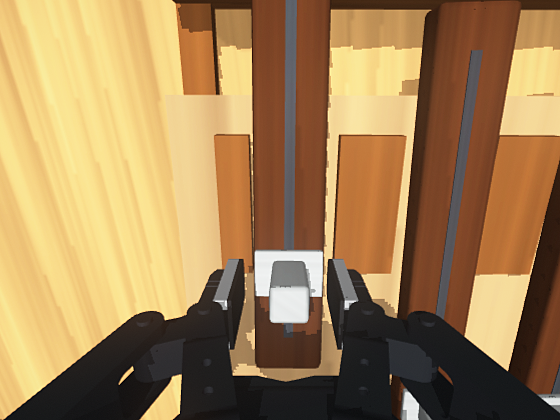

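Post at (290,300) sits between the pads; close and slide it 91 mm down-slope.

{"fn": "step_arm", "kwargs": {
  "moves": [
    {"tx": 0, "ty": 0, "tz": 0, "wx": 0, "wy": 0, "wz": 0, "claw": 5},
    {"tx": 0, "ty": 0, "tz": 0, "wx": 0, "wy": 0, "wz": 0, "claw": 5},
    {"tx": 0, "ty": 0, "tz": 0, "wx": 0, "wy": 0, "wz": 0, "claw": 5},
    {"tx": 0.086, "ty": 0, "tz": 0.0123, "wx": 0, "wy": 0, "wz": 0, "claw": 5},
    {"tx": 0.086, "ty": 0, "tz": 0.0123, "wx": 0, "wy": 0, "wz": 0, "claw": 5},
    {"tx": 0.086, "ty": 0, "tz": 0.0123, "wx": 0, "wy": 0, "wz": 0, "claw": 5},
    {"tx": 0.086, "ty": 0, "tz": 0.0123, "wx": 0, "wy": 0, "wz": 0, "claw": 5},
    {"tx": 0.086, "ty": 0, "tz": 0.0123, "wx": 0, "wy": 0, "wz": 0, "claw": 5},
    {"tx": 0.086, "ty": 0, "tz": 0.0123, "wx": 0, "wy": 0, "wz": 0, "claw": 5},
    {"tx": 0.085, "ty": 0, "tz": 0.0122, "wx": 0, "wy": 0, "wz": 0, "claw": 5}
  ]
}}

```text
t: 13.8
tool_pos: [0.4511, -0.0773, 0.2475]
eef_rot: [2.32, 2.116, 0.002]
ft_force: [-1.3, 0.3, 6.7]
width: 0.174
gripper_force: 61.7
```

```bash
python3 - <<'E'
from h import *
show(); save(cam("wrist"),"w5.png")
c=cam("top"); save(c,"top4.png",(265,165,475,335),3.8)
E
```

```text
t 13.8 B [-83.6   8.7] T [ -63.2 -355.9] z 247.5 F [-1.29  0.29  6.67] tau [0.138 0.214 0.02 ] w 14.9 gf 61.7
```

View pics/w5.png

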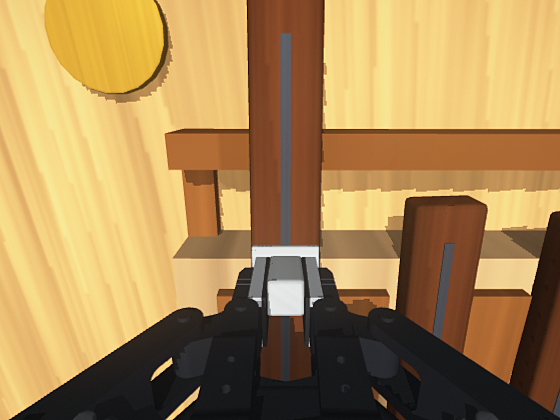

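{"fn": "step_arm", "kwargs": {
  "moves": [
    {"tx": 0, "ty": 0, "tz": 0, "wx": 0, "wy": 0, "wz": 0, "claw": 40},
    {"tx": 0, "ty": 0, "tz": 0, "wx": 0, "wy": 0, "wz": 0, "claw": 40},
    {"tx": 0, "ty": 0, "tz": -0.15, "wx": 0, "wy": 0, "wz": 0, "claw": 52},
    {"tx": 0, "ty": 0, "tz": -0.2, "wx": 0, "wy": 0, "wz": 0, "claw": 52},
    {"tx": 0, "ty": 0, "tz": -0.1, "wx": 0, "wy": 0, "wz": 0, "claw": 52},
    {"tx": -0.25, "ty": 0.08, "tz": 0, "wx": 0, "wy": 0, "wz": 0, "claw": 52},
    {"tx": -0.25, "ty": 0.08, "tz": 0, "wx": 0, "wy": 0, "wz": 0, "claw": 52},
    {"tx": -0.25, "ty": 0.08, "tz": 0, "wx": 0, "wy": 0, "wz": 0, "claw": 52},
    {"tx": -0.25, "ty": 0.08, "tz": 0, "wx": 0, "wy": 0, "wz": 0, "claw": 52},
    {"tx": -0.25, "ty": 0.08, "tz": 0, "wx": 0, "wy": 0, "wz": 0, "claw": 52}
  ]
}}

```text
t: 14.73
tool_pos: [0.4928, -0.273, 0.3144]
eef_rot: [2.322, 2.116, -0.0]
ft_force: [1.2, 0.6, 0.7]
width: 0.604
gripper_force: 0.0
```

{"fn": "step_arm", "kwargs": {
  "moves": [
    {"tx": -0.2, "ty": 0.12, "tz": 0, "wx": 0, "wy": 0, "wz": 0, "claw": 52},
    {"tx": -0.1, "ty": 0.06, "tz": 0, "wx": 0, "wy": 0, "wz": 0, "claw": 52},
    {"tx": 0, "ty": 0, "tz": 0, "wx": 0, "wy": 0, "wz": 0, "claw": 52},
    {"tx": 0, "ty": 0, "tz": 0, "wx": 0, "wy": 0, "wz": 0, "claw": 52}
  ]
}}

```text
t: 15.07
tool_pos: [0.5155, -0.3188, 0.3137]
eef_rot: [-2.323, -2.114, 0.0]
ft_force: [-0.2, 1.1, -0.3]
width: 0.61
gripper_force: 0.0
```

```bash
python3 - <<'E'
from h import *
show(); goto(B(.0055,-.225,.22),YB); c=cam("top"); save(c,"top5.png",(245,165,455,335),3.8)
E
```

```text
t 15.07 B [   2.6 -225.9] T [  12.  -594.3] z 313.7 F [-0.16  1.05 -0.29] tau [ 0.061  0.013 -0.022] w 52.1 gf 0.0
t 15.07 mm [ 0.9  2.9 93.7] units [0.006 0.019 0.625]
turn deg [-0.03 -0.01 -0.14] units [-0.0002 -0.0001 -0.0008]
```

View pics/top5.png

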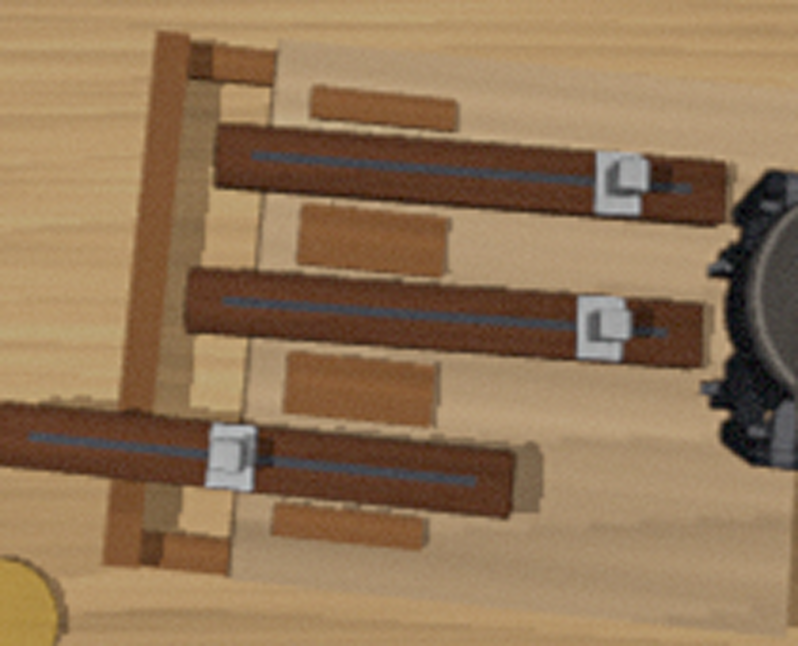

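Top view: rod L's plate spans u 207–257 (crop), rear end (513,484), still tipped.

```bash
python3 - <<'E'
from h import *
c=cam("top"); q=lambda a,b:(a/3.8+245,b/3.8+165)
for n,p,h in [("rear",(513,484),.02),("plate back",(256,460),.024),("plate fr",(207,455),.024),("slot f",(29,436),.02),("slot r",(476,482),.02),("post top",(230,455),.058)]: print(n,tilted(c,*q(*p),h))
for p in [(278,42),(232,575)]: print((inB(onz(c,*q(*p),.045))*1000).round(1))
E
```

```text
rear (np.float64(-84.1), np.float64(-144.8))
plate back (np.float64(-85.1), np.float64(-9.9))
plate fr (np.float64(-85.1), np.float64(16.5))
slot f (np.float64(-84.6), np.float64(114.7))
slot r (np.float64(-85.0), np.float64(-125.7))
post top (np.float64(-84.0), np.float64(1.1))
[147.5   0.7]
[-147.6   -0.6]
```

Hanger L is at s≈+2 mm: marked. Next the middle rod: descend, grip, lift 4 mm, measure torque.

{"fn": "step_arm", "kwargs": {
  "moves": [
    {"tx": 0.006, "ty": 0.019, "tz": 0, "wx": 0, "wy": 0, "wz": 0, "claw": 52},
    {"tx": 0, "ty": 0, "tz": 0.2, "wx": 0, "wy": 0, "wz": 0, "claw": 52},
    {"tx": 0, "ty": 0, "tz": 0.2, "wx": 0, "wy": 0, "wz": 0, "claw": 52},
    {"tx": 0, "ty": 0, "tz": 0.15, "wx": 0, "wy": 0, "wz": 0, "claw": 52},
    {"tx": 0, "ty": 0, "tz": 0.075, "wx": 0, "wy": 0, "wz": 0, "claw": 52},
    {"tx": 0, "ty": 0, "tz": 0, "wx": 0, "wy": 0, "wz": 0, "claw": 52},
    {"tx": 0, "ty": 0, "tz": 0, "wx": 0, "wy": 0, "wz": 0, "claw": 25},
    {"tx": 0, "ty": 0, "tz": 0, "wx": 0, "wy": 0, "wz": 0, "claw": 25},
    {"tx": 0, "ty": 0, "tz": 0, "wx": 0, "wy": 0, "wz": 0, "claw": 25},
    {"tx": 0, "ty": 0, "tz": 0, "wx": 0, "wy": 0, "wz": 0, "claw": 25}
  ]
}}

```text
t: 16.0
tool_pos: [0.5194, -0.3167, 0.2218]
eef_rot: [2.319, 2.116, 0.001]
ft_force: [-1.4, 1.0, 7.3]
width: 0.404
gripper_force: 60.8
```

{"fn": "step_arm", "kwargs": {
  "moves": [
    {"tx": 0, "ty": 0, "tz": -0.027, "wx": 0, "wy": 0, "wz": 0, "claw": 25},
    {"tx": 0, "ty": -0.03, "tz": 0, "wx": 0, "wy": 0, "wz": 0, "claw": 25},
    {"tx": 0, "ty": 0, "tz": 0, "wx": 0, "wy": 0, "wz": 0, "claw": 25},
    {"tx": 0, "ty": 0, "tz": 0, "wx": 0, "wy": 0, "wz": 0, "claw": 25}
  ]
}}

```text
t: 16.33
tool_pos: [0.514, -0.3164, 0.2245]
eef_rot: [-2.321, -2.117, 0.0]
ft_force: [0.0, -0.4, -3.2]
width: 0.407
gripper_force: 59.9
```

```bash
python3 - <<'E'
from h import *
show(); c=cam("wrist"); save(c,"w6.png"); print(blob(c)); F,t=ft(22); print("lever mm",(-t[0]-.010)/3.4*1000)
show(); c=cam("wrist"); print("plate?",blob(c),[ (inB(onz(c,285,v,.069))*1000).round(1) for v in (318,320,322)])
E
```

```text
t 16.33 B [   1.  -223.6] T [  10.5 -591.9] z 224.5 F [ 0.03 -0.4  -3.16] tau [-0.286  0.079  0.044] w 34.8 gf 59.9
([238, 174, 89, 89, 6315], [282.5, 213.8])
F(block) [-0.303  0.021 -2.718] tau(block) [-0.2402  0.0324  0.0441] sem [0.063 0.072 0.089 0.008 0.006 0.006]
lever mm 67.71505988175224
 t 17.48 B [   1.4 -223.5] T [  10.9 -591.8] z 224.4 F [-0.    0.57 -3.18] tau [-0.231  0.071  0.014] w 34.9 gf 59.9
plate? ([238, 174, 89, 89, 6297], [282.6, 213.8]) [array([   2.2, -237. ]), array([   2.2, -238.1]), array([   2.2, -239.2])]
```

View pics/w6.png

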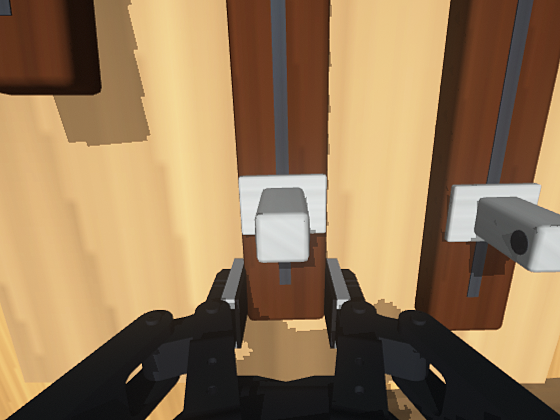

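{"fn": "step_arm", "kwargs": {
  "moves": [
    {"tx": 0, "ty": 0, "tz": -0.04, "wx": 0, "wy": 0, "wz": 0, "claw": 25},
    {"tx": 0, "ty": 0, "tz": 0, "wx": 0, "wy": 0, "wz": 0.0095, "claw": 25},
    {"tx": 0, "ty": 0, "tz": 0, "wx": 0, "wy": 0, "wz": 0, "claw": 25},
    {"tx": 0, "ty": 0, "tz": 0, "wx": 0, "wy": 0, "wz": 0, "claw": 25}
  ]
}}

```text
t: 17.87
tool_pos: [0.5145, -0.3163, 0.2307]
eef_rot: [2.351, 2.083, 0.0]
ft_force: [-0.2, 0.2, -3.8]
width: 0.411
gripper_force: 59.9
```

```bash
python3 - <<'E'
from h import *
show(); F,t=ft(20); print("lever mm",(-t[0]-.010)/3.4*1000); show()
E
```

```text
t 17.87 B [   1.5 -223.5] T [  11.  -591.8] z 230.7 F [-0.22  0.19 -3.76] tau [-0.316  0.055  0.   ] w 35.1 gf 59.9
F(block) [ 0.147  0.101 -3.283] tau(block) [-0.329  -0.0039  0.0032] sem [0.149 0.117 0.086 0.008 0.008 0.006]
lever mm 93.83106997416255
 t 18.87 B [   1.5 -223.4] T [  11.  -591.8] z 230.4 F [-0.47  0.68 -3.23] tau [-0.345  0.068  0.004] w 34.7 gf 59.9
```

Lever ≈ 94 mm, so it should tip with the TCP near −94. Lower, slide to −120, release, regrip higher (to clear the cleats).

{"fn": "step_arm", "kwargs": {
  "moves": [
    {"tx": 0, "ty": 0, "tz": 0.067, "wx": 0, "wy": 0, "wz": 0, "claw": 25},
    {"tx": 0, "ty": 0, "tz": 0, "wx": 0, "wy": 0, "wz": 0, "claw": 25},
    {"tx": 0.115, "ty": 0, "tz": 0, "wx": 0, "wy": 0, "wz": 0, "claw": 25},
    {"tx": 0.115, "ty": 0, "tz": 0, "wx": 0, "wy": 0, "wz": 0, "claw": 25},
    {"tx": 0.115, "ty": 0, "tz": 0, "wx": 0, "wy": 0, "wz": 0, "claw": 25},
    {"tx": 0.115, "ty": 0, "tz": 0, "wx": 0, "wy": 0, "wz": 0, "claw": 25},
    {"tx": 0.115, "ty": 0, "tz": 0, "wx": 0, "wy": 0, "wz": 0, "claw": 25},
    {"tx": 0.115, "ty": 0, "tz": 0, "wx": 0, "wy": 0, "wz": 0, "claw": 25},
    {"tx": 0, "ty": 0, "tz": 0, "wx": 0, "wy": 0, "wz": 0, "claw": 25},
    {"tx": 0, "ty": 0, "tz": 0, "wx": 0, "wy": 0, "wz": 0, "claw": 25}
  ]
}}

```text
t: 19.7
tool_pos: [0.5274, -0.2127, 0.2202]
eef_rot: [-2.35, -2.085, -0.001]
ft_force: [1.1, 3.3, 4.7]
width: 0.407
gripper_force: 64.1
```

{"fn": "step_arm", "kwargs": {
  "moves": [
    {"tx": 0, "ty": 0, "tz": 0, "wx": 0, "wy": 0, "wz": 0, "claw": 46},
    {"tx": 0, "ty": 0, "tz": 0, "wx": 0, "wy": 0, "wz": 0, "claw": 46},
    {"tx": 0, "ty": 0, "tz": -0.06, "wx": 0, "wy": 0, "wz": 0, "claw": 46},
    {"tx": 0, "ty": 0, "tz": 0, "wx": 0, "wy": 0, "wz": 0, "claw": 46},
    {"tx": 0, "ty": 0, "tz": 0, "wx": 0, "wy": 0, "wz": 0, "claw": 46}
  ]
}}

```text
t: 20.12
tool_pos: [0.5271, -0.2142, 0.23]
eef_rot: [2.352, 2.081, 0.001]
ft_force: [1.1, 0.4, -0.2]
width: 0.537
gripper_force: 0.0
```

```bash
python3 - <<'E'
from h import *
c=cam("wrist"); save(c,"w7.png"); tip()
E
```

```text
t 20.17 B [   4.5 -120.5] T [  18.8 -489. ] z 229.7 F [-0.2   0.25 -0.66] tau [-0.066  0.014 -0.05 ] w 45.9 gf 0.0
([242, 168, 84, 82, 5848], [284.0, 204.6])
```

View pics/w7.png

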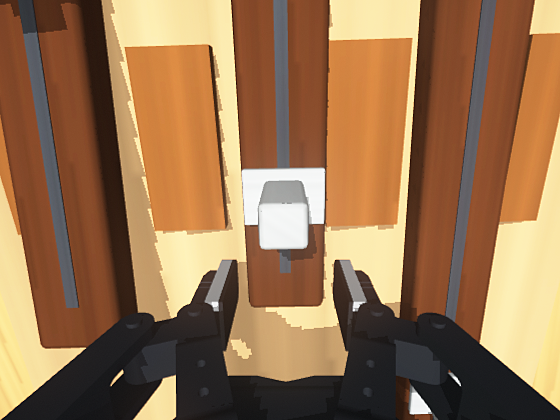

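Rod lies against the right cleat (rod edge 326, cleat 328); not tipped. Grip, shift −4 mm sideways, advance 16 mm, release.

{"fn": "step_arm", "kwargs": {
  "moves": [
    {"tx": 0, "ty": 0, "tz": 0, "wx": 0, "wy": 0, "wz": 0, "claw": 25},
    {"tx": 0, "ty": 0, "tz": 0, "wx": 0, "wy": 0, "wz": 0, "claw": 25},
    {"tx": 0, "ty": 0, "tz": 0, "wx": 0, "wy": 0, "wz": 0, "claw": 25},
    {"tx": 0.053, "ty": -0.027, "tz": 0, "wx": 0, "wy": 0, "wz": 0, "claw": 25},
    {"tx": 0.053, "ty": 0, "tz": 0, "wx": 0, "wy": 0, "wz": 0, "claw": 25},
    {"tx": 0, "ty": 0, "tz": 0, "wx": 0, "wy": 0, "wz": 0, "claw": 25},
    {"tx": 0, "ty": 0, "tz": 0, "wx": 0, "wy": 0, "wz": 0, "claw": 46},
    {"tx": 0, "ty": 0, "tz": 0, "wx": 0, "wy": 0, "wz": 0, "claw": 46},
    {"tx": 0, "ty": 0, "tz": 0, "wx": 0, "wy": 0, "wz": 0, "claw": 46},
    {"tx": 0, "ty": 0, "tz": 0, "wx": 0, "wy": 0, "wz": 0, "claw": 46}
  ]
}}

```text
t: 21.05
tool_pos: [0.5248, -0.1973, 0.2292]
eef_rot: [-2.352, -2.082, 0.0]
ft_force: [-0.1, 0.3, 0.1]
width: 0.538
gripper_force: 0.0
```

```bash
python3 -c "
from h import *
tip(1)"
```

```text
1 t 21.05 B [   0.9 -104. ] T [  15.9 -472.4] z 229.2 F [-0.12  0.27  0.06] tau [ 0.005  0.025 -0.001] w 46.0 gf 0.0
([242, 166, 85, 82, 5891], [284.2, 202.7])
```

{"fn": "step_arm", "kwargs": {
  "moves": [
    {"tx": 0, "ty": 0, "tz": 0, "wx": 0, "wy": 0, "wz": 0, "claw": 25},
    {"tx": 0, "ty": 0, "tz": 0, "wx": 0, "wy": 0, "wz": 0, "claw": 25},
    {"tx": 0, "ty": 0, "tz": 0, "wx": 0, "wy": 0, "wz": 0, "claw": 25},
    {"tx": 0.02, "ty": 0, "tz": 0, "wx": 0, "wy": 0, "wz": 0, "claw": 25},
    {"tx": 0, "ty": 0, "tz": 0, "wx": 0, "wy": 0, "wz": 0, "claw": 25},
    {"tx": 0, "ty": 0, "tz": 0, "wx": 0, "wy": 0, "wz": 0, "claw": 46},
    {"tx": 0, "ty": 0, "tz": 0, "wx": 0, "wy": 0, "wz": 0, "claw": 46},
    {"tx": 0, "ty": 0, "tz": 0, "wx": 0, "wy": 0, "wz": 0, "claw": 46},
    {"tx": 0, "ty": 0, "tz": 0, "wx": 0, "wy": 0, "wz": 0, "claw": 46},
    {"tx": 0, "ty": 0, "tz": 0, "wx": 0, "wy": 0, "wz": 0, "claw": 46}
  ]
}}

```text
t: 21.93
tool_pos: [0.5253, -0.1942, 0.2293]
eef_rot: [-2.352, -2.083, -0.0]
ft_force: [-0.4, 0.2, -0.9]
width: 0.536
gripper_force: 0.0
```

```bash
python3 -c "
from h import *
tip(2)"
```

```text
2 t 21.93 B [   1.  -100.9] T [  16.2 -469.4] z 229.3 F [-0.39  0.16 -0.87] tau [-0.029 -0.01   0.005] w 45.8 gf 0.0
([240, 160, 89, 74, 5986], [284.0, 194.1])
```

Tipped at the second step (blob 85×82 → 89×74). Lift off and measure.

{"fn": "step_arm", "kwargs": {
  "moves": [
    {"tx": 0, "ty": 0, "tz": -0.05, "wx": 0, "wy": 0, "wz": 0, "claw": 48},
    {"tx": 0, "ty": 0, "tz": -0.15, "wx": 0, "wy": 0, "wz": 0, "claw": 48},
    {"tx": 0, "ty": 0, "tz": -0.2, "wx": 0, "wy": 0, "wz": 0, "claw": 48},
    {"tx": 0, "ty": 0, "tz": -0.15, "wx": 0, "wy": 0, "wz": -0.0095, "claw": 48},
    {"tx": -0.15, "ty": 0, "tz": 0, "wx": 0, "wy": 0, "wz": 0, "claw": 40},
    {"tx": -0.15, "ty": 0, "tz": 0, "wx": 0, "wy": 0, "wz": 0, "claw": 40},
    {"tx": 0, "ty": 0, "tz": 0, "wx": 0, "wy": 0, "wz": 0, "claw": 40},
    {"tx": 0, "ty": 0, "tz": 0, "wx": 0, "wy": 0, "wz": 0, "claw": 40}
  ]
}}

```text
t: 22.65
tool_pos: [0.5208, -0.2402, 0.3124]
eef_rot: [2.323, 2.114, -0.0]
ft_force: [0.1, 0.0, 0.0]
width: 0.471
gripper_force: 0.0
```

```bash
python3 - <<'E'
from h import *
show(); c=cam("top"); save(c,"top6.png",(225,165,435,335),3.8); goto(B(0,0,.3),YB)
E
```

```text
t 22.65 B [   0.8 -147.2] T [  13.8 -515.5] z 312.4 F [0.06 0.05 0.05] tau [ 0.055  0.034 -0.054] w 40.2 gf 0.0
t 22.7 mm [146.1  -1.1  12.3] units [ 0.974 -0.007  0.082]
turn deg [ 0.01 -0.01 -0.04] units [ 0.0001 -0.0001 -0.0002]
```

View pics/top6.png

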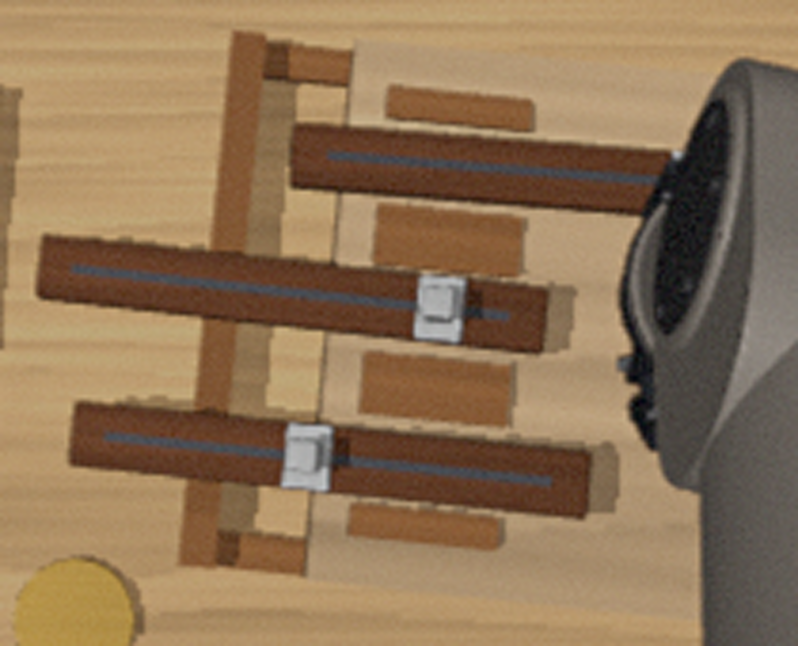

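Both rods tipped; middle rod's rear end (545,320), plate u 416–466, post top (438,302) in the crop.

```bash
python3 - <<'E'
from h import *
c=cam("top"); q=lambda a,b:(a/3.8+225,b/3.8+165)
for n,p,h in [("rear",(545,320),.02),("front",(40,267),.02),("plate back",(465,309),.024),("plate fr",(417,307),.024),("post top",(439,301),.058)]: print(n,tilted(c,*q(*p),h))
goto(onrod(.002,-.060,.047)+[0,0,.155],YB)
E
```

```text
rear (np.float64(-0.4), np.float64(-115.8))
front (np.float64(4.2), np.float64(161.3))
plate back (np.float64(1.4), np.float64(-73.4))
plate fr (np.float64(0.2), np.float64(-47.9))
post top (np.float64(1.5), np.float64(-60.4))
t 22.75 mm [92.8  1.  57.1] units [0.618 0.007 0.381]
turn deg [-0.   -0.02  0.01] units [-0.     -0.0001  0.0001]
```

{"fn": "step_arm", "kwargs": {
  "moves": [
    {"tx": 0.205, "ty": 0.007, "tz": 0, "wx": 0, "wy": 0, "wz": 0, "claw": 40},
    {"tx": 0.205, "ty": 0, "tz": 0, "wx": 0, "wy": 0, "wz": 0, "claw": 40},
    {"tx": 0.205, "ty": 0, "tz": 0, "wx": 0, "wy": 0, "wz": 0, "claw": 40},
    {"tx": 0, "ty": 0, "tz": 0.14, "wx": 0, "wy": 0, "wz": 0, "claw": 40},
    {"tx": 0, "ty": 0, "tz": 0.14, "wx": 0, "wy": 0, "wz": 0, "claw": 40},
    {"tx": 0, "ty": 0, "tz": 0.102, "wx": 0, "wy": 0, "wz": 0, "claw": 40},
    {"tx": 0, "ty": 0, "tz": 0, "wx": 0, "wy": 0, "wz": 0, "claw": 40},
    {"tx": 0, "ty": 0, "tz": 0, "wx": 0, "wy": 0, "wz": 0, "claw": 5},
    {"tx": 0, "ty": 0, "tz": 0, "wx": 0, "wy": 0, "wz": 0, "claw": 5},
    {"tx": 0, "ty": 0, "tz": 0, "wx": 0, "wy": 0, "wz": 0, "claw": 5}
  ]
}}

```text
t: 23.58
tool_pos: [0.5311, -0.1472, 0.2557]
eef_rot: [2.32, 2.117, 0.001]
ft_force: [-0.5, 1.7, -1.2]
width: 0.176
gripper_force: 60.5
```

```bash
python3 - <<'E'
from h import *
show(); goto(onrod(.002,.0025,.047)+[0,0,.155],YB); save(cam("wrist"),"w8.png")
E
```

```text
t 23.58 B [  2.5 -53.6] T [  19.8 -422.1] z 255.7 F [-0.54  1.66 -1.16] tau [0.108 0.113 0.014] w 15.0 gf 60.5
t 23.58 mm [62.7 -0.5  9.5] units [ 0.418 -0.003  0.063]
turn deg [0.08 0.   0.01] units [0.0004 0.     0.0001]
```

{"fn": "step_arm", "kwargs": {
  "moves": [
    {"tx": 0.0693, "ty": 0.001, "tz": 0.0098, "wx": 0, "wy": 0, "wz": 0, "claw": 5},
    {"tx": 0.0693, "ty": 0.001, "tz": 0.0098, "wx": 0, "wy": 0, "wz": 0, "claw": 5},
    {"tx": 0.0693, "ty": 0.001, "tz": 0.0098, "wx": 0, "wy": 0, "wz": 0, "claw": 5},
    {"tx": 0.0693, "ty": 0.001, "tz": 0.0098, "wx": 0, "wy": 0, "wz": 0, "claw": 5},
    {"tx": 0.0693, "ty": 0.001, "tz": 0.0098, "wx": 0, "wy": 0, "wz": 0, "claw": 5},
    {"tx": 0.0693, "ty": 0.001, "tz": 0.0098, "wx": 0, "wy": 0, "wz": 0, "claw": 5},
    {"tx": 0, "ty": 0, "tz": 0, "wx": 0, "wy": 0, "wz": 0, "claw": 5}
  ]
}}

```text
t: 24.22
tool_pos: [0.5379, -0.0817, 0.2462]
eef_rot: [-2.317, -2.121, -0.003]
ft_force: [-1.5, 2.1, 8.6]
width: 0.175
gripper_force: 61.7
```

```bash
python3 - <<'E'
from h import *
show(); goto(onrod(.002,.0025,.047)+[0,0,.155],YB)
E
```

```text
t 24.22 B [ 3.2 12.3] T [  23.6 -356.4] z 246.2 F [-1.54  2.12  8.63] tau [0.411 0.185 0.001] w 14.9 gf 61.7
t 24.22 mm [-3.1 -1.3  0. ] units [-0.021 -0.008  0.   ]
turn deg [ 0.07 -0.08  0.19] units [ 0.0004 -0.0004  0.0011]
```

Release, rise, go above the third rod's rear, and check.

{"fn": "step_arm", "kwargs": {
  "moves": [
    {"tx": 0, "ty": 0, "tz": 0, "wx": 0, "wy": 0, "wz": 0, "claw": 40},
    {"tx": 0, "ty": 0, "tz": 0, "wx": 0, "wy": 0, "wz": 0, "claw": 40},
    {"tx": 0, "ty": 0, "tz": -0.15, "wx": 0, "wy": 0, "wz": 0, "claw": 52},
    {"tx": 0, "ty": 0, "tz": -0.2, "wx": 0, "wy": 0, "wz": 0, "claw": 52},
    {"tx": 0, "ty": 0, "tz": -0.1, "wx": 0, "wy": 0, "wz": 0, "claw": 52},
    {"tx": -0.25, "ty": 0.08, "tz": 0, "wx": 0, "wy": 0, "wz": 0, "claw": 52},
    {"tx": -0.25, "ty": 0.08, "tz": 0, "wx": 0, "wy": 0, "wz": 0, "claw": 52},
    {"tx": -0.25, "ty": 0.08, "tz": 0, "wx": 0, "wy": 0, "wz": 0, "claw": 52},
    {"tx": -0.25, "ty": 0.08, "tz": 0, "wx": 0, "wy": 0, "wz": 0, "claw": 52},
    {"tx": -0.25, "ty": 0.08, "tz": 0, "wx": 0, "wy": 0, "wz": 0, "claw": 52}
  ]
}}

```text
t: 25.05
tool_pos: [0.5799, -0.2792, 0.3133]
eef_rot: [2.321, 2.117, -0.0]
ft_force: [0.5, 0.1, -0.9]
width: 0.609
gripper_force: 0.0
```

{"fn": "step_arm", "kwargs": {
  "moves": [
    {"tx": -0.25, "ty": 0.08, "tz": 0, "wx": 0, "wy": 0, "wz": 0, "claw": 52},
    {"tx": -0.1, "ty": 0.05, "tz": 0, "wx": 0, "wy": 0, "wz": 0, "claw": 52},
    {"tx": 0, "ty": 0, "tz": 0, "wx": 0, "wy": 0, "wz": 0, "claw": 52},
    {"tx": 0, "ty": 0, "tz": 0, "wx": 0, "wy": 0, "wz": 0, "claw": 52}
  ]
}}

```text
t: 25.38
tool_pos: [0.5943, -0.3323, 0.3125]
eef_rot: [-2.322, -2.115, 0.0]
ft_force: [-1.0, 0.5, -1.0]
width: 0.606
gripper_force: 0.0
```

```bash
python3 - <<'E'
from h import *
show(); goto(B(.083,-.2305,.22),YB)
c=cam("top"); save(c,"top7.png",(225,165,435,335),3.8)
w=cam("wrist"); save(w,"w9.png",None,1)
a=cv2.imread("pics/top7.png"); b=cv2.imread("pics/w9.png"); b=cv2.resize(b,(400,300)); a=cv2.resize(a,(400,324))
cv2.imwrite("pics/two7.png",np.vstack([a,np.zeros((0,400,3),np.uint8),b])[:600])
# hanger of mid via white mask in top
hsv=cv2.cvtColor(c["color"],cv2.COLOR_RGB2HSV); m=((hsv[...,1]<60)&(hsv[...,2]>110)).astype(np.uint8); m[:,:225]=0; m[:,435:]=0; m[:165]=0; m[335:]=0
n,l,st,ce=cv2.connectedComponentsWithStats(m)
for i in range(1,n):
    if st[i,4]>40: x,y,w_,h_=st[i,:4]; print(st[i],"front",tilted(c,x-.5,y+h_/2,.024),"back",tilted(c,x+w_-.5,y+h_/2,.024))
E
```

```text
t 25.38 B [  82.4 -232.2] T [  91.4 -604.2] z 312.5 F [-0.97  0.46 -0.98] tau [0.043 0.045 0.066] w 51.8 gf 0.0
t 25.38 mm [ 1.6  0.7 92.5] units [0.011 0.005 0.617]
turn deg [-0.04 -0.03 -0.11] units [-0.0002 -0.0001 -0.0006]
[401 205  15  17 175] front (np.float64(76.9), np.float64(-173.9)) back (np.float64(79.3), np.float64(-203.3))
[302 234  13  17 177] front (np.float64(0.9), np.float64(20.4)) back (np.float64(3.2), np.float64(-6.3))
[299 276  14  19 198] front (np.float64(-86.8), np.float64(18.3)) back (np.float64(-84.0), np.float64(-10.0))
```

View pics/two7.png

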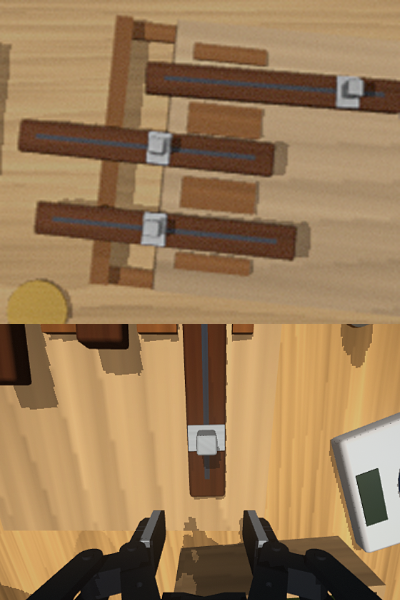

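Hangers: L at s≈+3, middle at s≈+5 (to be nudged back later). Third rod now: grip, lift 12 mm, straighten, measure.

{"fn": "step_arm", "kwargs": {
  "moves": [
    {"tx": 0.008, "ty": 0.006, "tz": 0, "wx": 0, "wy": 0, "wz": 0, "claw": 52},
    {"tx": 0, "ty": 0, "tz": 0.2, "wx": 0, "wy": 0, "wz": 0, "claw": 52},
    {"tx": 0, "ty": 0, "tz": 0.2, "wx": 0, "wy": 0, "wz": 0, "claw": 52},
    {"tx": 0, "ty": 0, "tz": 0.15, "wx": 0, "wy": 0, "wz": 0, "claw": 52},
    {"tx": 0, "ty": 0, "tz": 0.067, "wx": 0, "wy": 0, "wz": 0, "claw": 52},
    {"tx": 0, "ty": 0, "tz": 0, "wx": 0, "wy": 0, "wz": 0, "claw": 52},
    {"tx": 0, "ty": 0, "tz": 0, "wx": 0, "wy": 0, "wz": 0, "claw": 25},
    {"tx": 0, "ty": 0, "tz": 0, "wx": 0, "wy": 0, "wz": 0, "claw": 25},
    {"tx": 0, "ty": 0, "tz": 0, "wx": 0, "wy": 0, "wz": 0, "claw": 25},
    {"tx": 0, "ty": 0, "tz": 0, "wx": 0, "wy": 0, "wz": 0, "claw": 25}
  ]
}}

```text
t: 26.32
tool_pos: [0.596, -0.3303, 0.2223]
eef_rot: [2.319, 2.117, 0.001]
ft_force: [-1.4, 1.8, 6.8]
width: 0.405
gripper_force: 61.3
```

{"fn": "step_arm", "kwargs": {
  "moves": [
    {"tx": 0, "ty": 0, "tz": -0.04, "wx": 0, "wy": 0, "wz": 0, "claw": 25},
    {"tx": 0, "ty": 0, "tz": -0.04, "wx": 0, "wy": 0, "wz": 0.007, "claw": 25},
    {"tx": 0, "ty": 0, "tz": 0, "wx": 0, "wy": 0, "wz": 0, "claw": 25},
    {"tx": 0, "ty": 0, "tz": 0, "wx": 0, "wy": 0, "wz": 0, "claw": 25}
  ]
}}

```text
t: 26.65
tool_pos: [0.5956, -0.3307, 0.2334]
eef_rot: [2.344, 2.09, 0.0]
ft_force: [-0.2, 0.6, -3.0]
width: 0.402
gripper_force: 60.1
```

```bash
python3 - <<'E'
from h import *
show(); F,t=ft(20); print("lever mm",(-t[0]-.010)/3.4*1000); show(); print(blob(cam("wrist")))
E
```

```text
t 26.65 B [  83.5 -230.4] T [  92.6 -602.5] z 233.4 F [-0.22  0.61 -3.04] tau [-0.477 -0.017 -0.046] w 34.3 gf 60.1
F(block) [ 0.405 -0.609 -2.804] tau(block) [-0.4594 -0.0514 -0.0615] sem [0.114 0.085 0.116 0.006 0.009 0.008]
lever mm 132.17840400666313
 t 27.65 B [  83.4 -230.2] T [  92.5 -602.2] z 232.7 F [-0.37 -0.34 -3.62] tau [-0.494  0.02  -0.085] w 34.4 gf 60.2
([241, 169, 87, 82, 5138], [284.4, 207.6])
```

{"fn": "step_arm", "kwargs": {
  "moves": [
    {"tx": 0, "ty": 0, "tz": -0.07, "wx": 0, "wy": 0, "wz": 0, "claw": 25},
    {"tx": 0, "ty": 0, "tz": 0, "wx": 0, "wy": 0, "wz": 0, "claw": 25},
    {"tx": 0, "ty": 0, "tz": 0, "wx": 0, "wy": 0, "wz": 0, "claw": 25}
  ]
}}

```text
t: 27.95
tool_pos: [0.5958, -0.3305, 0.2442]
eef_rot: [2.343, 2.091, 0.001]
ft_force: [-0.1, -0.6, -4.1]
width: 0.4
gripper_force: 60.1
```

```bash
python3 - <<'E'
from h import *
F,t=ft(16); print("lever mm",(-t[0]-.010)/3.4*1000); show(); c=cam("wrist"); print(blob(c)); save(c,"w10.png")
E
```

```text
F(block) [ 0.131 -0.014 -3.017] tau(block) [-0.4876 -0.0551 -0.0563] sem [0.094 0.106 0.098 0.007 0.007 0.008]
lever mm 140.47102382459533
 t 28.75 B [  83.4 -230.1] T [  92.5 -602.2] z 243.2 F [ 0.41 -0.16 -3.19] tau [-0.474 -0.019 -0.028] w 34.4 gf 60.2
([243, 169, 85, 75, 4985], [284.8, 204.5])
```

View pics/w10.png

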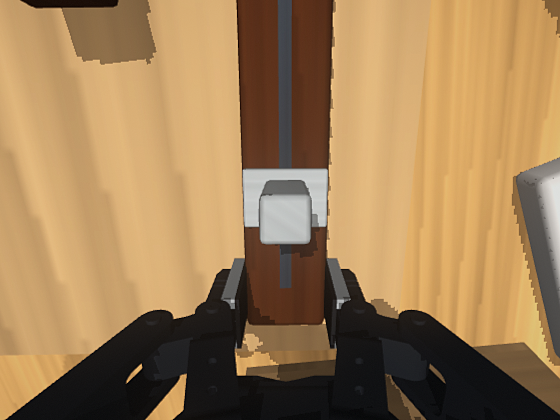

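The rod droops in the pads (front still touching), so its lever is larger, ~145–170 mm. Lower, slide to −178, release, then step.

{"fn": "step_arm", "kwargs": {
  "moves": [
    {"tx": 0, "ty": 0, "tz": 0.075, "wx": 0, "wy": 0, "wz": 0, "claw": 25},
    {"tx": 0, "ty": 0, "tz": 0.075, "wx": 0, "wy": 0, "wz": 0, "claw": 25},
    {"tx": 0.087, "ty": 0, "tz": 0, "wx": 0, "wy": 0, "wz": 0, "claw": 25},
    {"tx": 0.087, "ty": 0, "tz": 0, "wx": 0, "wy": 0, "wz": 0, "claw": 25},
    {"tx": 0.087, "ty": 0, "tz": 0, "wx": 0, "wy": 0, "wz": 0, "claw": 25},
    {"tx": 0.087, "ty": 0, "tz": 0, "wx": 0, "wy": 0, "wz": 0, "claw": 25},
    {"tx": 0, "ty": 0, "tz": 0, "wx": 0, "wy": 0, "wz": 0, "claw": 46},
    {"tx": 0, "ty": 0, "tz": 0, "wx": 0, "wy": 0, "wz": 0, "claw": 46},
    {"tx": 0, "ty": 0, "tz": 0, "wx": 0, "wy": 0, "wz": 0, "claw": 46},
    {"tx": 0, "ty": 0, "tz": 0, "wx": 0, "wy": 0, "wz": 0, "claw": 46}
  ]
}}

```text
t: 29.63
tool_pos: [0.6013, -0.2792, 0.2207]
eef_rot: [2.344, 2.091, -0.0]
ft_force: [0.1, -0.6, -0.1]
width: 0.542
gripper_force: 0.0
```

```bash
python3 -c "
from h import *
tip(0)"
```

```text
0 t 29.63 B [  84.5 -178.6] T [  96.  -550.8] z 220.7 F [ 0.05 -0.63 -0.05] tau [-0.003 -0.001  0.003] w 46.3 gf 0.0
([241, 157, 91, 87, 5881], [285.4, 198.1])
```

{"fn": "step_arm", "kwargs": {
  "moves": [
    {"tx": 0, "ty": 0, "tz": 0, "wx": 0, "wy": 0, "wz": 0, "claw": 25},
    {"tx": 0, "ty": 0, "tz": 0, "wx": 0, "wy": 0, "wz": 0, "claw": 25},
    {"tx": 0, "ty": 0, "tz": 0, "wx": 0, "wy": 0, "wz": 0, "claw": 25},
    {"tx": 0.02, "ty": 0, "tz": 0, "wx": 0, "wy": 0, "wz": 0, "claw": 25},
    {"tx": 0, "ty": 0, "tz": 0, "wx": 0, "wy": 0, "wz": 0, "claw": 25},
    {"tx": 0, "ty": 0, "tz": 0, "wx": 0, "wy": 0, "wz": 0, "claw": 46},
    {"tx": 0, "ty": 0, "tz": 0, "wx": 0, "wy": 0, "wz": 0, "claw": 46},
    {"tx": 0, "ty": 0, "tz": 0, "wx": 0, "wy": 0, "wz": 0, "claw": 46},
    {"tx": 0, "ty": 0, "tz": 0, "wx": 0, "wy": 0, "wz": 0, "claw": 46},
    {"tx": 0, "ty": 0, "tz": 0, "wx": 0, "wy": 0, "wz": 0, "claw": 46}
  ]
}}

```text
t: 30.52
tool_pos: [0.6017, -0.2754, 0.2205]
eef_rot: [-2.343, -2.092, -0.0]
ft_force: [0.6, 1.1, -0.6]
width: 0.539
gripper_force: 0.0
```

```bash
python3 -c "
from h import *
tip(1)"
```

```text
1 t 30.52 B [  84.6 -174.8] T [  96.3 -547. ] z 220.5 F [ 0.58  1.14 -0.61] tau [ 0.037 -0.027 -0.017] w 46.0 gf 0.0
([241, 159, 91, 87, 6124], [285.2, 199.2])
```

{"fn": "step_arm", "kwargs": {
  "moves": [
    {"tx": 0, "ty": 0, "tz": 0, "wx": 0, "wy": 0, "wz": 0, "claw": 25},
    {"tx": 0, "ty": 0, "tz": 0, "wx": 0, "wy": 0, "wz": 0, "claw": 25},
    {"tx": 0, "ty": 0, "tz": 0, "wx": 0, "wy": 0, "wz": 0, "claw": 25},
    {"tx": 0.02, "ty": 0, "tz": 0, "wx": 0, "wy": 0, "wz": 0, "claw": 25},
    {"tx": 0, "ty": 0, "tz": 0, "wx": 0, "wy": 0, "wz": 0, "claw": 25},
    {"tx": 0, "ty": 0, "tz": 0, "wx": 0, "wy": 0, "wz": 0, "claw": 46},
    {"tx": 0, "ty": 0, "tz": 0, "wx": 0, "wy": 0, "wz": 0, "claw": 46},
    {"tx": 0, "ty": 0, "tz": 0, "wx": 0, "wy": 0, "wz": 0, "claw": 46},
    {"tx": 0, "ty": 0, "tz": 0, "wx": 0, "wy": 0, "wz": 0, "claw": 46},
    {"tx": 0, "ty": 0, "tz": 0, "wx": 0, "wy": 0, "wz": 0, "claw": 46}
  ]
}}

```text
t: 31.4
tool_pos: [0.6021, -0.2725, 0.2206]
eef_rot: [-2.344, -2.092, -0.0]
ft_force: [0.1, -0.8, -0.1]
width: 0.54
gripper_force: 0.0
```

```bash
python3 -c "
from h import *
tip(1)"
```

```text
1 t 31.4 B [  84.7 -171.8] T [  96.5 -544. ] z 220.6 F [ 0.06 -0.79 -0.08] tau [0.003 0.018 0.038] w 46.1 gf 0.0
([241, 159, 91, 87, 6306], [285.3, 198.7])
```

{"fn": "step_arm", "kwargs": {
  "moves": [
    {"tx": 0, "ty": 0, "tz": 0, "wx": 0, "wy": 0, "wz": 0, "claw": 25},
    {"tx": 0, "ty": 0, "tz": 0, "wx": 0, "wy": 0, "wz": 0, "claw": 25},
    {"tx": 0, "ty": 0, "tz": 0, "wx": 0, "wy": 0, "wz": 0, "claw": 25},
    {"tx": 0.02, "ty": 0, "tz": 0, "wx": 0, "wy": 0, "wz": 0, "claw": 25},
    {"tx": 0, "ty": 0, "tz": 0, "wx": 0, "wy": 0, "wz": 0, "claw": 25},
    {"tx": 0, "ty": 0, "tz": 0, "wx": 0, "wy": 0, "wz": 0, "claw": 46},
    {"tx": 0, "ty": 0, "tz": 0, "wx": 0, "wy": 0, "wz": 0, "claw": 46},
    {"tx": 0, "ty": 0, "tz": 0, "wx": 0, "wy": 0, "wz": 0, "claw": 46},
    {"tx": 0, "ty": 0, "tz": 0, "wx": 0, "wy": 0, "wz": 0, "claw": 46},
    {"tx": 0, "ty": 0, "tz": 0, "wx": 0, "wy": 0, "wz": 0, "claw": 46}
  ]
}}

```text
t: 32.28
tool_pos: [0.6024, -0.2695, 0.2206]
eef_rot: [-2.344, -2.092, -0.0]
ft_force: [-0.1, 0.0, -0.4]
width: 0.535
gripper_force: 0.0
```

```bash
python3 -c "
from h import *
tip(2)"
```

```text
2 t 32.28 B [  84.7 -168.9] T [  96.7 -541.1] z 220.6 F [-0.11  0.01 -0.36] tau [-0.003  0.019  0.048] w 45.7 gf 0.0
([241, 160, 91, 87, 6420], [285.5, 199.3])
```

{"fn": "step_arm", "kwargs": {
  "moves": [
    {"tx": 0, "ty": 0, "tz": 0, "wx": 0, "wy": 0, "wz": 0, "claw": 25},
    {"tx": 0, "ty": 0, "tz": 0, "wx": 0, "wy": 0, "wz": 0, "claw": 25},
    {"tx": 0, "ty": 0, "tz": 0, "wx": 0, "wy": 0, "wz": 0, "claw": 25},
    {"tx": 0.02, "ty": 0, "tz": 0, "wx": 0, "wy": 0, "wz": 0, "claw": 25},
    {"tx": 0, "ty": 0, "tz": 0, "wx": 0, "wy": 0, "wz": 0, "claw": 25},
    {"tx": 0, "ty": 0, "tz": 0, "wx": 0, "wy": 0, "wz": 0, "claw": 46},
    {"tx": 0, "ty": 0, "tz": 0, "wx": 0, "wy": 0, "wz": 0, "claw": 46},
    {"tx": 0, "ty": 0, "tz": 0, "wx": 0, "wy": 0, "wz": 0, "claw": 46},
    {"tx": 0, "ty": 0, "tz": 0, "wx": 0, "wy": 0, "wz": 0, "claw": 46},
    {"tx": 0, "ty": 0, "tz": 0, "wx": 0, "wy": 0, "wz": 0, "claw": 46}
  ]
}}

```text
t: 33.17
tool_pos: [0.6028, -0.2665, 0.2206]
eef_rot: [-2.344, -2.092, -0.0]
ft_force: [1.0, -0.2, 0.4]
width: 0.539
gripper_force: 0.0
```

```bash
python3 -c "
from h import *
tip(1)"
```

```text
1 t 33.17 B [  84.8 -165.8] T [  96.9 -538.1] z 220.6 F [ 0.99 -0.17  0.37] tau [-0.052  0.019  0.027] w 46.0 gf 0.0
([241, 160, 91, 87, 6561], [285.7, 199.2])
```

{"fn": "step_arm", "kwargs": {
  "moves": [
    {"tx": 0, "ty": 0, "tz": 0, "wx": 0, "wy": 0, "wz": 0, "claw": 25},
    {"tx": 0, "ty": 0, "tz": 0, "wx": 0, "wy": 0, "wz": 0, "claw": 25},
    {"tx": 0, "ty": 0, "tz": 0, "wx": 0, "wy": 0, "wz": 0, "claw": 25},
    {"tx": 0.02, "ty": 0, "tz": 0, "wx": 0, "wy": 0, "wz": 0, "claw": 25},
    {"tx": 0, "ty": 0, "tz": 0, "wx": 0, "wy": 0, "wz": 0, "claw": 25},
    {"tx": 0, "ty": 0, "tz": 0, "wx": 0, "wy": 0, "wz": 0, "claw": 46},
    {"tx": 0, "ty": 0, "tz": 0, "wx": 0, "wy": 0, "wz": 0, "claw": 46},
    {"tx": 0, "ty": 0, "tz": 0, "wx": 0, "wy": 0, "wz": 0, "claw": 46},
    {"tx": 0, "ty": 0, "tz": 0, "wx": 0, "wy": 0, "wz": 0, "claw": 46},
    {"tx": 0, "ty": 0, "tz": 0, "wx": 0, "wy": 0, "wz": 0, "claw": 46}
  ]
}}

```text
t: 34.05
tool_pos: [0.6031, -0.2635, 0.2205]
eef_rot: [-2.344, -2.092, 0.0]
ft_force: [0.7, -0.2, -1.0]
width: 0.546
gripper_force: 0.0
```

```bash
python3 -c "
from h import *
tip(2)"
```

```text
2 t 34.05 B [  84.8 -162.9] T [  97.  -535.1] z 220.5 F [ 0.69 -0.22 -1.01] tau [ 0.011 -0.017  0.029] w 46.6 gf 0.0
([241, 161, 91, 87, 6606], [285.8, 200.0])
```

{"fn": "step_arm", "kwargs": {
  "moves": [
    {"tx": 0, "ty": 0, "tz": 0, "wx": 0, "wy": 0, "wz": 0, "claw": 25},
    {"tx": 0, "ty": 0, "tz": 0, "wx": 0, "wy": 0, "wz": 0, "claw": 25},
    {"tx": 0, "ty": 0, "tz": 0, "wx": 0, "wy": 0, "wz": 0, "claw": 25},
    {"tx": 0.02, "ty": 0, "tz": 0, "wx": 0, "wy": 0, "wz": 0, "claw": 25},
    {"tx": 0, "ty": 0, "tz": 0, "wx": 0, "wy": 0, "wz": 0, "claw": 25},
    {"tx": 0, "ty": 0, "tz": 0, "wx": 0, "wy": 0, "wz": 0, "claw": 46},
    {"tx": 0, "ty": 0, "tz": 0, "wx": 0, "wy": 0, "wz": 0, "claw": 46},
    {"tx": 0, "ty": 0, "tz": 0, "wx": 0, "wy": 0, "wz": 0, "claw": 46},
    {"tx": 0, "ty": 0, "tz": 0, "wx": 0, "wy": 0, "wz": 0, "claw": 46},
    {"tx": 0, "ty": 0, "tz": 0, "wx": 0, "wy": 0, "wz": 0, "claw": 46}
  ]
}}

```text
t: 34.93
tool_pos: [0.6035, -0.2606, 0.2207]
eef_rot: [-2.344, -2.092, -0.0]
ft_force: [-0.5, -0.6, 0.8]
width: 0.539
gripper_force: 0.0
```

```bash
python3 -c "
from h import *
tip(1)"
```

```text
1 t 34.93 B [  84.9 -159.9] T [  97.3 -532.2] z 220.7 F [-0.5  -0.64  0.8 ] tau [ 0.035 -0.054 -0.011] w 46.0 gf 0.0
([234, 154, 103, 87, 7799], [284.9, 195.4])
```

{"fn": "step_arm", "kwargs": {
  "moves": [
    {"tx": 0, "ty": 0, "tz": 0, "wx": 0, "wy": 0, "wz": 0, "claw": 25},
    {"tx": 0, "ty": 0, "tz": 0, "wx": 0, "wy": 0, "wz": 0, "claw": 25},
    {"tx": 0, "ty": 0, "tz": 0, "wx": 0, "wy": 0, "wz": 0, "claw": 25},
    {"tx": 0.02, "ty": 0, "tz": 0, "wx": 0, "wy": 0, "wz": 0, "claw": 25},
    {"tx": 0, "ty": 0, "tz": 0, "wx": 0, "wy": 0, "wz": 0, "claw": 25},
    {"tx": 0, "ty": 0, "tz": 0, "wx": 0, "wy": 0, "wz": 0, "claw": 46},
    {"tx": 0, "ty": 0, "tz": 0, "wx": 0, "wy": 0, "wz": 0, "claw": 46},
    {"tx": 0, "ty": 0, "tz": 0, "wx": 0, "wy": 0, "wz": 0, "claw": 46},
    {"tx": 0, "ty": 0, "tz": 0, "wx": 0, "wy": 0, "wz": 0, "claw": 46},
    {"tx": 0, "ty": 0, "tz": 0, "wx": 0, "wy": 0, "wz": 0, "claw": 46}
  ]
}}

```text
t: 35.82
tool_pos: [0.6038, -0.2577, 0.2207]
eef_rot: [-2.344, -2.092, -0.0]
ft_force: [0.3, -0.5, 0.3]
width: 0.539
gripper_force: 0.0
```

```bash
python3 -c "
from h import *
tip(2)"
```

```text
2 t 35.82 B [  85. -157.] T [  97.5 -529.2] z 220.7 F [ 0.26 -0.48  0.31] tau [-0.009  0.041  0.   ] w 46.0 gf 0.0
([234, 153, 103, 85, 7739], [285.2, 193.2])
```

Tipped at the first step again; pull back 3 mm, release, lift off, and step back to measure.

{"fn": "step_arm", "kwargs": {
  "moves": [
    {"tx": 0, "ty": 0, "tz": 0, "wx": 0, "wy": 0, "wz": 0, "claw": 25},
    {"tx": 0, "ty": 0, "tz": 0, "wx": 0, "wy": 0, "wz": 0, "claw": 25},
    {"tx": 0, "ty": 0, "tz": 0, "wx": 0, "wy": 0, "wz": 0, "claw": 25},
    {"tx": -0.02, "ty": 0, "tz": 0, "wx": 0, "wy": 0, "wz": 0, "claw": 25},
    {"tx": 0, "ty": 0, "tz": 0, "wx": 0, "wy": 0, "wz": 0, "claw": 25},
    {"tx": 0, "ty": 0, "tz": 0, "wx": 0, "wy": 0, "wz": 0, "claw": 48},
    {"tx": 0, "ty": 0, "tz": 0, "wx": 0, "wy": 0, "wz": 0, "claw": 48},
    {"tx": 0, "ty": 0, "tz": 0, "wx": 0, "wy": 0, "wz": 0, "claw": 48},
    {"tx": 0, "ty": 0, "tz": -0.05, "wx": 0, "wy": 0, "wz": 0, "claw": 48},
    {"tx": 0, "ty": 0, "tz": -0.15, "wx": 0, "wy": 0, "wz": 0, "claw": 48}
  ]
}}

```text
t: 36.7
tool_pos: [0.6025, -0.2604, 0.2486]
eef_rot: [-2.341, -2.089, 0.003]
ft_force: [-1.4, -0.4, 0.2]
width: 0.561
gripper_force: 0.0
```

{"fn": "step_arm", "kwargs": {
  "moves": [
    {"tx": 0, "ty": 0, "tz": -0.2, "wx": 0, "wy": 0, "wz": 0, "claw": 48},
    {"tx": 0, "ty": 0, "tz": -0.2, "wx": 0, "wy": 0, "wz": -0.007, "claw": 48},
    {"tx": -0.2, "ty": 0, "tz": 0, "wx": 0, "wy": 0, "wz": 0, "claw": 40},
    {"tx": 0, "ty": 0, "tz": 0, "wx": 0, "wy": 0, "wz": 0, "claw": 40},
    {"tx": 0, "ty": 0, "tz": 0, "wx": 0, "wy": 0, "wz": 0, "claw": 40}
  ]
}}

```text
t: 37.12
tool_pos: [0.6002, -0.2923, 0.3118]
eef_rot: [2.322, 2.113, -0.0]
ft_force: [-0.6, 0.5, -0.3]
width: 0.468
gripper_force: 0.0
```

```bash
cat >> h.py <<'E'
def hangers(c):
    hsv=cv2.cvtColor(c["color"],cv2.COLOR_RGB2HSV); m=((hsv[...,1]<60)&(hsv[...,2]>110)).astype(np.uint8); m[:,:225]=0; m[:,435:]=0; m[:165]=0; m[335:]=0
    n,l,st,ce=cv2.connectedComponentsWithStats(m)
    for i in range(1,n):
        if st[i,4]>40: x,y,w_,h_=st[i,:4]; print("hanger px",st[i],"s mid",tilted(c,x+w_/2-.5,y+h_/2,.024))
    d=(hsv[...,2]<95).astype(np.uint8); d[:,:225]=0; d[:,435:]=0; d[:165]=0; d[335:]=0
    for k in cv2.findContours(d,cv2.RETR_EXTERNAL,cv2.CHAIN_APPROX_NONE)[0]:
        if cv2.contourArea(k)>150:
            r=cv2.minAreaRect(k); b=cv2.boxPoints(r); b=b[np.argsort(b[:,0])]
            print("dark front",tilted(c,*b[:2].mean(0),.02),"rear",tilted(c,*b[2:].mean(0),.02))
E
python3 - <<'E'
from h import *
show(); c=cam("top"); hangers(c); save(c,"top8.png",(225,165,435,335),3.8)
E
```

```text
t 37.12 B [  84.6 -191.7] T [  95.4 -563.9] z 311.8 F [-0.57  0.55 -0.27] tau [ 0.011 -0.01  -0.012] w 40.0 gf 0.0
hanger px [364 199  14  18 186] s mid (np.float64(83.5), np.float64(-113.7))
hanger px [302 234  14  18 183] s mid (np.float64(1.1), np.float64(5.9))
hanger px [299 276  14  19 197] s mid (np.float64(-85.4), np.float64(4.1))
dark front (np.float64(-83.5), np.float64(-7.0)) rear (np.float64(-83.3), np.float64(-144.2))
dark front (np.float64(2.7), np.float64(-3.9)) rear (np.float64(1.0), np.float64(-115.4))
dark front (np.float64(89.9), np.float64(103.8)) rear (np.float64(82.5), np.float64(-173.9))
dark front (np.float64(105.2), np.float64(-199.2)) rear (np.float64(108.2), np.float64(-238.3))
```

View pics/top8.png

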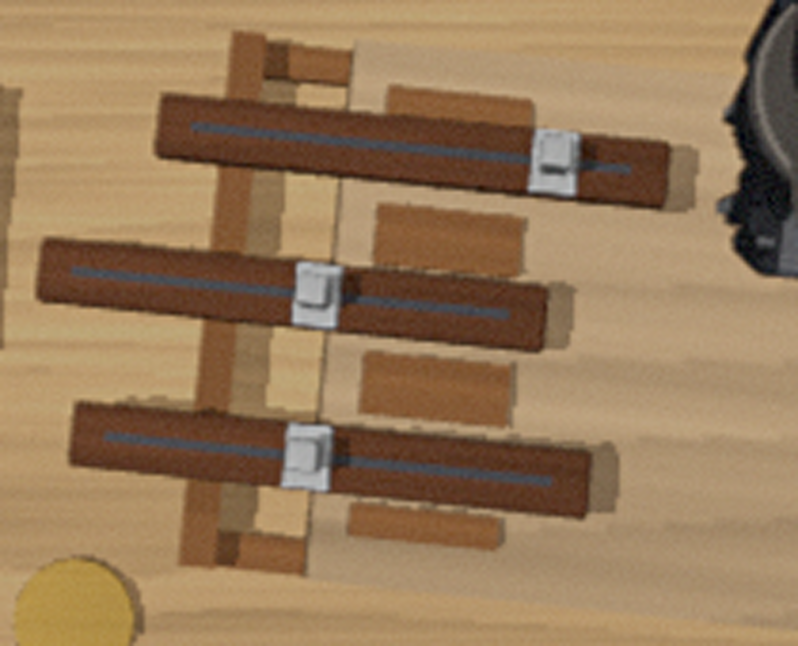

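Three rods tipped. Third: rear at s≈−174, hanger at s≈−115, slightly yawed (x 84→87 along the slide).

```bash
python3 - <<'E'
from h import *
goto(onrod(.084,-.115,.047)+[0,0,.155],YB)
E
```

```text
t 37.17 mm [83.3 -0.8 48.3] units [ 0.555 -0.005  0.322]
turn deg [ 0.02  0.01 -0.06] units [ 0.0001  0.     -0.0004]
```

{"fn": "step_arm", "kwargs": {
  "moves": [
    {"tx": 0.185, "ty": -0.004, "tz": 0, "wx": 0, "wy": 0, "wz": 0, "claw": 40},
    {"tx": 0.185, "ty": 0, "tz": 0, "wx": 0, "wy": 0, "wz": 0, "claw": 40},
    {"tx": 0.185, "ty": 0, "tz": 0, "wx": 0, "wy": 0, "wz": 0, "claw": 40},
    {"tx": 0, "ty": 0, "tz": 0.12, "wx": 0, "wy": 0, "wz": 0, "claw": 40},
    {"tx": 0, "ty": 0, "tz": 0.12, "wx": 0, "wy": 0, "wz": 0, "claw": 40},
    {"tx": 0, "ty": 0, "tz": 0.08, "wx": 0, "wy": 0, "wz": 0, "claw": 40},
    {"tx": 0, "ty": 0, "tz": 0, "wx": 0, "wy": 0, "wz": 0, "claw": 40},
    {"tx": 0, "ty": 0, "tz": 0, "wx": 0, "wy": 0, "wz": 0, "claw": 5},
    {"tx": 0, "ty": 0, "tz": 0, "wx": 0, "wy": 0, "wz": 0, "claw": 5},
    {"tx": 0, "ty": 0, "tz": 0, "wx": 0, "wy": 0, "wz": 0, "claw": 5}
  ]
}}

```text
t: 38.0
tool_pos: [0.6081, -0.2078, 0.2637]
eef_rot: [2.32, 2.116, 0.002]
ft_force: [1.7, 0.7, -0.2]
width: 0.173
gripper_force: 59.8
```

```bash
python3 - <<'E'
from h import *
show(); goto(onrod(.087,.003,.047)+[0,0,.155],YB); print(blob(cam("wrist")))
E
```

```text
t 38.0 B [  84.8 -106.9] T [  99.6 -479.2] z 263.7 F [ 1.66  0.69 -0.24] tau [ 0.095 -0.189 -0.115] w 14.8 gf 59.8
t 38.0 mm [116.5   2.1  17.6] units [0.777 0.014 0.117]
turn deg [ 0.09  0.   -0.03] units [ 0.0005  0.     -0.0001]
([267, 258, 38, 59, 1773], [284.1, 290.9])
```

{"fn": "step_arm", "kwargs": {
  "moves": [
    {"tx": 0.086, "ty": 0.0022, "tz": 0.0122, "wx": 0, "wy": 0, "wz": 0, "claw": 5},
    {"tx": 0.086, "ty": 0.0022, "tz": 0.0122, "wx": 0, "wy": 0, "wz": 0, "claw": 5},
    {"tx": 0.086, "ty": 0.0022, "tz": 0.0122, "wx": 0, "wy": 0, "wz": 0, "claw": 5},
    {"tx": 0.086, "ty": 0.0022, "tz": 0.0122, "wx": 0, "wy": 0, "wz": 0, "claw": 5},
    {"tx": 0.086, "ty": 0.0022, "tz": 0.0122, "wx": 0, "wy": 0, "wz": 0, "claw": 5},
    {"tx": 0.086, "ty": 0.0022, "tz": 0.0122, "wx": 0, "wy": 0, "wz": 0, "claw": 5},
    {"tx": 0.086, "ty": 0.0022, "tz": 0.0122, "wx": 0, "wy": 0, "wz": 0, "claw": 5},
    {"tx": 0.086, "ty": 0.0022, "tz": 0.0122, "wx": 0, "wy": 0, "wz": 0, "claw": 5},
    {"tx": 0, "ty": 0, "tz": 0, "wx": 0, "wy": 0, "wz": 0, "claw": 5},
    {"tx": 0, "ty": 0, "tz": 0, "wx": 0, "wy": 0, "wz": 0, "claw": 5}
  ]
}}

```text
t: 38.88
tool_pos: [0.6204, -0.1027, 0.2484]
eef_rot: [2.318, 2.12, 0.002]
ft_force: [3.2, 0.9, 8.7]
width: 0.175
gripper_force: 60.9
```

```bash
python3 - <<'E'
from h import *
show(); goto(onrod(.087,.003,.047)+[0,0,.155],YB); print(blob(cam("wrist"))); hangers(cam("top"))
E
```

```text
t 38.88 B [87.4 -1.1] T [ 107.  -373.6] z 248.4 F [3.17 0.85 8.66] tau [ 0.333 -0.545  0.008] w 14.9 gf 60.9
t 38.88 mm [10.7 -0.3  2.3] units [ 0.072 -0.002  0.015]
turn deg [ 0.06 -0.04  0.15] units [ 0.0003 -0.0002  0.0008]
([249, 246, 75, 71, 3852], [285.4, 278.5])
hanger px [299 165   3  28  52] s mid (np.float64(133.5), np.float64(36.0))
hanger px [ 303  165   86  140 5581] s mid (np.float64(24.0), np.float64(-67.8))
hanger px [371 165  18  28 299] s mid (np.float64(145.0), np.float64(-127.4))
hanger px [302 234  10  18 137] s mid (np.float64(0.8), np.float64(10.0))
hanger px [299 276  14  19 202] s mid (np.float64(-85.4), np.float64(4.1))
dark front (np.float64(-65.7), np.float64(42.2)) rear (np.float64(35.8), np.float64(-196.0))
```

{"fn": "step_arm", "kwargs": {
  "moves": [
    {"tx": 0.034, "ty": 0, "tz": 0.004, "wx": 0, "wy": 0, "wz": 0, "claw": 5},
    {"tx": 0.033, "ty": 0, "tz": 0.004, "wx": 0, "wy": 0, "wz": 0, "claw": 5},
    {"tx": 0, "ty": 0, "tz": 0, "wx": 0, "wy": 0, "wz": 0, "claw": 5},
    {"tx": 0, "ty": 0, "tz": 0, "wx": 0, "wy": 0, "wz": 0, "claw": 40},
    {"tx": 0, "ty": 0, "tz": 0, "wx": 0, "wy": 0, "wz": 0, "claw": 40},
    {"tx": 0, "ty": 0, "tz": -0.15, "wx": 0, "wy": 0, "wz": 0, "claw": 52},
    {"tx": 0, "ty": 0, "tz": -0.2, "wx": 0, "wy": 0, "wz": 0, "claw": 52},
    {"tx": 0, "ty": 0, "tz": -0.1, "wx": 0, "wy": 0, "wz": 0, "claw": 52},
    {"tx": -0.25, "ty": 0, "tz": 0, "wx": 0, "wy": 0, "wz": 0, "claw": 52},
    {"tx": -0.25, "ty": 0, "tz": 0, "wx": 0, "wy": 0, "wz": 0, "claw": 52}
  ]
}}

```text
t: 39.82
tool_pos: [0.614, -0.1687, 0.3154]
eef_rot: [2.316, 2.122, 0.002]
ft_force: [-0.3, -1.7, -1.0]
width: 0.607
gripper_force: 0.0
```

{"fn": "step_arm", "kwargs": {
  "moves": [
    {"tx": -0.25, "ty": 0, "tz": 0, "wx": 0, "wy": 0, "wz": 0, "claw": 52},
    {"tx": -0.25, "ty": 0, "tz": 0, "wx": 0, "wy": 0, "wz": 0, "claw": 52},
    {"tx": -0.25, "ty": 0, "tz": 0, "wx": 0, "wy": 0, "wz": 0, "claw": 52},
    {"tx": 0, "ty": 0, "tz": 0, "wx": 0, "wy": 0, "wz": 0, "claw": 52}
  ]
}}

```text
t: 40.15
tool_pos: [0.6006, -0.2905, 0.3136]
eef_rot: [2.33, 2.106, -0.007]
ft_force: [-1.2, -0.6, -0.7]
width: 0.607
gripper_force: 0.0
```

```bash
python3 - <<'E'
from h import *
show(); hangers(cam("top"))
E
```

```text
t 40.15 B [  84.9 -189.9] T [  95.8 -562.1] z 313.6 F [-1.25 -0.64 -0.73] tau [-0.038  0.025  0.002] w 51.8 gf 0.0
hanger px [307 194  14  17 169] s mid (np.float64(85.9), np.float64(3.3))
hanger px [302 234  13  18 181] s mid (np.float64(1.0), np.float64(6.9))
hanger px [299 276  13  19 199] s mid (np.float64(-85.5), np.float64(5.1))
dark front (np.float64(-83.0), np.float64(-7.0)) rear (np.float64(-83.5), np.float64(-144.2))
dark front (np.float64(2.4), np.float64(-4.0)) rear (np.float64(1.1), np.float64(-115.4))
dark front (np.float64(-3.8), np.float64(161.3)) rear (np.float64(-4.7), np.float64(20.1))
dark front (np.float64(88.1), np.float64(103.4)) rear (np.float64(81.9), np.float64(-173.5))
dark front (np.float64(104.2), np.float64(-199.3)) rear (np.float64(107.2), np.float64(-238.4))
```

Marks: third s≈+2, L≈+2, middle ≈+5.5. I'll nudge the middle hanger back 3.5 mm.

```bash
python3 - <<'E'
from h import *
goto(onrod(.002,.0055,.047)+[0,0,.155],YB)
E
```

```text
t 40.2 mm [197.7 -84.7  67.6] units [ 1.318 -0.564  0.451]
turn deg [-0.13  0.09 -0.4 ] units [-0.0007  0.0005 -0.0022]
```

{"fn": "step_arm", "kwargs": {
  "moves": [
    {"tx": 0.22, "ty": -0.094, "tz": 0, "wx": 0, "wy": 0, "wz": -0.001, "claw": 52},
    {"tx": 0.22, "ty": -0.094, "tz": 0, "wx": 0, "wy": 0, "wz": -0.001, "claw": 45},
    {"tx": 0.22, "ty": -0.094, "tz": 0, "wx": 0, "wy": 0, "wz": 0, "claw": 40},
    {"tx": 0.22, "ty": -0.094, "tz": 0, "wx": 0, "wy": 0, "wz": 0, "claw": 40},
    {"tx": 0.22, "ty": -0.094, "tz": 0, "wx": 0, "wy": 0, "wz": 0, "claw": 40},
    {"tx": 0.218, "ty": -0.094, "tz": 0, "wx": 0, "wy": 0, "wz": 0, "claw": 40},
    {"tx": 0, "ty": 0, "tz": 0.15, "wx": 0, "wy": 0, "wz": 0, "claw": 40},
    {"tx": 0, "ty": 0, "tz": 0.15, "wx": 0, "wy": 0, "wz": 0, "claw": 40},
    {"tx": 0, "ty": 0, "tz": 0.141, "wx": 0, "wy": 0, "wz": 0, "claw": 40},
    {"tx": 0, "ty": 0, "tz": 0, "wx": 0, "wy": 0, "wz": 0, "claw": 40}
  ]
}}

```text
t: 41.03
tool_pos: [0.5347, -0.0766, 0.2448]
eef_rot: [-2.309, -2.123, 0.006]
ft_force: [-0.8, -0.0, -0.6]
width: 0.471
gripper_force: 0.0
```

```bash
python3 - <<'E'
from h import *
show(); goto(onrod(.002,.0055,.047)+[0,0,.155],YB)
E
```

```text
t 41.03 B [-0.4 17.1] T [  20.2 -351.4] z 244.8 F [-0.79 -0.02 -0.64] tau [ 0.049  0.098 -0.031] w 40.3 gf 0.0
t 41.03 mm [-5.   2.4 -1. ] units [-0.033  0.016 -0.007]
turn deg [-0.34 -0.01  0.43] units [-0.0019 -0.0001  0.0024]
```

{"fn": "step_arm", "kwargs": {
  "moves": [
    {"tx": 0, "ty": 0, "tz": 0, "wx": 0, "wy": 0, "wz": 0, "claw": 5},
    {"tx": 0, "ty": 0, "tz": 0, "wx": 0, "wy": 0, "wz": 0, "claw": 5},
    {"tx": 0, "ty": 0, "tz": 0, "wx": 0, "wy": 0, "wz": 0, "claw": 5},
    {"tx": -0.023, "ty": 0, "tz": -0.003, "wx": 0, "wy": 0, "wz": 0, "claw": 5},
    {"tx": 0, "ty": 0, "tz": 0, "wx": 0, "wy": 0, "wz": 0, "claw": 5},
    {"tx": 0, "ty": 0, "tz": 0, "wx": 0, "wy": 0, "wz": 0, "claw": 5}
  ]
}}

```text
t: 41.53
tool_pos: [0.5364, -0.0813, 0.2495]
eef_rot: [2.314, 2.123, 0.001]
ft_force: [-0.4, 0.2, 6.4]
width: 0.175
gripper_force: 62.1
```

```bash
python3 - <<'E'
from h import *
show()
E
```

```text
t 41.53 B [ 1.8 12.5] T [  22.2 -356.1] z 249.5 F [-0.44  0.24  6.42] tau [ 0.04   0.194 -0.004] w 15.0 gf 62.1
```

{"fn": "step_arm", "kwargs": {
  "moves": [
    {"tx": 0, "ty": 0, "tz": 0, "wx": 0, "wy": 0, "wz": 0, "claw": 40},
    {"tx": 0, "ty": 0, "tz": 0, "wx": 0, "wy": 0, "wz": 0, "claw": 40},
    {"tx": 0, "ty": 0, "tz": -0.15, "wx": 0, "wy": 0, "wz": 0, "claw": 52},
    {"tx": 0, "ty": 0, "tz": -0.2, "wx": 0, "wy": 0, "wz": 0, "claw": 52},
    {"tx": 0, "ty": 0, "tz": -0.1, "wx": 0, "wy": 0, "wz": 0, "claw": 52},
    {"tx": -0.25, "ty": 0, "tz": 0, "wx": 0, "wy": 0, "wz": 0, "claw": 52},
    {"tx": -0.25, "ty": 0, "tz": 0, "wx": 0, "wy": 0, "wz": 0, "claw": 52},
    {"tx": -0.25, "ty": 0, "tz": 0, "wx": 0, "wy": 0, "wz": 0, "claw": 52},
    {"tx": -0.25, "ty": 0, "tz": 0, "wx": 0, "wy": 0, "wz": 0, "claw": 52},
    {"tx": -0.25, "ty": 0, "tz": 0, "wx": 0, "wy": 0, "wz": 0, "claw": 52}
  ]
}}

```text
t: 42.37
tool_pos: [0.5196, -0.2694, 0.3163]
eef_rot: [2.314, 2.125, -0.0]
ft_force: [1.0, -0.1, -0.1]
width: 0.607
gripper_force: 0.0
```

```bash
python3 - <<'E'
from h import *
show(); c=cam("top"); hangers(c); save(c,"top9.png",(225,165,435,335),3.8)
E
```

```text
t 42.37 B [   2.3 -176.4] T [  14.  -544.8] z 316.3 F [ 0.95 -0.13 -0.09] tau [-0.003 -0.057 -0.036] w 51.9 gf 0.0
hanger px [307 194  14  17 172] s mid (np.float64(85.9), np.float64(3.3))
hanger px [304 234  13  18 180] s mid (np.float64(1.4), np.float64(2.9))
hanger px [299 276  14  19 199] s mid (np.float64(-85.4), np.float64(4.1))
dark front (np.float64(-83.7), np.float64(-7.0)) rear (np.float64(-83.5), np.float64(-144.2))
dark front (np.float64(0.9), np.float64(-8.3)) rear (np.float64(1.5), np.float64(-115.4))
dark front (np.float64(3.6), np.float64(158.9)) rear (np.float64(6.9), np.float64(16.1))
dark front (np.float64(88.1), np.float64(103.4)) rear (np.float64(81.9), np.float64(-173.5))
dark front (np.float64(-23.5), np.float64(-187.7)) rear (np.float64(-18.1), np.float64(-245.3))
```

All three marks agree within ~1 mm (true s≈+2). Now transport; grip the rod bodies at s=20 with the tool tilted like the rod.

```bash
cat >> h.py <<'E'
def gotoR(p,yaw,tilt):
    s=robot.read_state(); M=R.from_rotvec(s["eef_rot"]).as_matrix(); cy,sy=np.cos(yaw),np.sin(yaw)
    G=np.array([[cy,sy,0],[sy,-cy,0],[0,0,-1]])@R.from_rotvec([0,-tilt,0]).as_matrix()
    w=M.T@G; d=np.asarray(p)-s["tool_pos"]
    print("t",round(s["t"],2),"turn units",(R.from_matrix(w).as_rotvec()/np.pi).round(4),"| shift if before turn",(M.T@d/.15).round(3),"| if after turn",(G.T@d/.15).round(3),"world mm",(d*1000).round(1))
E
python3 - <<'E'
from h import *
y=YB-np.radians(1.3)
gotoR(onrod(.0862,.020,.173+.07),y,TH)
gotoR(onrod(.0862,.020,.173),y,TH)
c=cam("top")
for n,u,v,z in [("petal",296,128,.119),("berry",223,128,.114),("dropper",165,140,.07),("oil",354,134,.07)]: print(n,(inB(onz(c,u,v,z))*1000).round(),(inT(onz(c,u,v,z))*1000).round())
E
```

```text
t 42.42 turn units [ 0.0004 -0.0441  0.007 ] | shift if before turn [1.591 0.565 0.218] | if after turn [ 1.617  0.53  -0.006] world mm [106.4 229.7 -33.5]
t 42.42 turn units [ 0.0004 -0.0441  0.007 ] | shift if before turn [1.526 0.565 0.68 ] | if after turn [1.617 0.531 0.461] world mm [ 105.5  219.8 -102.8]
petal [226.  58.] [ 248. -321.]
berry [213. 206.] [ 242. -173.]
dropper [187. 330.] [222. -47.]
oil [240. -65.] [ 256. -445.]
```

{"fn": "step_arm", "kwargs": {
  "moves": [
    {"tx": 0.199, "ty": 0.071, "tz": 0, "wx": 0, "wy": 0, "wz": 0, "claw": 52},
    {"tx": 0.199, "ty": 0.071, "tz": 0, "wx": 0, "wy": 0, "wz": 0, "claw": 52},
    {"tx": 0.199, "ty": 0.071, "tz": 0, "wx": 0, "wy": 0, "wz": 0, "claw": 52},
    {"tx": 0.199, "ty": 0.071, "tz": 0, "wx": 0, "wy": 0, "wz": 0, "claw": 52},
    {"tx": 0.199, "ty": 0.071, "tz": 0, "wx": 0, "wy": 0, "wz": 0, "claw": 52},
    {"tx": 0.199, "ty": 0.071, "tz": 0, "wx": 0, "wy": 0, "wz": 0, "claw": 52},
    {"tx": 0.199, "ty": 0.07, "tz": 0, "wx": 0, "wy": 0, "wz": 0, "claw": 52},
    {"tx": 0.198, "ty": 0.07, "tz": 0, "wx": 0, "wy": 0, "wz": 0, "claw": 52},
    {"tx": 0, "ty": 0, "tz": 0, "wx": 0, "wy": -0.022, "wz": 0.0035, "claw": 52},
    {"tx": 0, "ty": 0, "tz": 0, "wx": 0, "wy": -0.022, "wz": 0.0035, "claw": 52}
  ]
}}

```text
t: 43.3
tool_pos: [0.6255, -0.0355, 0.316]
eef_rot: [2.262, 2.035, -0.157]
ft_force: [-0.2, -1.4, 0.2]
width: 0.609
gripper_force: 0.0
```

{"fn": "step_arm", "kwargs": {
  "moves": [
    {"tx": 0, "ty": 0, "tz": 0.1, "wx": 0, "wy": 0, "wz": 0, "claw": 52},
    {"tx": 0, "ty": 0, "tz": 0.1, "wx": 0, "wy": 0, "wz": 0, "claw": 52},
    {"tx": 0, "ty": 0, "tz": 0, "wx": 0, "wy": 0, "wz": 0, "claw": 52},
    {"tx": 0, "ty": 0, "tz": 0, "wx": 0, "wy": 0, "wz": 0, "claw": 52}
  ]
}}

```text
t: 43.63
tool_pos: [0.6244, -0.0412, 0.286]
eef_rot: [2.266, 2.035, -0.157]
ft_force: [-0.2, 0.4, 0.0]
width: 0.612
gripper_force: 0.0
```

```bash
python3 - <<'E'
from h import *
show(); gotoR(onrod(.0862,.020,.173),YB-np.radians(1.3),TH); c=cam("wrist"); save(c,"w11.png"); print(blob(c))
E
```

```text
t 43.63 B [85.8 60.5] T [ 108.3 -312.1] z 286.0 F [-0.22  0.45  0.02] tau [ 0.144 -0.025 -0.017] w 52.3 gf 0.0
t 43.63 turn units [ 0.0002 -0.0012  0.0022] | shift if before turn [-0.04   0.005  0.494] | if after turn [-0.038  0.005  0.494] world mm [ -1.  -16.1 -72.5]
([249, 266, 51, 32, 1144], [275.7, 279.2])
```

View pics/w11.png

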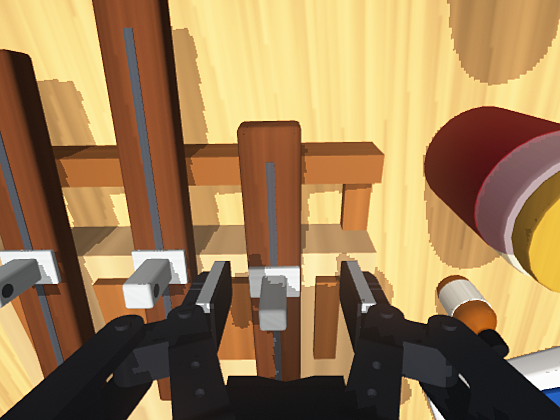

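```bash
python3 - <<'E'
from h import *
c=cam("wrist")
for n,p,h in [("fL",(240,125),.02),("fR",(300,125),.02),("L",(249,250),.02),("R",(299,250),.02),("plL",(249,282),.024),("plR",(299,282),.024),("midplL",(132,265),.024),("midplR",(185,265),.024)]: print(n,tilted(c,*p,h))
print("bar end",(inB(onz(c,382,155,.035))*1000).round(1))
E
```

```text
fL (np.float64(61.2), np.float64(93.2))
fR (np.float64(96.4), np.float64(92.7))
L (np.float64(62.5), np.float64(12.8))
R (np.float64(95.6), np.float64(12.3))
plL (np.float64(61.8), np.float64(-8.9))
plR (np.float64(95.4), np.float64(-9.4))
midplL (np.float64(-14.7), np.float64(5.0))
midplR (np.float64(20.3), np.float64(4.5))
bar end [151.7  70.5]
```

The third rod has been knocked back (x≈79, front ≈93, widths suggest it now lies flat). I'll re-measure it as flat and re-tip it by sliding from here.

```bash
python3 - <<'E'
from h import *
c=cam("wrist")
for n,p,z in [("fL",(240,125),.065),("fR",(300,125),.065),("L",(249,250),.065),("R",(299,250),.065),("plL",(249,266),.069),("plR",(299,266),.069),("plback",(274,297),.069)]: print(n,(inB(onz(c,*p,z))*1000).round(1))
show(); t=cam("top"); hangers(t); save(t,"top10.png",(225,165,435,335),3.8)
gotoR(B(.079,.025,.223),YB,0)
E
```

```text
fL [63.3 97.8]
fR [96.2 97.2]
L [63.1 16.6]
R [95.9 16. ]
plL [62.8  6.7]
plR [95.8  6.1]
plback [ 78.5 -19.8]
 t 43.78 B [86.3 60.4] T [ 108.8 -312.1] z 287.4 F [ 0.67 -0.13 -0.33] tau [ 0.133 -0.031 -0.016] w 51.8 gf 0.0
hanger px [ 231  165   99  153 8090] s mid (np.float64(-1.0), np.float64(65.1))
hanger px [309 165  17  16 104] s mid (np.float64(148.7), np.float64(1.6))
hanger px [296 318  41  17 460] s mid (np.float64(-164.1), np.float64(-24.3))
dark front (np.float64(-16.7), np.float64(63.3)) rear (np.float64(-69.0), np.float64(-179.0))
t 43.83 turn units [ 0.0005  0.0439 -0.0051] | shift if before turn [-0.175 -0.046  0.458] | if after turn [-0.236 -0.049  0.429] world mm [-10.5 -34.6 -64.4]
```

```bash
ls pics | wc -l
```

```text
25
```

I'll view no more pictures (I've already used more than the allowed number) and work numerically. Level the tool, grip the third rod just past the edge, slide it forward 12 mm and 3 mm to its lane centre, and release so that it tips again.

{"fn": "step_arm", "kwargs": {
  "moves": [
    {"tx": 0, "ty": 0, "tz": 0, "wx": 0, "wy": 0.022, "wz": -0.0025, "claw": 52},
    {"tx": 0, "ty": 0, "tz": 0, "wx": 0, "wy": 0.022, "wz": -0.0025, "claw": 52},
    {"tx": -0.118, "ty": -0.025, "tz": 0, "wx": 0, "wy": 0, "wz": 0, "claw": 52},
    {"tx": -0.118, "ty": -0.025, "tz": 0, "wx": 0, "wy": 0, "wz": 0, "claw": 52},
    {"tx": 0, "ty": 0, "tz": 0.15, "wx": 0, "wy": 0, "wz": 0, "claw": 52},
    {"tx": 0, "ty": 0, "tz": 0.15, "wx": 0, "wy": 0, "wz": 0, "claw": 52},
    {"tx": 0, "ty": 0, "tz": 0.142, "wx": 0, "wy": 0, "wz": 0, "claw": 52},
    {"tx": 0, "ty": 0, "tz": 0, "wx": 0, "wy": 0, "wz": 0, "claw": 52},
    {"tx": 0, "ty": 0, "tz": 0, "wx": 0, "wy": 0, "wz": 0, "claw": 52}
  ]
}}

```text
t: 44.58
tool_pos: [0.6139, -0.0759, 0.2202]
eef_rot: [-2.32, -2.117, 0.001]
ft_force: [0.1, -0.0, 1.1]
width: 0.608
gripper_force: 0.0
```

```bash
python3 - <<'E'
from h import *
show(); c=cam("wrist"); print(blob(c)); 
hsv=cv2.cvtColor(c["color"],cv2.COLOR_RGB2HSV)
# rod edges along rows: dark reddish
m=((hsv[...,2]<130)&(hsv[...,1]>100)&(hsv[...,2]>35)).astype(np.uint8)
for v in (60,100,140,180,220):
    r=m[v]; runs=[];s=None
    for u in range(560):
        if r[u] and s is None: s=u
        if (not r[u]) and s is not None:
            if u-s>15: runs.append((s,u-1))
            s=None
    print(v,runs)
E
```

```text
t 44.58 B [78.5 25. ] T [  99.4 -347.1] z 220.2 F [ 0.05 -0.03  1.07] tau [-0.01  -0.072 -0.012] w 51.9 gf 0.0
([245, 332, 76, 13, 874], [285.5, 338.6])
60 [(52, 70), (133, 154)]
100 [(136, 155)]
140 [(140, 159)]
180 [(142, 163)]
220 [(146, 164)]
```

{"fn": "step_arm", "kwargs": {
  "moves": [
    {"tx": 0, "ty": 0, "tz": 0, "wx": 0, "wy": 0, "wz": 0, "claw": 25},
    {"tx": 0, "ty": 0, "tz": 0, "wx": 0, "wy": 0, "wz": 0, "claw": 25},
    {"tx": 0, "ty": 0, "tz": 0, "wx": 0, "wy": 0, "wz": 0, "claw": 25},
    {"tx": 0.04, "ty": 0.01, "tz": 0, "wx": 0, "wy": 0, "wz": 0, "claw": 25},
    {"tx": 0.04, "ty": 0.01, "tz": 0, "wx": 0, "wy": 0, "wz": 0, "claw": 25},
    {"tx": 0, "ty": 0, "tz": 0, "wx": 0, "wy": 0, "wz": 0, "claw": 25},
    {"tx": 0, "ty": 0, "tz": 0, "wx": 0, "wy": 0, "wz": 0, "claw": 52},
    {"tx": 0, "ty": 0, "tz": 0, "wx": 0, "wy": 0, "wz": 0, "claw": 52},
    {"tx": 0, "ty": 0, "tz": 0, "wx": 0, "wy": 0, "wz": 0, "claw": 52},
    {"tx": 0, "ty": 0, "tz": 0, "wx": 0, "wy": 0, "wz": 0, "claw": 52}
  ]
}}

```text
t: 45.47
tool_pos: [0.618, -0.0642, 0.2201]
eef_rot: [2.321, 2.117, 0.0]
ft_force: [0.5, 0.9, 0.5]
width: 0.606
gripper_force: 0.0
```

{"fn": "step_arm", "kwargs": {
  "moves": [
    {"tx": 0, "ty": 0, "tz": -0.2, "wx": 0, "wy": 0, "wz": 0, "claw": 52},
    {"tx": 0, "ty": 0, "tz": -0.2, "wx": 0, "wy": 0, "wz": 0, "claw": 52},
    {"tx": 0, "ty": 0, "tz": -0.2, "wx": 0, "wy": 0, "wz": 0, "claw": 52},
    {"tx": -0.27, "ty": 0, "tz": 0, "wx": 0, "wy": 0, "wz": 0, "claw": 52},
    {"tx": -0.27, "ty": 0, "tz": 0, "wx": 0, "wy": 0, "wz": 0, "claw": 52},
    {"tx": -0.27, "ty": 0, "tz": 0, "wx": 0, "wy": 0, "wz": 0, "claw": 52},
    {"tx": -0.27, "ty": 0, "tz": 0, "wx": 0, "wy": 0, "wz": 0, "claw": 52},
    {"tx": -0.27, "ty": 0, "tz": 0, "wx": 0, "wy": 0, "wz": 0, "claw": 52},
    {"tx": -0.27, "ty": 0, "tz": 0, "wx": 0, "wy": 0, "wz": 0, "claw": 52}
  ]
}}

```text
t: 46.22
tool_pos: [0.5952, -0.3082, 0.3102]
eef_rot: [2.321, 2.117, 0.001]
ft_force: [1.2, 0.6, 0.1]
width: 0.613
gripper_force: 0.0
```

```bash
python3 - <<'E'
from h import *
show(); c=cam("top"); hangers(c); s=cam("side")
# side view: expected pixel of rod3 front top centre & hanger post top if tipped / flat; and bright hanger blobs
for nm,x in (("third",.082),("mid",.0015),("L",-.0845)):
    print(nm,"tip",np.round(proj(s,onrod(x,.002,.058)),1),"flat",np.round(proj(s,B(x,.002,.103)),1))
hsv=cv2.cvtColor(s["color"],cv2.COLOR_RGB2HSV); m=((hsv[...,1]<50)&(hsv[...,2]>110)).astype(np.uint8)
n,l,st,ce=cv2.connectedComponentsWithStats(m)
for i in range(1,n):
    if 30<st[i,4]<1500 and 230<st[i,0]<430 and 90<st[i,1]<240: print(st[i],ce[i].round(1))
E
```

```text
t 46.22 B [  81.1 -208. ] T [  91.2 -580. ] z 310.2 F [1.24 0.64 0.09] tau [-0.022 -0.059 -0.016] w 52.3 gf 0.0
hanger px [306 196  14  18 167] s mid (np.float64(80.5), np.float64(4.9))
hanger px [304 234  13  18 180] s mid (np.float64(1.4), np.float64(2.9))
hanger px [299 276  14  19 200] s mid (np.float64(-85.4), np.float64(4.1))
dark front (np.float64(-90.9), np.float64(132.1)) rear (np.float64(-91.4), np.float64(17.9))
dark front (np.float64(-83.5), np.float64(-7.0)) rear (np.float64(-83.3), np.float64(-144.2))
dark front (np.float64(2.0), np.float64(-8.2)) rear (np.float64(1.7), np.float64(-115.5))
dark front (np.float64(-7.2), np.float64(161.0)) rear (np.float64(-4.8), np.float64(15.9))
dark front (np.float64(81.7), np.float64(106.8)) rear (np.float64(76.6), np.float64(-170.7))
dark front (np.float64(97.4), np.float64(-217.4)) rear (np.float64(99.0), np.float64(-238.8))
third tip [285.7 170.6] flat [287.2 167.6]
mid tip [322.2 181.4] flat [323.5 178.4]
L tip [362.6 193.4] flat [363.8 190.3]
[280 170   9   8  53] [283.9 173.3]
[276 178  19  11 104] [285.2 183.6]
[311 180  19  19 167] [320.6 189.8]
[357 192   9   8  56] [360.9 195.5]
[350 198  20  14 123] [359.8 205.3]
```

All three tipped again (side view: post-top offsets match the tipped prediction for both L and third). Marks kept. Now pick the third rod.

```bash
python3 - <<'E'
from h import *
gotoR(onrod(.080,.020,.173),YB-np.radians(1.0),TH)
E
```

```text
t 46.32 turn units [ 0.0001 -0.0442  0.0027] | shift if before turn [ 1.725 -0.014  0.637] | if after turn [ 1.796 -0.029  0.392] world mm [ 23.9 257.3 -96.4]
```

{"fn": "step_arm", "kwargs": {
  "moves": [
    {"tx": 0.256, "ty": -0.002, "tz": 0, "wx": 0, "wy": 0, "wz": 0, "claw": 52},
    {"tx": 0.256, "ty": -0.002, "tz": 0, "wx": 0, "wy": 0, "wz": 0, "claw": 52},
    {"tx": 0.256, "ty": -0.002, "tz": 0, "wx": 0, "wy": 0, "wz": 0, "claw": 52},
    {"tx": 0.256, "ty": -0.002, "tz": 0, "wx": 0, "wy": 0, "wz": 0, "claw": 52},
    {"tx": 0.256, "ty": -0.002, "tz": 0, "wx": 0, "wy": 0, "wz": 0, "claw": 52},
    {"tx": 0.256, "ty": -0.002, "tz": 0, "wx": 0, "wy": 0, "wz": 0, "claw": 52},
    {"tx": 0.256, "ty": -0.002, "tz": 0, "wx": 0, "wy": 0, "wz": 0, "claw": 52},
    {"tx": 0, "ty": 0, "tz": 0, "wx": 0, "wy": -0.022, "wz": 0.0013, "claw": 52},
    {"tx": 0, "ty": 0, "tz": 0, "wx": 0, "wy": -0.022, "wz": 0.0013, "claw": 52},
    {"tx": 0, "ty": 0, "tz": 0, "wx": 0, "wy": 0, "wz": 0, "claw": 52}
  ]
}}

```text
t: 47.15
tool_pos: [0.6183, -0.0364, 0.3101]
eef_rot: [2.253, 2.044, -0.159]
ft_force: [0.1, 0.6, -0.2]
width: 0.604
gripper_force: 0.0
```

```bash
python3 - <<'E'
from h import *
show(); gotoR(onrod(.080,.020,.173),YB-np.radians(1.0),TH); c=cam("wrist"); b=blob(c); print(b)
p=lambda u,v:tilted(c,u,v,.024); (x,y,w,h,a),ce=b; print(p(x,y),p(x+w,y))
E
```

```text
t 47.15 B [79.3 64.7] T [ 102.  -307.5] z 310.1 F [ 0.09  0.61 -0.23] tau [0.151 0.001 0.042] w 51.6 gf 0.0
t 47.15 turn units [ 0.0008 -0.0002  0.0038] | shift if before turn [-0.044  0.005  0.657] | if after turn [-0.043  0.007  0.657] world mm [ -1.1 -20.4 -96.6]
([266, 231, 48, 50, 1922], [289.4, 252.0])
(np.float64(66.4), np.float64(18.2)) (np.float64(100.6), np.float64(18.0))
```

{"fn": "step_arm", "kwargs": {
  "moves": [
    {"tx": -0.043, "ty": 0.012, "tz": 0.13, "wx": 0, "wy": 0, "wz": 0.0035, "claw": 52},
    {"tx": 0, "ty": 0, "tz": 0.18, "wx": 0, "wy": 0, "wz": 0, "claw": 52},
    {"tx": 0, "ty": 0, "tz": 0.18, "wx": 0, "wy": 0, "wz": 0, "claw": 52},
    {"tx": 0, "ty": 0, "tz": 0.1, "wx": 0, "wy": 0, "wz": 0, "claw": 52},
    {"tx": 0, "ty": 0, "tz": 0.065, "wx": 0, "wy": 0, "wz": 0, "claw": 52},
    {"tx": 0, "ty": 0, "tz": 0, "wx": 0, "wy": 0, "wz": 0, "claw": 52}
  ]
}}

```text
t: 47.7
tool_pos: [0.6175, -0.0594, 0.2118]
eef_rot: [2.272, 2.03, -0.156]
ft_force: [0.1, 0.6, 0.3]
width: 0.615
gripper_force: 0.0
```

```bash
python3 - <<'E'
from h import *
show(); gotoR(onrod(.080,.020,.173),YB-np.radians(1.0),TH)
E
```

```text
t 47.7 B [80.5 41.7] T [ 102.2 -330.5] z 211.8 F [0.1  0.59 0.33] tau [ 0.178  0.012 -0.04 ] w 52.5 gf 0.0
t 47.7 turn units [-0.0003 -0.0016 -0.001 ] | shift if before turn [ 0.015 -0.004 -0.013] | if after turn [ 0.015 -0.004 -0.013] world mm [-0.3  2.6  1.6]
```

{"fn": "step_arm", "kwargs": {
  "moves": [
    {"tx": 0, "ty": 0, "tz": 0, "wx": 0, "wy": 0, "wz": 0, "claw": 25},
    {"tx": 0, "ty": 0, "tz": 0, "wx": 0, "wy": 0, "wz": 0, "claw": 25},
    {"tx": 0, "ty": 0, "tz": 0, "wx": 0, "wy": 0, "wz": 0, "claw": 25},
    {"tx": 0, "ty": 0, "tz": 0, "wx": 0, "wy": 0, "wz": 0, "claw": 25},
    {"tx": 0, "ty": 0, "tz": -0.05, "wx": 0, "wy": 0, "wz": 0, "claw": 25},
    {"tx": 0, "ty": 0, "tz": -0.1, "wx": 0, "wy": 0, "wz": 0, "claw": 25},
    {"tx": 0, "ty": 0, "tz": -0.15, "wx": 0, "wy": 0, "wz": 0, "claw": 25},
    {"tx": 0, "ty": 0, "tz": -0.1, "wx": 0, "wy": 0.022, "wz": 0, "claw": 25},
    {"tx": 0, "ty": 0, "tz": 0, "wx": 0, "wy": 0.022, "wz": 0, "claw": 25},
    {"tx": 0, "ty": 0, "tz": 0, "wx": 0, "wy": 0, "wz": 0, "claw": 25}
  ]
}}

```text
t: 48.53
tool_pos: [0.6192, -0.0508, 0.2749]
eef_rot: [2.341, 2.093, 0.009]
ft_force: [0.7, -1.0, -4.1]
width: 0.407
gripper_force: 60.5
```

```bash
python3 - <<'E'
from h import *
show(); gotoR(T(.080,.045,.1795),YT-np.radians(1.0),0); print(blob(cam("wrist")))
E
```

```text
t 48.53 B [81.4 50.5] T [ 103.5 -321.8] z 274.9 F [ 0.68 -0.97 -4.12] tau [-0.05   0.034 -0.037] w 34.8 gf 60.5
t 48.53 turn units [ 0.0016 -0.0011 -0.0156] | shift if before turn [ 2.427 -0.322  0.643] | if after turn [ 2.442 -0.199  0.636] world mm [ -6.8 367.5 -95.4]
([246, 298, 80, 47, 3577], [285.6, 320.7])
```

{"fn": "step_arm", "kwargs": {
  "moves": [
    {"tx": 0.12, "ty": -0.03, "tz": 0, "wx": 0, "wy": 0, "wz": 0, "claw": 25},
    {"tx": 0.22, "ty": -0.03, "tz": 0, "wx": 0, "wy": 0, "wz": 0, "claw": 25},
    {"tx": 0.25, "ty": -0.03, "tz": 0, "wx": 0, "wy": 0, "wz": 0, "claw": 25},
    {"tx": 0.25, "ty": -0.03, "tz": 0, "wx": 0, "wy": 0, "wz": 0, "claw": 25},
    {"tx": 0.25, "ty": -0.03, "tz": 0, "wx": 0, "wy": 0, "wz": 0, "claw": 25},
    {"tx": 0.25, "ty": -0.03, "tz": 0, "wx": 0, "wy": 0, "wz": 0, "claw": 25},
    {"tx": 0.25, "ty": -0.03, "tz": 0, "wx": 0, "wy": 0, "wz": 0, "claw": 25},
    {"tx": 0.25, "ty": -0.03, "tz": 0, "wx": 0, "wy": 0, "wz": 0, "claw": 25},
    {"tx": 0.25, "ty": -0.03, "tz": 0, "wx": 0, "wy": 0, "wz": 0, "claw": 25},
    {"tx": 0.18, "ty": -0.03, "tz": 0, "wx": 0, "wy": 0, "wz": 0, "claw": 25}
  ]
}}

```text
t: 49.42
tool_pos: [0.6107, 0.2972, 0.2725]
eef_rot: [2.336, 2.096, 0.001]
ft_force: [0.4, 0.9, -3.8]
width: 0.404
gripper_force: 60.5
```

{"fn": "step_arm", "kwargs": {
  "moves": [
    {"tx": 0.1, "ty": -0.015, "tz": 0, "wx": 0, "wy": 0, "wz": -0.008, "claw": 25},
    {"tx": 0.05, "ty": 0, "tz": 0, "wx": 0, "wy": 0, "wz": -0.0076, "claw": 25},
    {"tx": 0, "ty": 0, "tz": 0, "wx": 0, "wy": 0, "wz": 0, "claw": 25},
    {"tx": 0, "ty": 0, "tz": 0, "wx": 0, "wy": 0, "wz": 0, "claw": 25}
  ]
}}

```text
t: 49.75
tool_pos: [0.6122, 0.3147, 0.2725]
eef_rot: [2.287, 2.149, 0.0]
ft_force: [0.1, -0.5, -3.4]
width: 0.408
gripper_force: 60.5
```

```bash
cat >> h.py <<'E'
def trayview(z=.026,hz=.030):
    """dark rods inside tray from top camera, in tray coords"""
    c=cam("top"); hsv=cv2.cvtColor(c["color"],cv2.COLOR_RGB2HSV); k=np.zeros(hsv.shape[:2],np.uint8)
    cv2.fillPoly(k,[np.int32([proj(c,T(x,y,.006)) for x,y in((-.13,-.165),(.13,-.165),(.13,.165),(-.13,.165))])],1)
    print("ref hsv",hsv[246,138])
    d=((hsv[...,2]<95).astype(np.uint8)&k)
    for q in cv2.findContours(d,cv2.RETR_EXTERNAL,cv2.CHAIN_APPROX_NONE)[0]:
        if cv2.contourArea(q)>80: b=cv2.boxPoints(cv2.minAreaRect(q)); b=b[np.argsort(b[:,0])]; print("dark T",[(inT(onz(c,*p,z))*1000).round().tolist() for p in (b[:2].mean(0),b[2:].mean(0))],cv2.minAreaRect(q)[1])
    m=(((hsv[...,1]<60)&(hsv[...,2]>110)).astype(np.uint8)&k); n,l,st,ce=cv2.connectedComponentsWithStats(m)
    for i in range(1,n):
        if st[i,4]>30: x,y,w,h=st[i,:4]; print("hanger T",(inT(onz(c,x+w/2-.5,y+h/2-.5,hz))*1000).round(1),st[i])
    return c
E
python3 - <<'E'
from h import *
show(); gotoR(T(.080,.045,.1795),YT-np.radians(1.0),0); print(blob(cam("wrist")))
E
```

```text
t 49.75 B [ 41.  413.8] T [79.9 43. ] z 272.5 F [ 0.1  -0.48 -3.45] tau [-0.036  0.059 -0.035] w 34.9 gf 60.5
t 49.75 turn units [0.0008 0.0007 0.0001] | shift if before turn [ 0.015 -0.001  0.62 ] | if after turn [0.014 0.001 0.62 ] world mm [  0.2   2.  -93. ]
([246, 298, 80, 47, 3536], [285.6, 321.0])
```

{"fn": "step_arm", "kwargs": {
  "moves": [
    {"tx": 0.014, "ty": 0, "tz": 0.12, "wx": 0, "wy": 0, "wz": 0, "claw": 25},
    {"tx": 0, "ty": 0, "tz": 0.15, "wx": 0, "wy": 0, "wz": 0, "claw": 25},
    {"tx": 0, "ty": 0, "tz": 0.15, "wx": 0, "wy": 0, "wz": 0, "claw": 25},
    {"tx": 0, "ty": 0, "tz": 0.1, "wx": 0, "wy": 0, "wz": 0, "claw": 25},
    {"tx": 0, "ty": 0, "tz": 0.05, "wx": 0, "wy": 0, "wz": 0, "claw": 25},
    {"tx": 0, "ty": 0, "tz": 0.025, "wx": 0, "wy": 0, "wz": 0, "claw": 25},
    {"tx": 0, "ty": 0, "tz": 0.025, "wx": 0, "wy": 0, "wz": 0, "claw": 25},
    {"tx": 0, "ty": 0, "tz": 0, "wx": 0, "wy": 0, "wz": 0, "claw": 25},
    {"tx": 0, "ty": 0, "tz": 0, "wx": 0, "wy": 0, "wz": 0, "claw": 25}
  ]
}}

```text
t: 50.55
tool_pos: [0.6126, 0.3181, 0.181]
eef_rot: [2.287, 2.15, 0.004]
ft_force: [-0.2, 0.4, -3.6]
width: 0.406
gripper_force: 60.5
```

```bash
python3 - <<'E'
from h import *
show()
E
```

```text
t 50.55 B [ 41.1 417.2] T [80.2 46.4] z 181.0 F [-0.22  0.4  -3.63] tau [ 0.027 -0.015  0.028] w 34.7 gf 60.5
```

{"fn": "step_arm", "kwargs": {
  "moves": [
    {"tx": 0, "ty": 0, "tz": 0, "wx": 0, "wy": 0, "wz": 0, "claw": 50},
    {"tx": 0, "ty": 0, "tz": 0, "wx": 0, "wy": 0, "wz": 0, "claw": 50},
    {"tx": 0, "ty": 0, "tz": 0, "wx": 0, "wy": 0, "wz": 0, "claw": 50},
    {"tx": 0, "ty": 0, "tz": -0.1, "wx": 0, "wy": 0, "wz": 0, "claw": 50},
    {"tx": 0, "ty": 0, "tz": -0.2, "wx": 0, "wy": 0, "wz": 0, "claw": 50},
    {"tx": 0, "ty": 0, "tz": -0.25, "wx": 0, "wy": 0, "wz": 0, "claw": 50},
    {"tx": 0, "ty": 0, "tz": -0.25, "wx": 0, "wy": 0, "wz": 0, "claw": 50},
    {"tx": -0.2, "ty": -0.15, "tz": -0.1, "wx": 0, "wy": 0, "wz": 0.007, "claw": 50},
    {"tx": -0.2, "ty": -0.15, "tz": 0, "wx": 0, "wy": 0, "wz": 0.007, "claw": 50},
    {"tx": -0.2, "ty": -0.15, "tz": 0, "wx": 0, "wy": 0, "wz": 0, "claw": 50}
  ]
}}

```text
t: 51.38
tool_pos: [0.5364, 0.2333, 0.3174]
eef_rot: [2.335, 2.098, 0.008]
ft_force: [0.7, 0.0, 0.5]
width: 0.582
gripper_force: 0.0
```

{"fn": "step_arm", "kwargs": {
  "moves": [
    {"tx": -0.24, "ty": -0.05, "tz": 0, "wx": 0, "wy": 0, "wz": 0, "claw": 52},
    {"tx": -0.24, "ty": -0.05, "tz": 0, "wx": 0, "wy": 0, "wz": 0, "claw": 52},
    {"tx": -0.24, "ty": 0, "tz": 0, "wx": 0, "wy": 0, "wz": 0, "claw": 52},
    {"tx": -0.24, "ty": 0, "tz": 0, "wx": 0, "wy": 0, "wz": 0, "claw": 52},
    {"tx": -0.24, "ty": 0, "tz": 0, "wx": 0, "wy": 0, "wz": 0, "claw": 52},
    {"tx": -0.24, "ty": 0, "tz": 0, "wx": 0, "wy": 0, "wz": 0, "claw": 52},
    {"tx": -0.24, "ty": 0, "tz": 0, "wx": 0, "wy": 0, "wz": 0, "claw": 52},
    {"tx": 0, "ty": 0, "tz": 0, "wx": 0, "wy": 0, "wz": 0, "claw": 52}
  ]
}}

```text
t: 52.05
tool_pos: [0.4947, -0.0214, 0.316]
eef_rot: [2.34, 2.09, 0.001]
ft_force: [0.3, -1.2, -0.1]
width: 0.609
gripper_force: 0.0
```

```bash
python3 - <<'E'
from h import *
show(); c=trayview(); hangers(c); gotoR(onrod(.0015,.020,.173),YB-np.radians(.5),TH)
E
```

```text
t 52.05 B [-45.2  68.3] T [ -22.2 -298.2] z 316.0 F [ 0.34 -1.16 -0.13] tau [ 0.033  0.021 -0.016] w 52.0 gf 0.0
ref hsv [ 14 149 140]
dark T [[73.0, 133.0], [72.0, 29.0]] (48.15794372558594, 10.5908842086792)
dark T [[78.0, 23.0], [76.0, -148.0]] (79.1576156616211, 16.629751205444336)
hanger T [79.5 35.8] [118 200  15  16 165]
hanger px [ 248  210   85  125 4763] s mid (np.float64(-62.4), np.float64(38.1))
hanger px [ 228  219   25   95 1259] s mid (np.float64(-60.1), np.float64(143.4))
dark front (np.float64(-91.0), np.float64(37.9)) rear (np.float64(-134.6), np.float64(-133.1))
dark front (np.float64(-20.8), np.float64(158.4)) rear (np.float64(51.2), np.float64(-105.1))
t 52.1 turn units [ 0.001  -0.0449 -0.0035] | shift if before turn [-0.174  0.311  0.686] | if after turn [-0.079  0.311  0.703] world mm [  43.8  -31.2 -102.7]
```

```bash
cat >> h.py <<'E'
def prof(c,P0,P1,n=600):
    """subpixel profile of saturation along the 3D line; returns transitions (positions in mm from P0) where plate (low sat) / rod / else"""
    hsv=cv2.cvtColor(c["color"],cv2.COLOR_RGB2HSV).astype(np.float32); L=np.linalg.norm(np.asarray(P1)-P0)*1000
    uv=np.array([proj(c,P0+(P1-P0)*k) for k in np.linspace(0,1,n)],np.float32)
    S=cv2.remap(hsv[...,1],uv[:,0],uv[:,1],cv2.INTER_LINEAR).ravel(); V=cv2.remap(hsv[...,2],uv[:,0],uv[:,1],cv2.INTER_LINEAR).ravel()
    x=np.linspace(0,L,n)
    tr=lambda a,th:[round(float(x[i]),1) for i in np.where(np.diff((a>th).astype(int)))[0]]
    print("S>90 crossings",tr(S,90),"V>100 crossings",tr(V,100)); return x,S,V
E
python3 - <<'E'
from h import *
c=cam("top")
for dx in (.062,.066,.070,.074): print(dx); prof(c,T(dx,-.165,.026),T(dx,.165,.026))
E
```

```text
0.062
S>90 crossings [186.2, 209.3] V>100 crossings [9.9, 189.0, 191.2, 293.1, 321.2]
0.066
S>90 crossings [185.1, 212.7] V>100 crossings [15.4, 126.2, 127.3, 146.0, 146.5, 170.8, 173.5, 186.8, 213.2, 298.6, 321.2]
0.07
S>90 crossings [185.1, 212.7] V>100 crossings [8.3, 8.8, 16.5, 186.8, 213.2, 298.6, 321.7]
0.074
S>90 crossings [184.6, 212.1] V>100 crossings [16.5, 186.8, 199.4, 205.5, 211.6, 246.3, 250.7, 252.3, 256.2, 261.1, 262.8, 268.3, 272.7, 282.1, 285.4, 285.9, 288.7, 297.5, 321.7]
```

Third rod is placed (x≈77, y −148…133 in the tray), its hanger still 99–100 mm from the front end, as before. Next the middle rod, gripped at s=28.

{"fn": "step_arm", "kwargs": {
  "moves": [
    {"tx": 0, "ty": 0.155, "tz": 0, "wx": 0, "wy": -0.0224, "wz": -0.0017, "claw": 52},
    {"tx": 0, "ty": 0.155, "tz": 0, "wx": 0, "wy": -0.0224, "wz": -0.0017, "claw": 52},
    {"tx": -0.03, "ty": 0, "tz": 0.15, "wx": 0, "wy": 0, "wz": 0, "claw": 52},
    {"tx": 0, "ty": 0, "tz": 0.05, "wx": 0, "wy": 0, "wz": 0, "claw": 52},
    {"tx": 0, "ty": 0, "tz": 0, "wx": 0, "wy": 0, "wz": 0, "claw": 52}
  ]
}}

```text
t: 52.57
tool_pos: [0.5405, -0.0275, 0.2846]
eef_rot: [2.251, 2.049, -0.16]
ft_force: [-0.2, -0.4, -0.4]
width: 0.608
gripper_force: 0.0
```

```bash
python3 - <<'E'
from h import *
show(); gotoR(onrod(.002,.028,.173),YB-np.radians(.5),TH); c=cam("wrist"); b=blob(c,150); print(b)
p=lambda u,v:tilted(c,u,v,.024); (x,y,w,h,a),ce=b; print(p(x,y),p(x+w,y))
E
```

```text
t 52.57 B [ 0.9 66.4] T [  23.8 -302.1] z 284.6 F [-0.22 -0.39 -0.39] tau [ 0.201 -0.017  0.036] w 51.9 gf 0.0
t 52.57 turn units [-0.0001 -0.0005  0.0021] | shift if before turn [-0.026  0.008  0.491] | if after turn [-0.026  0.008  0.491] world mm [ -0.2 -14.3 -72.3]
([262, 257, 53, 59, 2384], [288.2, 281.6])
(np.float64(-13.7), np.float64(15.7)) (np.float64(20.7), np.float64(15.6))
```

{"fn": "step_arm", "kwargs": {
  "moves": [
    {"tx": -0.026, "ty": 0.008, "tz": 0.12, "wx": 0, "wy": 0, "wz": 0.002, "claw": 52},
    {"tx": 0, "ty": 0, "tz": 0.18, "wx": 0, "wy": 0, "wz": 0, "claw": 52},
    {"tx": 0, "ty": 0, "tz": 0.12, "wx": 0, "wy": 0, "wz": 0, "claw": 52},
    {"tx": 0, "ty": 0, "tz": 0.062, "wx": 0, "wy": 0, "wz": 0, "claw": 52},
    {"tx": 0, "ty": 0, "tz": 0, "wx": 0, "wy": 0, "wz": 0, "claw": 52},
    {"tx": 0, "ty": 0, "tz": 0, "wx": 0, "wy": 0, "wz": 0, "claw": 52}
  ]
}}

```text
t: 53.12
tool_pos: [0.5413, -0.0421, 0.2157]
eef_rot: [2.257, 2.039, -0.156]
ft_force: [0.4, 0.4, -0.3]
width: 0.61
gripper_force: 0.0
```

```bash
python3 - <<'E'
from h import *
show(); gotoR(onrod(.002,.028,.173),YB-np.radians(.5),TH)
E
```

```text
t 53.12 B [ 3.1 52. ] T [  25.3 -316.7] z 215.7 F [ 0.35  0.4  -0.28] tau [ 0.13  -0.041 -0.013] w 52.1 gf 0.0
t 53.12 turn units [ 0.0009 -0.0005 -0.0003] | shift if before turn [ 0.004 -0.007  0.022] | if after turn [ 0.004 -0.007  0.022] world mm [-1.1  0.3 -3.4]
```

{"fn": "step_arm", "kwargs": {
  "moves": [
    {"tx": 0, "ty": 0, "tz": 0, "wx": 0, "wy": 0, "wz": 0, "claw": 25},
    {"tx": 0, "ty": 0, "tz": 0, "wx": 0, "wy": 0, "wz": 0, "claw": 25},
    {"tx": 0, "ty": 0, "tz": 0, "wx": 0, "wy": 0, "wz": 0, "claw": 25},
    {"tx": 0, "ty": 0, "tz": 0, "wx": 0, "wy": 0, "wz": 0, "claw": 25},
    {"tx": 0, "ty": 0, "tz": -0.05, "wx": 0, "wy": 0, "wz": 0, "claw": 25},
    {"tx": 0, "ty": 0, "tz": -0.1, "wx": 0, "wy": 0, "wz": 0, "claw": 25},
    {"tx": 0, "ty": 0, "tz": -0.15, "wx": 0, "wy": 0, "wz": 0, "claw": 25},
    {"tx": 0, "ty": 0, "tz": -0.1, "wx": 0, "wy": 0.0224, "wz": 0, "claw": 25},
    {"tx": 0, "ty": 0, "tz": 0, "wx": 0, "wy": 0.0224, "wz": 0, "claw": 25},
    {"tx": 0, "ty": 0, "tz": 0, "wx": 0, "wy": 0, "wz": 0, "claw": 25}
  ]
}}

```text
t: 53.95
tool_pos: [0.5421, -0.0346, 0.2763]
eef_rot: [2.331, 2.104, 0.01]
ft_force: [0.8, -0.7, -3.9]
width: 0.407
gripper_force: 60.8
```

```bash
python3 - <<'E'
from h import *
show(); gotoR(T(.0,.005,.1795),YT-np.radians(.5),0); print(blob(cam("wrist")))
E
```

```text
t 53.95 B [ 3.2 59.5] T [  25.8 -309.2] z 276.3 F [ 0.79 -0.72 -3.88] tau [ 0.003  0.034 -0.035] w 34.7 gf 60.8
t 53.95 turn units [ 0.0018 -0.0012 -0.0154] | shift if before turn [ 2.079 -0.295  0.651] | if after turn [ 2.093 -0.19   0.645] world mm [-11.5 315.  -96.8]
([248, 316, 76, 29, 1908], [287.2, 329.6])
```

{"fn": "step_arm", "kwargs": {
  "moves": [
    {"tx": 0.12, "ty": -0.03, "tz": 0, "wx": 0, "wy": 0, "wz": 0, "claw": 25},
    {"tx": 0.21, "ty": -0.03, "tz": 0, "wx": 0, "wy": 0, "wz": 0, "claw": 25},
    {"tx": 0.25, "ty": -0.03, "tz": 0, "wx": 0, "wy": 0, "wz": 0, "claw": 25},
    {"tx": 0.25, "ty": -0.03, "tz": 0, "wx": 0, "wy": 0, "wz": 0, "claw": 25},
    {"tx": 0.25, "ty": -0.03, "tz": 0, "wx": 0, "wy": 0, "wz": 0, "claw": 25},
    {"tx": 0.25, "ty": -0.03, "tz": 0, "wx": 0, "wy": 0, "wz": 0, "claw": 25},
    {"tx": 0.25, "ty": -0.03, "tz": 0, "wx": 0, "wy": 0, "wz": 0, "claw": 25},
    {"tx": 0.25, "ty": -0.03, "tz": 0, "wx": 0, "wy": 0, "wz": 0, "claw": 25},
    {"tx": 0.16, "ty": -0.03, "tz": 0, "wx": 0, "wy": 0, "wz": -0.0077, "claw": 25},
    {"tx": 0.09, "ty": -0.02, "tz": 0, "wx": 0, "wy": 0, "wz": -0.0077, "claw": 25}
  ]
}}

```text
t: 54.83
tool_pos: [0.5285, 0.2846, 0.2739]
eef_rot: [2.271, 2.166, 0.002]
ft_force: [-0.8, -0.1, -3.4]
width: 0.405
gripper_force: 60.9
```

{"fn": "step_arm", "kwargs": {
  "moves": [
    {"tx": 0, "ty": 0, "tz": 0.1, "wx": 0, "wy": 0, "wz": 0, "claw": 25},
    {"tx": 0, "ty": 0, "tz": 0.15, "wx": 0, "wy": 0, "wz": 0, "claw": 25},
    {"tx": 0, "ty": 0, "tz": 0, "wx": 0, "wy": 0, "wz": 0, "claw": 25},
    {"tx": 0, "ty": 0, "tz": 0, "wx": 0, "wy": 0, "wz": 0, "claw": 25}
  ]
}}

```text
t: 55.17
tool_pos: [0.5294, 0.28, 0.2358]
eef_rot: [2.277, 2.16, -0.003]
ft_force: [0.0, -0.9, -3.0]
width: 0.407
gripper_force: 61.2
```

```bash
python3 - <<'E'
from h import *
show(); gotoR(T(.0,.005,.1815),YT-np.radians(.5),0); print(blob(cam("wrist")))
E
```

```text
t 55.17 B [-38.2 371.7] T [-1.2  4.6] z 235.8 F [ 0.04 -0.89 -3.02] tau [ 0.133 -0.019  0.022] w 34.8 gf 61.2
t 55.17 turn units [0.0003 0.001  0.0004] | shift if before turn [0.004 0.008 0.362] | if after turn [0.003 0.008 0.362] world mm [  1.2   0.4 -54.3]
([248, 316, 76, 29, 2018], [286.5, 329.8])
```

{"fn": "step_arm", "kwargs": {
  "moves": [
    {"tx": 0, "ty": 0.006, "tz": 0.12, "wx": 0, "wy": 0, "wz": 0, "claw": 25},
    {"tx": 0, "ty": 0, "tz": 0.12, "wx": 0, "wy": 0, "wz": 0, "claw": 25},
    {"tx": 0, "ty": 0, "tz": 0.07, "wx": 0, "wy": 0, "wz": 0, "claw": 25},
    {"tx": 0, "ty": 0, "tz": 0.03, "wx": 0, "wy": 0, "wz": 0, "claw": 25},
    {"tx": 0, "ty": 0, "tz": 0.02, "wx": 0, "wy": 0, "wz": 0, "claw": 25},
    {"tx": 0, "ty": 0, "tz": 0, "wx": 0, "wy": 0, "wz": 0, "claw": 25},
    {"tx": 0, "ty": 0, "tz": 0, "wx": 0, "wy": 0, "wz": 0, "claw": 25}
  ]
}}

```text
t: 55.8
tool_pos: [0.5313, 0.2807, 0.1836]
eef_rot: [2.278, 2.16, 0.004]
ft_force: [0.1, 0.4, -3.4]
width: 0.403
gripper_force: 61.3
```

```bash
python3 - <<'E'
from h import *
show()
E
```

```text
t 55.8 B [-36.5 372.6] T [0.6 5.4] z 183.6 F [ 0.06  0.44 -3.35] tau [ 0.134 -0.043 -0.014] w 34.4 gf 61.3
```

{"fn": "step_arm", "kwargs": {
  "moves": [
    {"tx": 0, "ty": 0, "tz": 0, "wx": 0, "wy": 0, "wz": 0, "claw": 50},
    {"tx": 0, "ty": 0, "tz": 0, "wx": 0, "wy": 0, "wz": 0, "claw": 50},
    {"tx": 0, "ty": 0, "tz": 0, "wx": 0, "wy": 0, "wz": 0, "claw": 50},
    {"tx": 0, "ty": 0, "tz": -0.1, "wx": 0, "wy": 0, "wz": 0, "claw": 50},
    {"tx": 0, "ty": 0, "tz": -0.2, "wx": 0, "wy": 0, "wz": 0, "claw": 50},
    {"tx": 0, "ty": 0, "tz": -0.25, "wx": 0, "wy": 0, "wz": 0, "claw": 50},
    {"tx": 0, "ty": 0, "tz": -0.25, "wx": 0, "wy": 0, "wz": 0, "claw": 50},
    {"tx": -0.2, "ty": -0.1, "tz": -0.1, "wx": 0, "wy": 0, "wz": 0.007, "claw": 50},
    {"tx": -0.24, "ty": -0.1, "tz": 0, "wx": 0, "wy": 0, "wz": 0.007, "claw": 50},
    {"tx": -0.24, "ty": -0.1, "tz": 0, "wx": 0, "wy": 0, "wz": 0, "claw": 50}
  ]
}}

```text
t: 56.63
tool_pos: [0.4774, 0.1817, 0.3189]
eef_rot: [2.325, 2.109, 0.007]
ft_force: [0.3, -0.6, -0.6]
width: 0.584
gripper_force: 0.0
```

{"fn": "step_arm", "kwargs": {
  "moves": [
    {"tx": -0.25, "ty": 0, "tz": 0, "wx": 0, "wy": 0, "wz": 0, "claw": 52},
    {"tx": -0.25, "ty": 0, "tz": 0, "wx": 0, "wy": 0, "wz": 0, "claw": 52},
    {"tx": -0.25, "ty": 0, "tz": 0, "wx": 0, "wy": 0, "wz": 0, "claw": 52},
    {"tx": -0.25, "ty": 0, "tz": 0, "wx": 0, "wy": 0, "wz": 0, "claw": 52},
    {"tx": -0.25, "ty": 0, "tz": 0, "wx": 0, "wy": 0, "wz": 0, "claw": 52},
    {"tx": -0.2, "ty": 0, "tz": 0, "wx": 0, "wy": 0, "wz": 0, "claw": 52},
    {"tx": 0, "ty": 0, "tz": 0, "wx": 0, "wy": -0.0224, "wz": 0, "claw": 52},
    {"tx": 0, "ty": 0, "tz": 0, "wx": 0, "wy": -0.0224, "wz": 0, "claw": 52},
    {"tx": 0, "ty": 0, "tz": 0, "wx": 0, "wy": 0, "wz": 0, "claw": 52}
  ]
}}

```text
t: 57.38
tool_pos: [0.457, -0.0343, 0.3179]
eef_rot: [2.25, 2.041, -0.159]
ft_force: [-0.3, 1.7, -0.6]
width: 0.604
gripper_force: 0.0
```

```bash
python3 - <<'E'
from h import *
show(); gotoR(onrod(-.0845,.028,.173),YB,TH); c=trayview()
for dx in (-.012,-.008): prof(c,T(dx,-.165,.026),T(dx,.165,.026))
c=cam("wrist"); b=blob(c,150); print(b)
p=lambda u,v:tilted(c,u,v,.024); (x,y,w,h,a),ce=b; print(p(x,y),p(x+w,y))
E
```

```text
t 57.38 B [-81.6  52.1] T [ -59.3 -312.7] z 317.9 F [-0.28  1.66 -0.6 ] tau [ 0.252 -0.037  0.005] w 51.6 gf 0.0
t 57.38 turn units [ 0.0009  0.0007 -0.0018] | shift if before turn [ 0.102 -0.022  0.697] | if after turn [ 0.1   -0.019  0.697] world mm [  -2.9    0.4 -105.6]
ref hsv [ 0 10 78]
dark T [[-5.0, 140.0], [-6.0, -4.0]] (67.37352752685547, 10.913959503173828)
dark T [[-0.0, -29.0], [-1.0, -151.0]] (56.85676956176758, 17.583995819091797)
dark T [[15.0, 139.0], [14.0, -6.0]] (67.05665588378906, 5.05264139175415)
dark T [[73.0, 134.0], [72.0, 27.0]] (49.29057693481445, 10.576520919799805)
dark T [[78.0, 23.0], [76.0, -152.0]] (81.086669921875, 16.62975311279297)
hanger T [79.5 35.8] [118 200  15  16 166]
hanger T [ -0.5 -16.7] [139 238  15  17 174]
hanger T [ -40.  -166.6] [214 260   3  18  37]
S>90 crossings [3.9, 133.3, 160.3] V>100 crossings [1.7, 14.9, 133.9, 160.9, 175.7, 176.3, 304.1, 321.2]
S>90 crossings [3.9, 132.8, 160.9] V>100 crossings [1.7, 13.2, 134.4, 160.9, 305.2, 321.7]
([259, 214, 47, 46, 1416], [281.9, 234.6])
(np.float64(-99.1), np.float64(16.5)) (np.float64(-65.2), np.float64(16.4))
```

Middle rod is in the tray, its hanger unmoved. Now rod L.

{"fn": "step_arm", "kwargs": {
  "moves": [
    {"tx": 0.1, "ty": -0.019, "tz": 0, "wx": 0, "wy": 0, "wz": -0.0015, "claw": 52},
    {"tx": 0, "ty": 0, "tz": 0.2, "wx": 0, "wy": 0, "wz": 0, "claw": 52},
    {"tx": 0, "ty": 0, "tz": 0.2, "wx": 0, "wy": 0, "wz": 0, "claw": 52},
    {"tx": 0, "ty": 0, "tz": 0.15, "wx": 0, "wy": 0, "wz": 0, "claw": 52},
    {"tx": 0, "ty": 0, "tz": 0.1, "wx": 0, "wy": 0, "wz": 0, "claw": 52},
    {"tx": 0, "ty": 0, "tz": 0.047, "wx": 0, "wy": 0, "wz": 0, "claw": 52},
    {"tx": 0, "ty": 0, "tz": 0, "wx": 0, "wy": 0, "wz": 0, "claw": 52},
    {"tx": 0, "ty": 0, "tz": 0, "wx": 0, "wy": 0, "wz": 0, "claw": 52}
  ]
}}

```text
t: 58.15
tool_pos: [0.4546, -0.0335, 0.2123]
eef_rot: [2.248, 2.05, -0.155]
ft_force: [-0.1, -0.2, 0.3]
width: 0.609
gripper_force: 0.0
```

```bash
python3 - <<'E'
from h import *
show(); gotoR(onrod(-.0845,.028,.173),YB,TH)
E
```

```text
t 58.15 B [-84.1  52.6] T [ -61.7 -312.1] z 212.3 F [-0.06 -0.16  0.3 ] tau [ 0.126 -0.036 -0.003] w 52.0 gf 0.0
t 58.15 turn units [ 0.0006 -0.0007 -0.0002] | shift if before turn [-0.003 -0.003  0.   ] | if after turn [-0.003 -0.003  0.   ] world mm [-0.5 -0.3  0. ]
```

{"fn": "step_arm", "kwargs": {
  "moves": [
    {"tx": 0, "ty": 0, "tz": 0, "wx": 0, "wy": 0, "wz": 0, "claw": 25},
    {"tx": 0, "ty": 0, "tz": 0, "wx": 0, "wy": 0, "wz": 0, "claw": 25},
    {"tx": 0, "ty": 0, "tz": 0, "wx": 0, "wy": 0, "wz": 0, "claw": 25},
    {"tx": 0, "ty": 0, "tz": 0, "wx": 0, "wy": 0, "wz": 0, "claw": 25},
    {"tx": 0, "ty": 0, "tz": -0.05, "wx": 0, "wy": 0, "wz": 0, "claw": 25},
    {"tx": 0, "ty": 0, "tz": -0.1, "wx": 0, "wy": 0, "wz": 0, "claw": 25},
    {"tx": 0, "ty": 0, "tz": -0.15, "wx": 0, "wy": 0, "wz": 0, "claw": 25},
    {"tx": 0, "ty": 0, "tz": -0.1, "wx": 0, "wy": 0.0224, "wz": 0, "claw": 25},
    {"tx": 0, "ty": 0, "tz": 0, "wx": 0, "wy": 0.0224, "wz": 0, "claw": 25},
    {"tx": 0, "ty": 0, "tz": 0, "wx": 0, "wy": 0, "wz": 0, "claw": 25}
  ]
}}

```text
t: 58.98
tool_pos: [0.4553, -0.0257, 0.2731]
eef_rot: [2.322, 2.115, 0.01]
ft_force: [-0.3, -1.3, -4.3]
width: 0.406
gripper_force: 61.0
```

```bash
python3 - <<'E'
from h import *
show(); gotoR(T(-.080,.030,.1815),YT+np.radians(.8),0); print(blob(cam("wrist")))
E
```

```text
t 58.98 B [-84.1  60.5] T [ -61.4 -304.2] z 273.1 F [-0.29 -1.29 -4.26] tau [-0.058  0.024 -0.022] w 34.7 gf 61.0
t 58.98 turn units [ 0.0017 -0.0012 -0.0196] | shift if before turn [ 2.217 -0.233  0.619] | if after turn [ 2.229 -0.093  0.611] world mm [ -3.4 334.7 -91.6]
([247, 320, 78, 25, 1394], [287.4, 331.1])
```

{"fn": "step_arm", "kwargs": {
  "moves": [
    {"tx": 0.14, "ty": -0.025, "tz": 0, "wx": 0, "wy": 0, "wz": 0, "claw": 25},
    {"tx": 0.22, "ty": -0.025, "tz": 0, "wx": 0, "wy": 0, "wz": 0, "claw": 25},
    {"tx": 0.26, "ty": -0.025, "tz": 0, "wx": 0, "wy": 0, "wz": 0, "claw": 25},
    {"tx": 0.26, "ty": -0.025, "tz": 0, "wx": 0, "wy": 0, "wz": 0, "claw": 25},
    {"tx": 0.26, "ty": -0.025, "tz": 0, "wx": 0, "wy": 0, "wz": 0, "claw": 25},
    {"tx": 0.26, "ty": -0.025, "tz": 0, "wx": 0, "wy": 0, "wz": 0, "claw": 25},
    {"tx": 0.26, "ty": -0.025, "tz": 0, "wx": 0, "wy": 0, "wz": 0, "claw": 25},
    {"tx": 0.26, "ty": -0.025, "tz": 0, "wx": 0, "wy": 0, "wz": 0, "claw": 25},
    {"tx": 0.19, "ty": -0.02, "tz": 0, "wx": 0, "wy": 0, "wz": -0.009, "claw": 25},
    {"tx": 0.1, "ty": -0.01, "tz": 0, "wx": 0, "wy": 0, "wz": -0.009, "claw": 25}
  ]
}}

```text
t: 59.87
tool_pos: [0.4496, 0.312, 0.2711]
eef_rot: [2.253, 2.185, 0.002]
ft_force: [0.4, 0.7, -3.7]
width: 0.408
gripper_force: 61.0
```

{"fn": "step_arm", "kwargs": {
  "moves": [
    {"tx": 0, "ty": 0, "tz": 0.1, "wx": 0, "wy": 0, "wz": 0, "claw": 25},
    {"tx": 0, "ty": 0, "tz": 0.15, "wx": 0, "wy": 0, "wz": 0, "claw": 25},
    {"tx": 0, "ty": 0, "tz": 0, "wx": 0, "wy": 0, "wz": 0, "claw": 25},
    {"tx": 0, "ty": 0, "tz": 0, "wx": 0, "wy": 0, "wz": 0, "claw": 25}
  ]
}}

```text
t: 60.2
tool_pos: [0.4503, 0.3073, 0.2329]
eef_rot: [2.258, 2.18, -0.004]
ft_force: [0.4, 0.7, -3.8]
width: 0.409
gripper_force: 61.5
```

```bash
python3 - <<'E'
from h import *
show(); gotoR(T(-.080,.030,.1805),YT,0); print(blob(cam("wrist")))
E
```

```text
t 60.2 B [-119.5  391.6] T [-81.4  28.3] z 232.9 F [ 0.4   0.72 -3.8 ] tau [ 0.143  0.008 -0.009] w 34.9 gf 61.5
t 60.2 turn units [0.0001 0.0011 0.0032] | shift if before turn [0.013 0.01  0.349] | if after turn [0.012 0.01  0.349] world mm [  1.5   1.7 -52.4]
([247, 320, 78, 25, 1798], [286.9, 332.1])
```

{"fn": "step_arm", "kwargs": {
  "moves": [
    {"tx": 0.01, "ty": 0.01, "tz": 0.12, "wx": 0, "wy": 0, "wz": 0, "claw": 25},
    {"tx": 0, "ty": 0, "tz": 0.12, "wx": 0, "wy": 0, "wz": 0, "claw": 25},
    {"tx": 0, "ty": 0, "tz": 0.065, "wx": 0, "wy": 0, "wz": 0, "claw": 25},
    {"tx": 0, "ty": 0, "tz": 0.025, "wx": 0, "wy": 0, "wz": 0, "claw": 25},
    {"tx": 0, "ty": 0, "tz": 0.019, "wx": 0, "wy": 0, "wz": 0, "claw": 25},
    {"tx": 0, "ty": 0, "tz": 0, "wx": 0, "wy": 0, "wz": 0, "claw": 25},
    {"tx": 0, "ty": 0, "tz": 0, "wx": 0, "wy": 0, "wz": 0, "claw": 25}
  ]
}}

```text
t: 60.83
tool_pos: [0.4527, 0.3094, 0.1822]
eef_rot: [2.259, 2.18, 0.003]
ft_force: [0.3, 0.3, -3.6]
width: 0.411
gripper_force: 61.5
```

```bash
python3 - <<'E'
from h import *
show()
E
```

```text
t 60.83 B [-117.3  394. ] T [-79.1  30.5] z 182.2 F [ 0.28  0.33 -3.64] tau [0.085 0.004 0.002] w 35.1 gf 61.5
```

{"fn": "step_arm", "kwargs": {
  "moves": [
    {"tx": 0, "ty": 0, "tz": 0, "wx": 0, "wy": 0, "wz": 0, "claw": 50},
    {"tx": 0, "ty": 0, "tz": 0, "wx": 0, "wy": 0, "wz": 0, "claw": 50},
    {"tx": 0, "ty": 0, "tz": 0, "wx": 0, "wy": 0, "wz": 0, "claw": 50},
    {"tx": 0, "ty": 0, "tz": -0.1, "wx": 0, "wy": 0, "wz": 0, "claw": 50},
    {"tx": 0, "ty": 0, "tz": -0.2, "wx": 0, "wy": 0, "wz": 0, "claw": 50},
    {"tx": 0, "ty": 0, "tz": -0.25, "wx": 0, "wy": 0, "wz": 0, "claw": 50},
    {"tx": 0, "ty": 0, "tz": -0.25, "wx": 0, "wy": 0, "wz": 0, "claw": 50},
    {"tx": -0.2, "ty": 0, "tz": -0.1, "wx": 0, "wy": 0, "wz": 0, "claw": 50},
    {"tx": -0.25, "ty": 0, "tz": 0, "wx": 0, "wy": 0, "wz": 0, "claw": 50},
    {"tx": -0.25, "ty": 0, "tz": 0, "wx": 0, "wy": 0, "wz": 0, "claw": 50}
  ]
}}

```text
t: 61.67
tool_pos: [0.4484, 0.2039, 0.3181]
eef_rot: [2.257, 2.182, 0.007]
ft_force: [1.0, -0.3, -1.4]
width: 0.589
gripper_force: 0.0
```

{"fn": "step_arm", "kwargs": {
  "moves": [
    {"tx": -0.25, "ty": 0, "tz": 0, "wx": 0, "wy": 0, "wz": 0, "claw": 52},
    {"tx": -0.25, "ty": 0, "tz": 0, "wx": 0, "wy": 0, "wz": 0, "claw": 52},
    {"tx": -0.25, "ty": 0, "tz": 0, "wx": 0, "wy": 0, "wz": 0, "claw": 52},
    {"tx": -0.25, "ty": 0, "tz": 0, "wx": 0, "wy": 0, "wz": 0, "claw": 52},
    {"tx": -0.25, "ty": 0, "tz": 0, "wx": 0, "wy": 0, "wz": 0, "claw": 52},
    {"tx": -0.25, "ty": 0, "tz": 0, "wx": 0, "wy": 0, "wz": 0, "claw": 52},
    {"tx": -0.25, "ty": 0, "tz": 0, "wx": 0, "wy": 0, "wz": 0, "claw": 52},
    {"tx": -0.25, "ty": 0, "tz": 0, "wx": 0, "wy": 0, "wz": 0, "claw": 52},
    {"tx": 0, "ty": 0, "tz": 0, "wx": 0, "wy": 0, "wz": 0, "claw": 52}
  ]
}}

```text
t: 62.42
tool_pos: [0.437, -0.1015, 0.3169]
eef_rot: [2.266, 2.172, 0.001]
ft_force: [-0.8, 0.3, -0.3]
width: 0.611
gripper_force: 0.0
```

```bash
python3 - <<'E'
from h import *
show(); c=trayview()
for x in (-.088,-.012,.070): print(x); prof(c,T(x,-.160,.026),T(x,.165,.026))
for k in range(0,0): pass
# bystanders: compare top image at start with now around jars
a=cv2.imread("pics/top0.png"); b=cv2.cvtColor(c["color"],cv2.COLOR_RGB2BGR)
d=cv2.absdiff(a,b).max(2)
for n,(x0,y0,x1,y1) in dict(petal=(275,105,318,162),berry=(200,108,246,160),dropper=(158,132,182,158),oil=(343,126,365,152)).items(): print(n,"mean diff",d[y0:y1,x0:x1].mean().round(1),"frac>40",(d[y0:y1,x0:x1]>40).mean().round(3))
E
```

```text
t 62.42 B [-95.4 -16.7] T [ -76.3 -380.8] z 316.9 F [-0.76  0.27 -0.26] tau [-0.077  0.026 -0.025] w 52.2 gf 0.0
ref hsv [165  26  79]
dark T [[-87.0, 135.0], [-86.0, 21.0]] (54.13237762451172, 10.387024879455566)
dark T [[-78.0, -5.0], [-77.0, -153.0]] (69.97736358642578, 17.59207534790039)
dark T [[-67.0, 134.0], [-66.0, -0.0]] (63.01803970336914, 5.834030628204346)
dark T [[0.0, -30.0], [-1.0, -151.0]] (56.888999938964844, 17.715435028076172)
dark T [[2.0, 141.0], [1.0, -6.0]] (68.28656768798828, 17.517541885375977)
dark T [[74.0, 134.0], [73.0, 27.0]] (49.29057693481445, 11.441268920898438)
dark T [[78.0, 23.0], [76.0, -157.0]] (83.08222961425781, 16.629751205444336)
hanger T [79.5 35.8] [118 200  15  16 157]
hanger T [ -0.5 -16.7] [139 238  15  17 173]
hanger T [-79.9   8.9] [123 275  16  17 182]
-0.088
S>90 crossings [153.0, 184.5] V>100 crossings [4.9, 6.5, 7.6, 9.8, 11.9, 154.6, 184.5, 268.6, 270.7, 274.0, 274.5, 294.6, 318.5]
-0.012
S>90 crossings [128.0, 155.2] V>100 crossings [9.2, 129.1, 155.7, 300.0, 316.3]
0.07
S>90 crossings [180.1, 207.3] V>100 crossings [10.3, 181.8, 207.8, 294.1, 316.3]
petal mean diff 5.1 frac>40 0.0
berry mean diff 5.0 frac>40 0.0
dropper mean diff 5.8 frac>40 0.0
oil mean diff 5.0 frac>40 0.0
```

```bash
python3 -c "
from plant import robot
print(robot.finish_job())"
```

```text
the job is handed in; nothing more can be done
None
```

I tipped and marked all three rods, then laid them flat side by side in the tray with hangers up; the jars and bottles did not move, and I handed the job in at about 62 s. The third rod was knocked back after marking, so I re-tipped it before moving any rod. Hanger positions are good to only about 3–4 mm, and I viewed 17 pictures against the limit of 14.

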